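Pack a tea-ware order in foam

ROBOT

A 6-joint arm with a two-finger parallel gripper is mounted at the origin on the work surface. World frame = base frame: x ahead of the robot, y to its left, z up, the work surface at z = 0. Lengths are in m, angles in rad, forces in N, time in s.
With the tool pointing down it reaches from about 0.425 to 0.95 m from the base axis. Payload 3.5 kg.
Tool frame: the origin (TCP) lies between the finger pads; the fingertips stand 11 mm ahead of it and the grasp point (between the pads) lies 8 mm behind it (ctrl.tcp_to_tips is the distance from the TCP to the fingertips, in m); z points along the fingers, y is the direction in which the jaws open and shut (so a half turn about z gives the same grasp; the last joint's range is limited). The gripper opens to 85 mm and grips with 20 to 120 N. Pads are 22 mm wide; open, the fingers measure 114 mm over their backs; the gripper's body (76 mm by 85 mm) begins 54 mm behind the grasp point. The pads swing forward as they close: fully open they stand 13 mm farther back than shut.
Start: joints at [1.026, 0.286, 1.577, -0, 1.279, -0.15], TCP at [0.26, 0.623, 0.242] pointing down, gripper open.
Joint ranges: [-2.77, 2.77], [-0.9, 2.22], [0.21, 2.48], [-1.53, 4.67], [0.24, 2.81], [-2.84, 2.84]. Speed limits (rad/s): [2.79, 2.79, 3.14, 3.14, 3.14, 3.14].

INTERFACE

Orientations are given as a unit quaternion [x, y, z, w].
In Python, from plant import monitor, vision, workorder, ctrl gives the robot as it stands.
- The arm moves only by the tool jog_arm, never from a script. Its argument "series" is a list of rows, each a list of 4 numbers: the shift along the tool's x, y, z in m, then the turn about the tool's z in rad. In form: [[tx, ty, tz, spin], ...]. A call has exactly 8 rows; each row shifts and turns the pose as measured when the row begins, along the tool's axes as they then stand; what a row does not reach is not made up. A row lasts 1/12 s, in which the tool goes at most 41.7 mm and 7.16 degrees, less where a joint would pass 70% of its speed; a pose out of reach is approached as far as the arm can. A call is refused whole if a number of a shift passes 0.0417 or a number of a turn 0.125, either way. A call with a gripper value outside its range is refused whole. "grip" is the finger opening in m, from 0 to 0.0854, set as the call begins (left out, the last holds). The fingers move at their own pace and stop on an object; "grip_force" is the grip in N (left out, the last holds). Time passes only in rows, so rows that do not move let the fingers close, or fill a call up. It gives the time, the measured TCP pose, the force and the opening at its end, in the units of the state.
- monitor.get_state(): the state, without advancing time (a new reading comes with each control period).
- vision.read_camera(name): name is "scene" or "top" or "wrist"; returns the picture (400x640x3 uint8, red, green, blue); there is no depth.
- vision.get_calibration(name): a dict with "vfov" (degrees; the focal length in pixels is half the picture's height over the tangent of half this angle, whatever the lens; pixels are square), "cx", "cy" (the principal point, pixels), "R" (3x3) and "t" (3): a world point X has camera coordinates R X + t. Camera axes: x right, y down, z forward; pixel columns grow to the right and rows downward; lengths in m; the calibration is good to about 2 mm. A picture is of the moment at which its call begins: read the wrist's pose just before it. get_calibration takes no time and is no camera call; for the wrist camera it gives the pose at the moment of the call.
- workorder.sign_off(): hands the job in, once; it reports no verdict.
The state is a dict: "time": time; "qpos": joint angles; "dq": joint speeds; "joint_efforts": joint torques, N m; "eef_pos": TCP position; "tcp_rot": TCP orientation; "contact_force": force on the tool from outside, world axes, zero at the start; "wrist_torque": the same for the moment, N m; "opening": opening from 0.0 (shut) to 1.0 (fully open).
Only numpy, scipy, OpenCV 4.12 (cv2) and the standard library are available. Lean on these libraries where they do the work, as an engineer would, in place of code of your own. Each camera call takes 0.05 s, during which the arm holds its last target.

TASK

Pack this tea-ware order: stand every dotted brown lidded jar on the table upright, fully down in a pocket of its own in the white foam tray. The plate's glaze must not be touched by the gripper: slide the spatula under it, lift it clear of the wooden stand, carry it level to the white foam rest with blue trim and leave it lying flat on both ribs, centred to within 1.5 cm. Draw the spatula out, lay it back flat on its teal mat, lengthways and pointing the same way as before, and leave the wares already packed and everything else where they are.

Things in the scene. Friction and masses are not known exactly. Their poses are not given: they have to be found in the camera images.
- jar1_c (a point): lidded jar, dark brown with cream dots, loose on the table: round, 52 mm across, straight sides from 6 to 44 mm above its underside, lid top at 48 mm, knob (14 mm across) up to 58 mm; lid fixed to the jar, about 120 g. Point: on its axis, 29 mm above its underside; z up. None if this jar is not there
- jar2_c (a point): lidded jar, dark brown with cream dots, loose on the table: round, 52 mm across, straight sides from 6 to 44 mm above its underside, lid top at 48 mm, knob (14 mm across) up to 58 mm; lid fixed to the jar, about 120 g. Point: on its axis, 29 mm above its underside; z up. None if this jar is not there
- jar3_c (a point): lidded jar, dark brown with cream dots, loose on the table: round, 52 mm across, straight sides from 6 to 44 mm above its underside, lid top at 48 mm, knob (14 mm across) up to 58 mm; lid fixed to the jar, about 120 g. Point: on its axis, 29 mm above its underside; z up. None if this jar is not there
- jar4_c (a point): lidded jar, dark brown with cream dots, loose on the table: round, 52 mm across, straight sides from 6 to 44 mm above its underside, lid top at 48 mm, knob (14 mm across) up to 58 mm; lid fixed to the jar, about 120 g. Point: on its axis, 29 mm above its underside; z up. None if this jar is not there
- tray_hole0 (a point): centre of one of the six round pockets of the white foam tray (176 x 258 mm, 20 mm high, fixed to the table; pockets 63 mm across, 16 mm deep, floor 4 mm above the table, 2 x 3 at 82 mm pitch); point at the mouth, level with the tray's top; x along the tray's short side, y along its long side. Two pockets are already filled (orange bowl, green pot)
- tray_hole1 (a point): centre of one of the six round pockets of the white foam tray (176 x 258 mm, 20 mm high, fixed to the table; pockets 63 mm across, 16 mm deep, floor 4 mm above the table, 2 x 3 at 82 mm pitch); point at the mouth, level with the tray's top; x along the tray's short side, y along its long side. Two pockets are already filled (orange bowl, green pot)
- tray_hole2 (a point): centre of one of the six round pockets of the white foam tray (176 x 258 mm, 20 mm high, fixed to the table; pockets 63 mm across, 16 mm deep, floor 4 mm above the table, 2 x 3 at 82 mm pitch); point at the mouth, level with the tray's top; x along the tray's short side, y along its long side. Two pockets are already filled (orange bowl, green pot)
- tray_hole3 (a point): centre of one of the six round pockets of the white foam tray (176 x 258 mm, 20 mm high, fixed to the table; pockets 63 mm across, 16 mm deep, floor 4 mm above the table, 2 x 3 at 82 mm pitch); point at the mouth, level with the tray's top; x along the tray's short side, y along its long side. Two pockets are already filled (orange bowl, green pot)
- tray_hole4 (a point): centre of one of the six round pockets of the white foam tray (176 x 258 mm, 20 mm high, fixed to the table; pockets 63 mm across, 16 mm deep, floor 4 mm above the table, 2 x 3 at 82 mm pitch); point at the mouth, level with the tray's top; x along the tray's short side, y along its long side. Two pockets are already filled (orange bowl, green pot)
- tray_hole5 (a point): centre of one of the six round pockets of the white foam tray (176 x 258 mm, 20 mm high, fixed to the table; pockets 63 mm across, 16 mm deep, floor 4 mm above the table, 2 x 3 at 82 mm pitch); point at the mouth, level with the tray's top; x along the tray's short side, y along its long side. Two pockets are already filled (orange bowl, green pot)
- easel_top (a point): display stand of dark wood with brass trim, on whose ribs the plate lies at the start: fixed, 150 (x) x 128 (y) mm: 4 mm floor, two ribs along x, 22 mm wide, tops 26 mm above the table; between them a channel 84 mm wide, 22 mm deep, open at both ends. Point: its centre at rib-top height; x along the channel, away from the robot
- bay_top (a point): packing rest of white foam with blue trim, empty at the start, where the plate must go; same shape as the display stand: fixed, 150 (x) x 128 (y) mm: 4 mm floor, two ribs along x, 22 mm wide, tops 26 mm above the table; between them a channel 84 mm wide, 22 mm deep, open at both ends. Point: its centre at rib-top height; x along the channel, away from the robot
- plate: flat round glazed plate, grey-white with a dark rim line, 124 mm across, 8 mm thick, flat underneath, about 150 g; origin: centre of its underside; z up. At the start it lies over the display stand's channel, within 10 mm of its centre
- spatula: steel spatula with a wooden handle, about 160 g, stands by itself on its blade. Origin: centre of the blade's underside; x points to the blade's front edge, z up. Blade 100 (x) x 60 (y) x 2.5 mm; from its rear edge a 14 mm wide neck climbs to the level handle, which runs along x from 80 to 196 mm behind the origin, 20 mm wide (y), 24 mm high, its axis 58 mm above the blade's underside
- spatula_grip (a point): middle of the spatula's handle, 138 mm behind and 58 mm above the blade's underside centre; axes as the spatula's. Gripping hard here, across the handle (along y), carries spatula and plate level
- mat_top (a point): dark teal tool mat, 270 (x) x 80 (y) x 3 mm, fixed; point: centre of its upper face, x along its length. The spatula starts on it, parallel to the mat, its blade centre about 65 mm from the mat's centre towards +x
- orange_bowl: upturned orange bowl, 54 mm across, 46 mm high, already packed in a tray pocket; origin: centre of its underside. Leave it there
- green_pot: pale green lidded pot, 54 mm across, 51 mm high, already packed in another tray pocket; origin: centre of its underside. Leave it there
- teabowl: black tea bowl, 90 mm across, 50 mm high; origin: centre of its underside. Bystander
- tape: roll of brown tape, 90 mm across, 24 mm high; origin: centre of its underside. Bystander
- tags: stack of blank tags, 70 x 50 x 18 mm; origin: centre of its underside. Bystander
- polish: amber bottle, 50 mm across, 120 mm high; origin: centre of its underside. Bystander
Things that resemble listed ones, but are neither listed nor needed, are in the scene too. Leave any pink or yellow look-alike of the part that bears jar4_c alone. Leave any purple look-alike of the part that bears jar1_c alone.

How it is judged:
By the outcome, as a careful person would: the job done as asked, in the order asked, and still so for the second after the job is handed in, with the robot touching nothing.
Of jar1, jar2, jar3, jar4 only 3 to 4 are there at a start; the rules pass over those that are not, and their reading is None.
At some moment in a run one of jar1, jar2, jar3, jar4 may be knocked a few centimetres aside while the robot is not near it.
It also fails if it takes over 208 s, if anything falls off the work surface, if the arm or the gripper's body presses on something with over 40 N, if the wrist force passes 120 N, or if a joint passes its speed limit or range.

## Working session

There is one attempt and no reset: what is moved stays moved. The work goes in short steps, Python scripts to look and compute and a tool call to move; the robot and the scene stay as the last step left them, time stands still between calls to the robot, and variables do not carry over. Pictures are saved under pics/ and viewed, and the job is handed in when it is done.

Besides the shell and the picture viewer there is one more tool, called after "Emit:" as name(argument=value, ...) on one line, values as JSON. jog_arm: Moves the arm, as the interface text tells. Its arguments: {"type":"object","properties":{"series":{"type":"array","items":{"type":"array","items":{"type":"number"}}},"grip":{"type":"number"},"grip_force":{"type":"number"}},"required":["series"]}

```bash
ls; mkdir -p pics
python3 - <<'E'
from plant import monitor, vision, workorder, ctrl
import cv2
print(monitor.get_state()); print(ctrl.tcp_to_tips)
for n in ["scene","top","wrist"]:
    cal=vision.get_calibration(n); print(n,cal)
    im=vision.read_camera(n); cv2.imwrite(f"pics/a_{n}.png",im[:,:,::-1])
E
```

```text
pics
{'time': 0.0, 'qpos': array([ 1.02601050e+00,  2.87185724e-01,  1.57815475e+00,  7.27401389e-06,
        1.27860199e+00, -1.49988350e-01]), 'dq': array([-0.00036773, -0.00070547,  0.00118547, -0.00113881, -0.00301571,
       -0.00014944]), 'joint_efforts': array([ 5.55120241e-04, -4.05986452e+01, -2.92623925e+01, -1.58082994e-04,
        5.81327069e-03,  4.26230272e-06]), 'eef_pos': array([0.25925709, 0.62255212, 0.24094582]), 'tcp_rot': array([ 1.96120146e-01,  9.80579170e-01, -1.10353816e-03, -4.03261122e-04]), 'contact_force': array([ 0.2961051 , -0.09176852,  0.12333074]), 'wrist_torque': array([-0.05222486,  0.06095885, -0.08828009]), 'opening': 0.9982433364983614}
0.011
scene {'vfov': 54.02109369192743, 'cx': 317.6718097983399, 'cy': 200.81278440318673, 'R': array([[-0.12589258,  0.99203446, -0.00432213],
       [ 0.76570599,  0.09439879, -0.63622575],
       [-0.63074986, -0.08340559, -0.77149084]]), 't': array([ 0.0400789 , -0.39299315,  1.75315077])}
top {'vfov': 48.53205546700652, 'cx': 321.30756270366686, 'cy': 196.1422079782707, 'R': array([[ 0.01320999, -0.99989489,  0.00597483],
       [-0.97632825, -0.01418831, -0.21582825],
       [ 0.21589034, -0.00298231, -0.97641306]]), 't': array([0.01482651, 0.54780272, 1.35897851])}
wrist {'vfov': 63.959049315736856, 'cx': 317.6357928584592, 'cy': 202.18326570181907, 'R': array([[ 0.38430778,  0.9232018 , -0.00244238],
       [ 0.87647158, -0.36402145,  0.31509675],
       [ 0.29000881, -0.12323481, -0.94905641]]), 't': array([-0.67273862, -0.04129216,  0.38198284])}
```

View pics/a_scene.png

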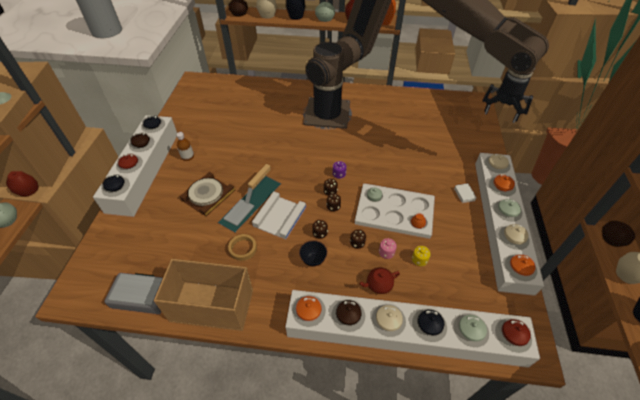

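View pics/a_top.png

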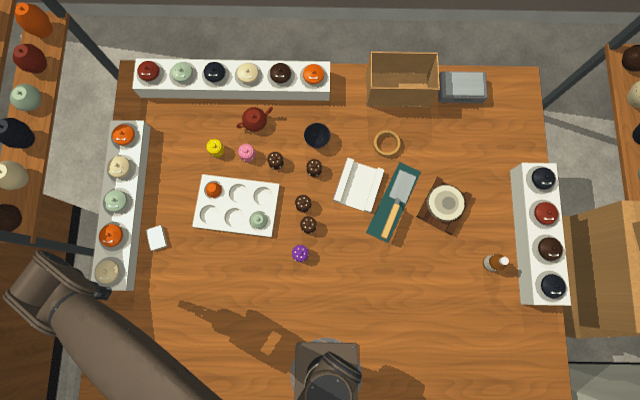

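View pics/a_wrist.png

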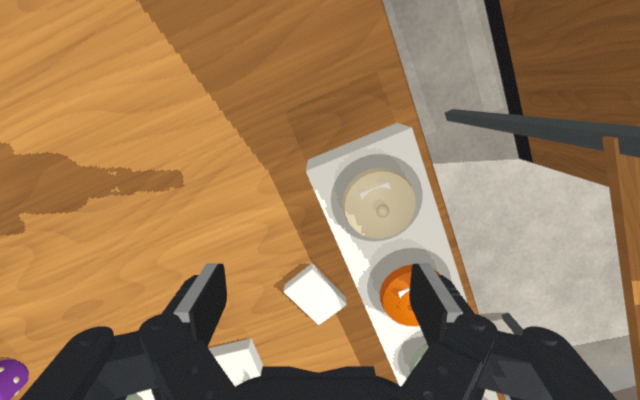

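```bash
cat > h.py <<'E'
import numpy as np, cv2
from plant import monitor, vision, workorder, ctrl
from scipy.spatial.transform import Rotation as Ro
def shot(n,name=None):
    cal=vision.get_calibration(n); im=vision.read_camera(n)[:,:,::-1].copy()
    if name: cv2.imwrite(f"pics/{name}.png",im)
    return im,cal
def ray(cal,uv):
    f=200/np.tan(np.radians(cal['vfov']/2)); uv=np.atleast_2d(np.asarray(uv,float))
    d=np.c_[(uv[:,0]-cal['cx'])/f,(uv[:,1]-cal['cy'])/f,np.ones(len(uv))]
    return -cal['R'].T@cal['t'], d@cal['R']
def onz(cal,uv,z):
    o,d=ray(cal,uv); s=(z-o[2])/d[:,2]; return o+s[:,None]*d
def proj(cal,X):
    f=200/np.tan(np.radians(cal['vfov']/2)); c=np.atleast_2d(X)@cal['R'].T+cal['t']
    return np.c_[f*c[:,0]/c[:,2]+cal['cx'],f*c[:,1]/c[:,2]+cal['cy']]
def tri(c1,u1,c2,u2):
    A=[];b=[]
    for c,u in((c1,u1),(c2,u2)):
        o,d=ray(c,u); d=d[0]/np.linalg.norm(d[0]); P=np.eye(3)-np.outer(d,d); A.append(P); b.append(P@o)
    return np.linalg.solve(sum(A),sum(b))
def pose():
    s=monitor.get_state(); R=Ro.from_quat(s['tcp_rot']).as_matrix()
    return s,np.array(s['eef_pos']),R
def delta(target,yaw=None):
    """tool-frame shift to target TCP; yaw = wanted direction angle of tool y axis (mod pi)"""
    s,p,R=pose(); d=R.T@(np.asarray(target)-p)
    out=[d]
    if yaw is not None:
        cur=np.arctan2(R[1,1],R[0,1]); dy=(yaw-cur+np.pi/2)%np.pi-np.pi/2
        out.append(-dy if R[2,2]<0 else dy)
    return out
E
python3 - <<'E'
from h import *
for n in ["top","scene"]:
    im=cv2.imread(f"pics/a_{n}.png")
    c= im[110:290,180:500] if n=="top" else im[120:290,170:490]
    cv2.imwrite(f"pics/z_{n}.png",cv2.resize(c,None,fx=2.5,fy=2.5,interpolation=cv2.INTER_CUBIC))
E
```

```text
(no output)
```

View pics/z_top.png

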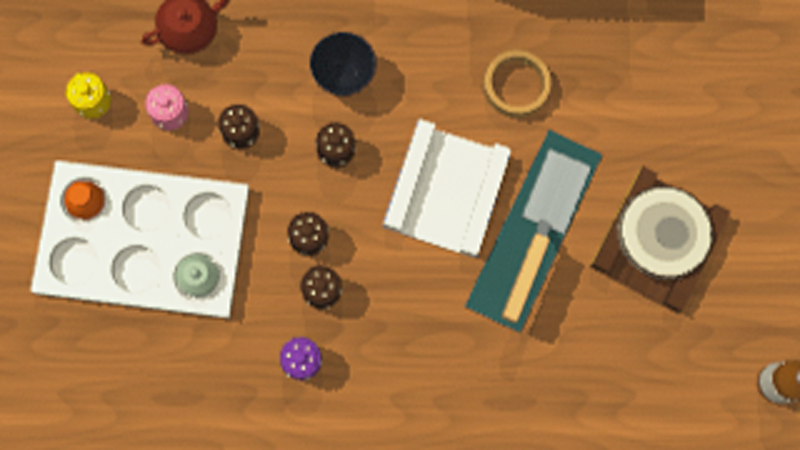

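View pics/z_scene.png

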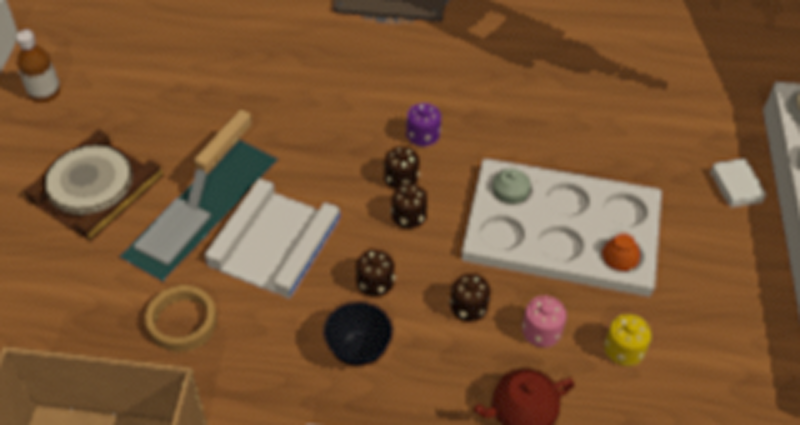

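Run:
```python
from h import *
np.set_printoptions(precision=4,suppress=True)
T=vision.get_calibration("top");S=vision.get_calibration("scene")
ft=lambda a:np.array(a)/2.5+[180,110]
fs=lambda a:np.array(a)/2.5+[170,120]
print("jars top@.04",onz(T,ft([[238,124],[335,143],[307,232],[321,286]]),.04))
for a,b in zip([[238,124],[335,143],[307,232],[321,286],[301,358]],[[470,297],[375,272],[408,205],[402,167],[424,124]]):
    print(tri(T,ft(a)[None],S,fs(b)[None]))
print("tray",onz(T,ft([[56,161],[249,184],[231,318],[33,292]]),.02))
print("pockets empty",onz(T,ft([[150,209],[211,218],[75,262],[136,270]]),.02))
print("bowl,pot",onz(T,ft([[84,199],[196,273]]),.04))
# calibration check: robot base etc; mat corners, spatula
print("mat",onz(T,ft([[550,131],[602,157],[521,331],[467,306]]),.003))
print("blade",onz(T,ft([[551,149],[590,165],[566,235],[525,222]]),.003))
print("handle",onz(T,ft([[542,235],[512,318]]),.07))
print("plate",onz(T,ft([[666,232]]),.034))
print("bay",onz(T,ft([[422,121],[510,148],[477,256],[384,227]]),.026))
print("easel",onz(T,ft([[644,167],[731,207],[680,311],[593,266]]),.026))
```

```text
jars top@.04 [[0.6733 0.1762 0.04  ]
 [0.6491 0.0477 0.04  ]
 [0.529  0.0819 0.04  ]
 [0.4588 0.0624 0.04  ]]
[0.6771 0.1784 0.0273]
[0.6526 0.0491 0.0275]
[0.5315 0.0825 0.0276]
[0.4606 0.0647 0.0269]
[0.3679 0.0885 0.0251]
tray [[0.6245 0.418  0.02  ]
 [0.5968 0.1608 0.02  ]
 [0.4186 0.1781 0.02  ]
 [0.4488 0.4353 0.02  ]]
pockets empty [[0.561  0.2899 0.02  ]
 [0.5501 0.2092 0.02  ]
 [0.4889 0.3837 0.02  ]
 [0.4795 0.3038 0.02  ]]
bowl,pot [[0.5686 0.3726 0.04  ]
 [0.4733 0.2229 0.04  ]]
mat [[ 0.6811 -0.2429  0.003 ]
 [ 0.6456 -0.3122  0.003 ]
 [ 0.409  -0.1983  0.003 ]
 [ 0.4408 -0.1282  0.003 ]]
blade [[ 0.6558 -0.2436  0.003 ]
 [ 0.6342 -0.2957  0.003 ]
 [ 0.5375 -0.2606  0.003 ]
 [ 0.5544 -0.2064  0.003 ]]
handle [[ 0.5233 -0.2168  0.07  ]
 [ 0.4173 -0.1769  0.07  ]]
plate [[ 0.537  -0.3847  0.034 ]]
bay [[ 0.6854 -0.0678  0.026 ]
 [ 0.6497 -0.1848  0.026 ]
 [ 0.5032 -0.1393  0.026 ]
 [ 0.54   -0.0181  0.026 ]]
easel [[ 0.6262 -0.3621  0.026 ]
 [ 0.5735 -0.4743  0.026 ]
 [ 0.435  -0.4002  0.026 ]
 [ 0.4922 -0.2899  0.026 ]]
```

Run:
```python
from h import *
np.set_printoptions(precision=4,suppress=True)
W=vision.get_calibration("wrist");s,p,R=pose()
o=-W['R'].T@W['t']; print("cam in tool",R.T@(o-p),"axis",R.T@W['R'][2])
print(R)
print("fov",onz(W,[[320,202],[0,0],[639,0],[0,399],[639,399]],0)-p)
T=vision.get_calibration("top")
ft=lambda a:np.array(a)/2.5+[180,110]
print("tape",onz(T,ft([[518,82]]),.024),"teabowl",onz(T,ft([[343,63]]),.05))
print("box base",onz(T,[[370,103],[438,108]],.0),"tip",onz(T,[[368,52],[440,52]],.1))
print("bottle",onz(T,[[492,264]],.05))
print("shelf right",onz(T,[[512,165],[525,305]],.05))
```

```text
cam in tool [ 0.0813 -0.0011 -0.1328] axis [-0.3154 -0.0002  0.949 ]
[[-0.9231  0.3846 -0.001 ]
 [ 0.3846  0.9231 -0.0016]
 [ 0.0003 -0.0018 -1.    ]]
fov [[ 0.0399 -0.0152 -0.2412]
 [-0.2857 -0.2335 -0.2412]
 [-0.0355  0.3665 -0.2412]
 [ 0.1469 -0.5963 -0.2412]
 [ 0.5242  0.3166 -0.2412]]
tape [[ 0.7429 -0.1975  0.024 ]] teabowl [[0.7568 0.0388 0.05  ]]
box base [[ 0.8971 -0.1438  0.    ]
 [ 0.8822 -0.3814  0.    ]] tip [[ 1.0351 -0.1272  0.1   ]
 [ 1.0391 -0.3687  0.1   ]]
bottle [[ 0.3405 -0.5134  0.05  ]]
shelf right [[ 0.6634 -0.6016  0.05  ]
 [ 0.2173 -0.606   0.05  ]]
```

Emit:
jog_arm(series=[[-0.028, -0.017, -0.004, 0], [-0.028, -0.017, -0.004, 0], [-0.028, -0.017, -0.004, 0], [-0.028, -0.017, -0.004, 0], [-0.028, -0.017, -0.004, 0], [-0.028, -0.017, -0.004, 0], [-0.028, -0.017, -0.004, 0], [-0.028, -0.017, -0.004, 0]], grip=0.07)

```text
time: 0.82
eef_pos: [0.4136, 0.4061, 0.2681]
tcp_rot: [0.19, 0.982, -0.004, -0.004]
contact_force: [1.3, 0.1, -0.2]
opening: 0.82
```

Emit:
jog_arm(series=[[-0.028, -0.017, -0.004, 0], [-0.028, -0.017, -0.004, 0], [-0.028, -0.017, -0.004, 0], [-0.028, -0.017, -0.004, 0], [-0.028, -0.017, -0.004, 0], [-0.028, -0.017, -0.004, 0], [-0.028, -0.017, -0.004, 0], [0, 0, 0, 0]])

```text
time: 1.48
eef_pos: [0.558, 0.2075, 0.2957]
tcp_rot: [0.192, 0.981, -0.006, -0.004]
contact_force: [0.3, -0.3, 0.3]
opening: 0.817
```

Run:
```python
from h import *
s,p,R=pose(); print(p,s['qpos'],R)
im,c=shot("wrist","w1")
```

```text
[0.55797618 0.20754608 0.29573166] [ 0.18893732  0.081881    1.71391024 -0.00791737  1.3570556  -0.9927495 ] [[-0.92587449  0.37770939 -0.00959381]
 [ 0.37779524  0.92583824 -0.00971182]
 [ 0.00521407 -0.01261642 -0.99990682]]
```

View pics/w1.png

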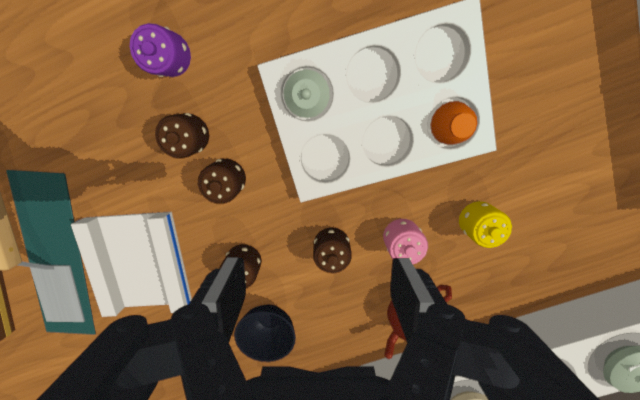

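Run:
```python
from h import *
np.set_printoptions(precision=4,suppress=True)
im=cv2.imread("pics/w1.png")
cv2.imwrite("pics/w1z.png",cv2.resize(im[100:280,140:360],None,fx=3.5,fy=3.3,interpolation=cv2.INTER_CUBIC))
W=vision.get_calibration("wrist")
print(onz(W,[[258,65],[301,201],[495,150]],.02))
print("pk",onz(W,[[373,73],[442,53],[325,157],[387,139]],.02))
hsv=cv2.cvtColor(im,cv2.COLOR_BGR2HSV)
```

```text
[[0.4191 0.1844 0.02  ]
 [0.5931 0.1655 0.02  ]
 [0.6224 0.4199 0.02  ]]
pk [[0.4786 0.3069 0.02  ]
 [0.4883 0.388  0.02  ]
 [0.5501 0.2173 0.02  ]
 [0.5582 0.2979 0.02  ]]
```

View pics/w1z.png

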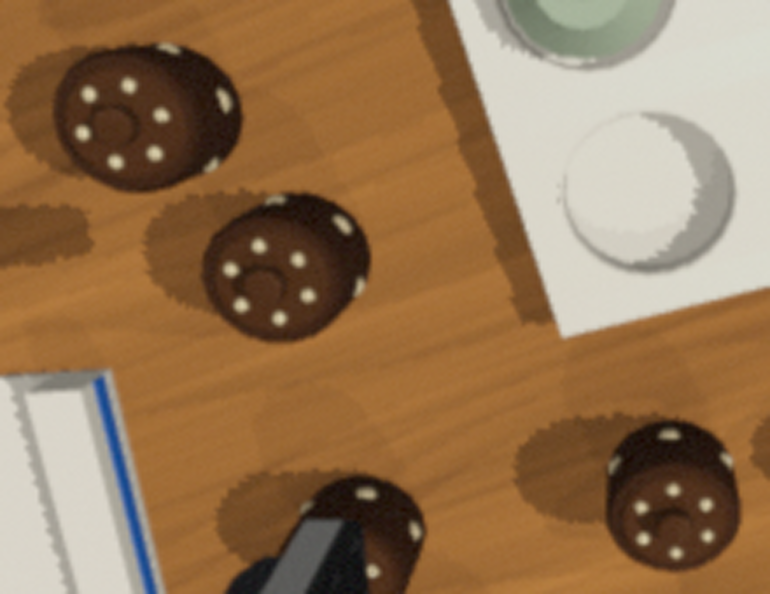

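Run:
```python
from h import *
np.set_printoptions(precision=4,suppress=True)
W=vision.get_calibration("wrist")
f=lambda a:np.array(a)/[3.5,3.3]+[140,100]
print(onz(W,f([[674,522],[269,282],[120,123]]),.0475))
print(onz(W,f([[672,526],[264,288],[111,126]]),.058))
print(delta([.6745,.178,.12],np.pi/2))
```

```text
[[0.6745 0.1782 0.0475]
 [0.5283 0.0819 0.0475]
 [0.4572 0.0626 0.0475]]
[[0.6706 0.1786 0.058 ]
 [0.5284 0.0836 0.058 ]
 [0.4577 0.0642 0.058 ]]
[array([-0.1224,  0.0176,  0.1741]), np.float64(-0.38660431627508807)]
```

Emit:
jog_arm(series=[[-0.0245, 0.0035, 0.035, 0], [-0.0245, 0.0035, 0.035, 0], [-0.0245, 0.0035, 0.035, 0], [-0.0245, 0.0035, 0.035, 0], [-0.0245, 0.0035, 0.035, 0], [0, 0, 0, 0.12], [0, 0, 0, 0.12], [0, 0, 0, 0.12]], grip=0.066)

```text
time: 2.2
eef_pos: [0.6712, 0.1858, 0.1114]
tcp_rot: [0.369, 0.93, -0.005, -0.009]
contact_force: [-0.8, 0.7, 0.3]
opening: 0.777
```

Run:
```python
from h import *
s,p,R=pose(); print(p,R)
im,c=shot("wrist","w2"); print(delta([.6745,.178,.031],.785))
print(proj(c,[[.6745,.178,.0475]]))
```

```text
[0.67119754 0.18576453 0.11137319] [[-0.72811521  0.68515429 -0.02029382]
 [ 0.68534539  0.72820878 -0.00369724]
 [ 0.01224496 -0.01660029 -0.99978722]]
[array([-0.00914053, -0.00207918,  0.08050713]), np.float64(0.027099013150972517)]
[[315.87167668 236.26139627]]
```

View pics/w2.png

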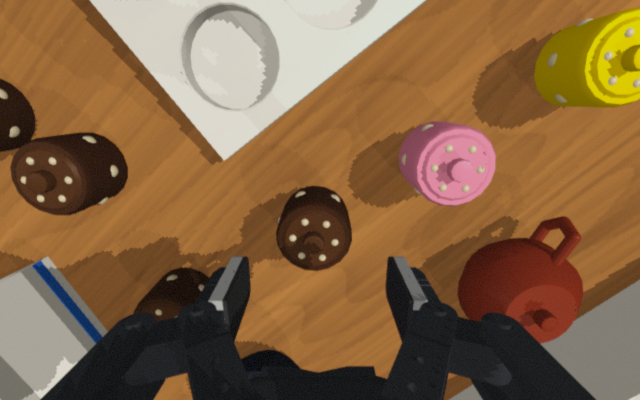

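Run:
```python
from h import *
s,p,R=pose(); print(p,R[2],s['qpos'])
im,c=shot("wrist")
cv2.imwrite("pics/w2z.png",cv2.resize(im[170:290,250:390],None,fx=5,fy=5,interpolation=cv2.INTER_CUBIC))
print(onz(c,[[313,241]],.0475),onz(c,[[313,245]],.058))
```

```text
[0.6709288  0.18607785 0.11156839] [ 0.01230445 -0.01645579 -0.99978888] [ 1.25429761e-01  4.63163324e-01  1.59601840e+00 -1.02462817e-03
  1.10293955e+00 -6.86096519e-01]
[[0.67547035 0.17444162 0.0475    ]] [[0.67423974 0.17606069 0.058     ]]
```

View pics/w2z.png

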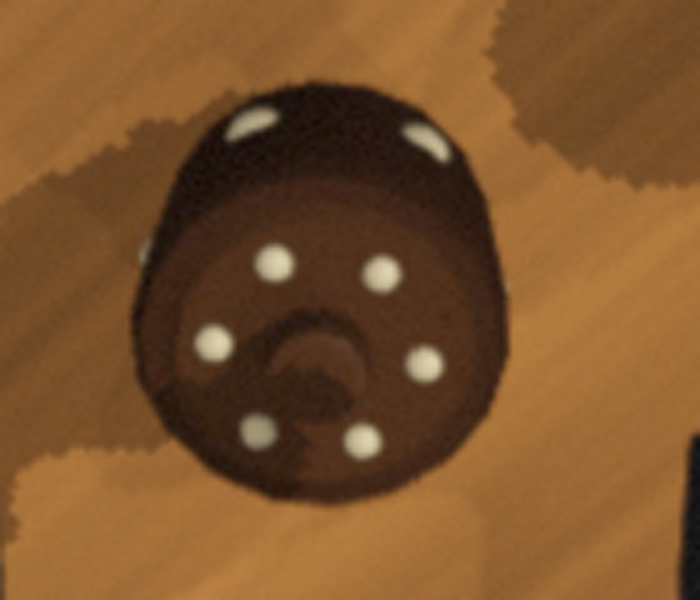

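Emit:
jog_arm(series=[[-0.005, -0.0025, 0.01, 0], [-0.005, -0.0025, 0.01, 0], [0, 0, 0.012, 0], [0, 0, 0.012, 0], [0, 0, 0.012, 0], [0, 0, 0.012, 0], [0, 0, 0.01, 0], [0, 0, 0, 0]])

```text
time: 2.97
eef_pos: [0.6733, 0.1769, 0.0286]
tcp_rot: [0.359, 0.933, -0.004, -0.007]
contact_force: [-1.0, -0.6, -0.3]
opening: 0.771
```

Run:
```python
from h import *
s,p,R=pose(); print(p,R[2],s['qpos'],delta([.6747,.1755,.031]))
```

```text
[0.67326455 0.17687554 0.02859669] [ 0.00997276 -0.0124621  -0.99987261] [ 1.11720990e-01  5.65042909e-01  1.62172357e+00 -9.58766022e-04
  9.70768641e-01 -7.23940064e-01] [array([-1.96318964e-03, -8.87137054e-05, -2.42209283e-03])]
```

Emit:
jog_arm(series=[[-0.002, 0, -0.003, 0], [0, 0, 0, 0], [0, 0, 0, 0], [0, 0, 0, 0], [0, 0, 0, 0], [0, 0, -0.01, 0], [0, 0, -0.02, 0], [0, 0, -0.02, 0]], grip=0.04, grip_force=50)

```text
time: 3.63
eef_pos: [0.6725, 0.1752, 0.0788]
tcp_rot: [0.359, 0.933, -0.006, -0.011]
contact_force: [0.9, -0.1, -0.7]
opening: 0.588
```

Run:
```python
from h import *
s,p,R=pose(); print(p,R[2],s['opening'],s['contact_force'],delta([.552,.2165,.075]))
shot("wrist","w3")
```

```text
[0.6725404  0.17519021 0.07875434] [ 0.0169136  -0.02002569 -0.99965639] 0.5882280212294039 [ 0.94499039 -0.0671534  -0.65327063] [array([ 0.1170723 , -0.04999258,  0.00673791])]
```

View pics/w3.png

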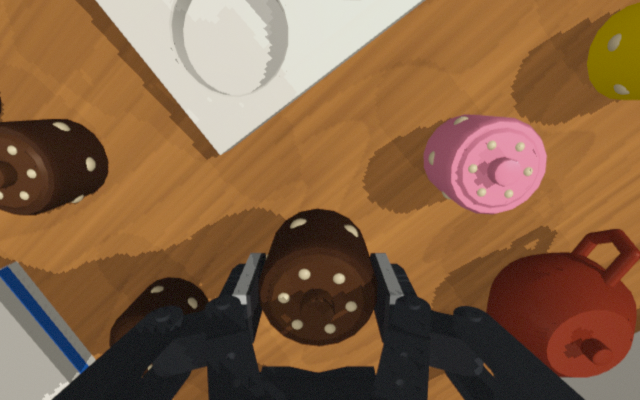

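Emit:
jog_arm(series=[[0.0195, -0.0083, 0, 0], [0.0195, -0.0083, 0, 0], [0.0195, -0.0083, 0, 0], [0.0195, -0.0083, 0, 0], [0.0195, -0.0083, 0, 0], [0.0195, -0.0083, 0, 0], [0, 0, 0, 0], [0, 0, 0, 0]])

```text
time: 4.35
eef_pos: [0.5556, 0.2186, 0.0941]
tcp_rot: [0.36, 0.933, 0.0, 0.0]
contact_force: [0.1, -0.4, -0.1]
opening: 0.591
```

Run:
```python
from h import *
s,p,R=pose(); print(p,R[2],s['opening'],delta([.552,.2165,.037]))
im,c=shot("wrist","w4")
th=np.linspace(0,6.28,40)
sh=np.array([.9937,-.1118]);lo=np.array([.1118,.9937])
ctr=np.array([.5205,.3026])
for a in(-1,1):
  for b in(-1,0,1):
    q=ctr+a*.041*sh+b*.082*lo
    pts=proj(c,np.c_[q[0]+.0315*np.cos(th),q[1]+.0315*np.sin(th),0*th+.02])
    cv2.polylines(im,[pts.astype(int)],True,(0,0,255),1)
q=p[:2]
pts=proj(c,np.c_[q[0]+.026*np.cos(th),q[1]+.026*np.sin(th),0*th+p[2]-.026])
cv2.polylines(im,[pts.astype(int)],True,(0,255,0),1)
cv2.imwrite("pics/w4.png",im)
```

```text
[0.55561259 0.21855666 0.09406279] [-4.93993208e-04  3.29852408e-04 -9.99999824e-01] 0.5905806343173279 [array([ 0.00132662, -0.00396784,  0.05706084])]
```

View pics/w4.png

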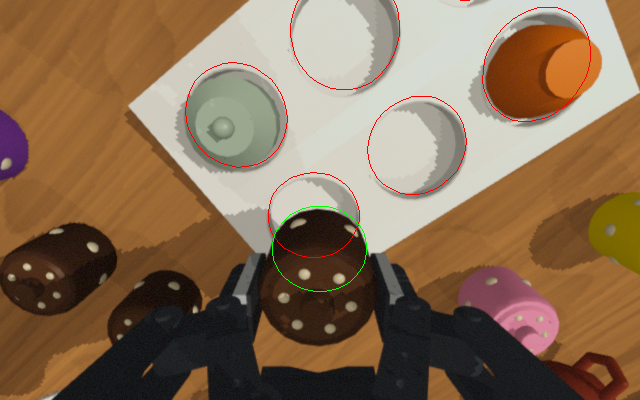

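```bash
cat >> h.py <<'E'
sh=np.array([.9937,-.1118]);lo=np.array([.1118,.9937]); ctr=np.array([.5218,.3032])
def pk(a,b): return ctr+a*.041*sh+b*.082*lo
E
python3 - <<'E'
from h import *
s,p,R=pose();c=vision.get_calibration("wrist")
print(p, onz(c,[[319,300]],p[2]+.016), onz(c,[[319,303]],p[2]+.0265))
print(pk(1,-1),delta(np.r_[pk(1,-1),.037]))
E
```

```text
[0.55559909 0.21853579 0.09391898] [[0.55672761 0.21680673 0.10991898]] [[0.55219125 0.22085026 0.12041898]]
[0.5533741 0.2171328] [array([ 0.00069549, -0.00252134,  0.05691967])]
```

Emit:
jog_arm(series=[[0.0005, -0.0025, 0, 0], [0, 0, 0.01, 0], [0, 0, 0.01, 0], [0, 0, 0.01, 0], [0, 0, 0.01, 0], [0, 0, 0.005, 0], [0, 0, 0, 0], [0, 0, 0, 0]])

```text
time: 5.07
eef_pos: [0.5568, 0.2148, 0.0427]
tcp_rot: [0.361, 0.932, -0.0, 0.0]
contact_force: [-0.1, -0.6, -1.2]
opening: 0.592
```

Run:
```python
from h import *
s,p,R=pose(); print(p,R[2],s['contact_force'],delta(np.r_[pk(1,-1),.036]))
im,c=shot("wrist","w5")
```

```text
[0.55681019 0.21476662 0.04265132] [-3.09013472e-04 -2.81043325e-04 -9.99999913e-01] [-0.06734712 -0.60569296 -1.22388392] [array([ 0.00413536, -0.00056499,  0.0066502 ])]
```

View pics/w5.png

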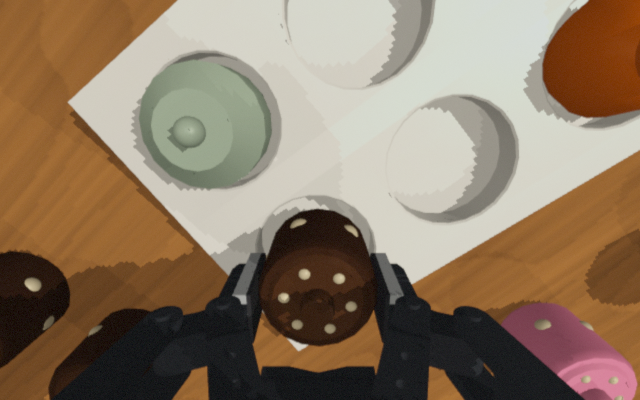

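Emit:
jog_arm(series=[[0.004, -0.0005, 0, 0], [0, 0, 0, 0], [0.001, 0, 0.003, 0], [0, 0, 0.003, 0], [0, 0, 0, 0], [0, 0, 0, 0], [0, 0, 0, 0], [0, 0, 0, 0]])

```text
time: 5.78
eef_pos: [0.5536, 0.2188, 0.0384]
tcp_rot: [0.361, 0.933, 0.001, 0.002]
contact_force: [0.9, -0.4, -0.8]
opening: 0.587
```

Run:
```python
from h import *
s,p,R=pose(); print(p,R[2],s['contact_force'],delta(np.r_[pk(1,-1),.036]))
im,c=shot("wrist","w6")
```

```text
[0.55360879 0.21878976 0.0383991 ] [-0.00279863  0.00317018 -0.99999106] [ 0.85459976 -0.40013036 -0.76377957] [array([-0.00093535, -0.00139076,  0.00239733])]
```

View pics/w6.png

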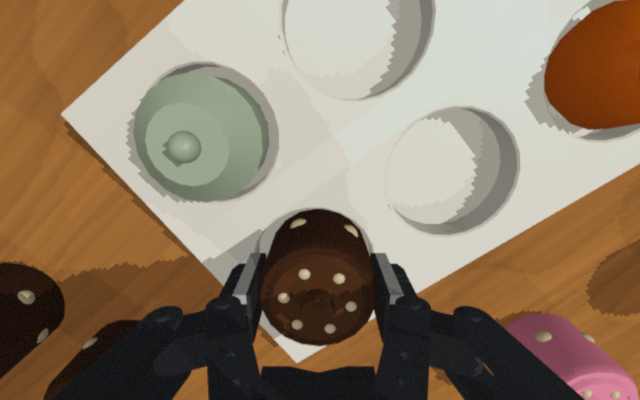

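Emit:
jog_arm(series=[[-0.001, -0.001, 0.003, 0], [0, 0, 0.001, 0], [0, 0, 0, 0], [0, 0, 0, 0], [0, 0, 0, 0], [0, 0, 0, 0], [0, 0, 0, 0], [0, 0, 0, 0]])

```text
time: 6.5
eef_pos: [0.5542, 0.2172, 0.0349]
tcp_rot: [0.361, 0.933, 0.001, 0.002]
contact_force: [-0.1, -0.4, 0.7]
opening: 0.588
```

Emit:
jog_arm(series=[[0, 0, 0, 0], [0, 0, 0, 0], [0, 0, 0, 0], [0, 0, -0.005, 0], [0, 0, -0.02, 0], [0, 0, -0.03, 0], [0, 0, -0.04, 0], [0, 0, -0.04, 0]], grip=0.066)

```text
time: 7.17
eef_pos: [0.547, 0.2155, 0.1634]
tcp_rot: [0.361, 0.932, -0.005, -0.007]
contact_force: [0.7, -0.3, 1.4]
opening: 0.775
```

Run:
```python
from h import *
s,p,R=pose(); print(p,R[2],s['contact_force'])
im,c=shot("wrist","w7")
```

```text
[0.54703732 0.21545219 0.16342729] [ 0.01013903 -0.01485812 -0.99983821] [ 0.7370746  -0.26415258  1.39560455]
```

View pics/w7.png

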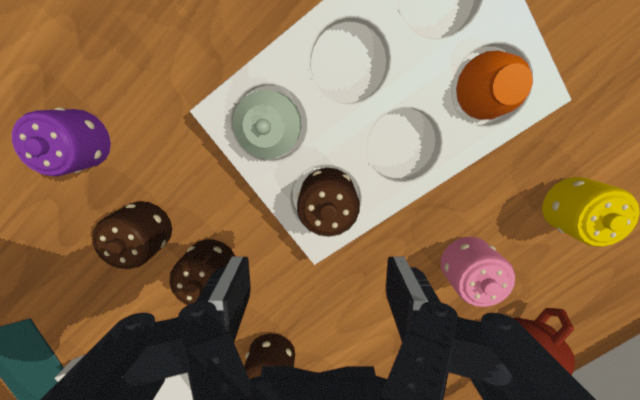

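Run:
```python
from h import *
s,p,R=pose(); print(p,R[2],delta([.63,.048,.15]))
```

```text
[0.55216434 0.21676496 0.17388746] [ 6.55208296e-04 -1.76423079e-03 -9.99998229e-01] [array([-0.17120795, -0.07229871,  0.02390288])]
```

Emit:
jog_arm(series=[[-0.0285, -0.012, 0.004, 0], [-0.0285, -0.012, 0.004, 0], [-0.0285, -0.012, 0.004, 0], [-0.0285, -0.012, 0.004, 0], [-0.0285, -0.012, 0.004, 0], [-0.0285, -0.012, 0.004, 0], [0, 0, 0, 0], [0, 0, 0, 0]])

```text
time: 7.88
eef_pos: [0.6402, 0.0436, 0.1643]
tcp_rot: [0.359, 0.933, 0.005, 0.012]
contact_force: [-0.8, -0.1, -0.6]
opening: 0.769
```

Run:
```python
from h import *
s,p,R=pose(); print(p,R[2])
im,c=shot("wrist","w8"); cv2.imwrite("pics/w8z.png",im)
```

```text
[0.64018738 0.04358489 0.16425513] [-0.01787536  0.01834025 -0.999672  ]
```

View pics/w8.png

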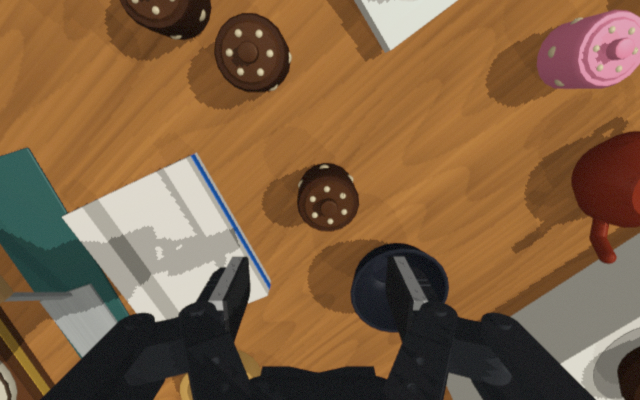

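```bash
cat >> h.py <<'E'
def jar(c,im,uv,r=30):
    "cream dots near uv -> centroid of lid ring on z .0475"
    h=cv2.cvtColor(im,cv2.COLOR_BGR2HSV); m=((h[...,2]>140)&(h[...,1]<90)).astype(np.uint8)
    n,l,st,ce=cv2.connectedComponentsWithStats(m)
    return [(ce[i].round(1).tolist(),int(st[i,4])) for i in range(1,n) if np.hypot(*(ce[i]-uv))<r and st[i,4]<150]
E
python3 - <<'E'
from h import *
s,p,R=pose(); print(p,R[2])
im,c=shot("wrist","w9"); d=jar(c,im,[329,200],40); print(d)
E
```

```text
[0.64012733 0.04364295 0.1642733 ] [-0.01858293  0.0179654  -0.9996659 ]
[([324.2, 166.2], 16), ([350.7, 177.2], 10), ([299.0, 184.0], 1), ([326.5, 188.8], 28), ([342.5, 195.3], 27), ([312.3, 198.7], 26), ([344.0, 211.4], 25), ([314.4, 214.7], 27), ([329.9, 220.9], 22)]
```

View pics/w9.png

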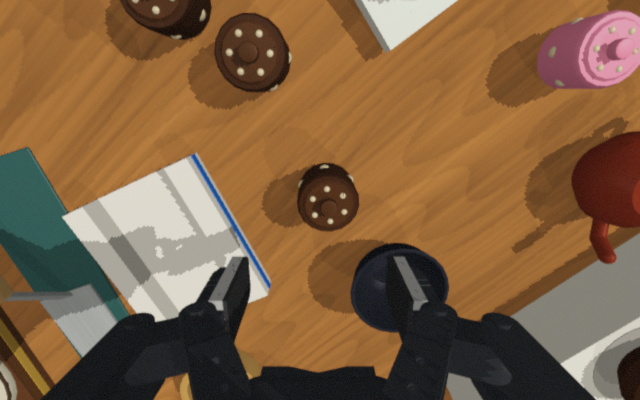

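Run:
```python
from h import *
c=vision.get_calibration("wrist"); q=onz(c,[[328.3,205]],.0475); print(q,delta([q[0,0],q[0,1],.031]))
```

```text
[[0.65126542 0.04748899 0.0475    ]] [array([-0.00429169,  0.00737569,  0.13352151])]
```

Emit:
jog_arm(series=[[-0.004, 0.007, 0.01, 0], [0, 0, 0.018, 0], [0, 0, 0.018, 0], [0, 0, 0.018, 0], [0, 0, 0.018, 0], [0, 0, 0.012, 0], [0, 0, 0, 0], [0, 0, 0, 0]])

```text
time: 8.65
eef_pos: [0.6492, 0.0584, 0.0715]
tcp_rot: [0.352, 0.936, 0.007, 0.014]
contact_force: [0.3, 0.3, 0.0]
opening: 0.772
```

Run:
```python
from h import *
s,p,R=pose(); print(p,R[2],delta([.651,.0475,.031]))
im,c=shot("wrist"); d=jar(c,im,[318,270],60); print(d)
s,p,R=pose(); print(p,R[2],delta([.651,.0475,.031]),proj(c,[[.651,.0475,.0475]]))
```

```text
[0.64924728 0.05839544 0.07148976] [-0.02178072  0.02328291 -0.99949162] [array([-0.00761743, -0.00798144,  0.04049043])]
[([339.6, 222.5], 45), ([301.8, 246.0], 65), ([325.9, 255.5], 58), ([280.8, 259.8], 61), ([327.9, 278.0], 51), ([283.8, 282.3], 55), ([307.2, 291.0], 51)]
[0.64910362 0.05846142 0.07150468] [-0.02154001  0.02321855 -0.99949834] [array([-0.00777842, -0.00793406,  0.04050834])] [[305.82286264 265.43855995]]
```

Emit:
jog_arm(series=[[-0.004, -0.004, 0, 0], [-0.004, -0.004, 0, 0], [0, 0, 0.01, 0], [0, 0, 0.01, 0], [0, 0, 0.01, 0], [0, 0, 0.008, 0], [0, 0, 0, 0], [0, 0, 0, 0]])

```text
time: 9.37
eef_pos: [0.6543, 0.0456, 0.0345]
tcp_rot: [0.352, 0.936, 0.008, 0.018]
contact_force: [0.9, -0.3, 0.5]
opening: 0.773
```

Run:
```python
from h import *
s,p,R=pose(); print(p,R[2],delta([.651,.047,.031]))
```

```text
[0.65431174 0.04556176 0.03452683] [-0.02807101  0.02798265 -0.99921419] [array([ 0.00353524, -0.00119967,  0.00339669])]
```

Emit:
jog_arm(series=[[0.003, -0.001, 0.003, 0], [0, 0, 0, 0], [0, 0, 0, 0], [0, 0, 0, 0], [0, 0, 0, 0], [0, 0, -0.01, 0], [0, 0, -0.02, 0], [0, 0, -0.02, 0]], grip=0.04)

```text
time: 10.03
eef_pos: [0.6444, 0.0476, 0.0767]
tcp_rot: [0.352, 0.936, 0.006, 0.012]
contact_force: [0.9, -1.6, -0.1]
opening: 0.592
```

Run:
```python
from h import *
s,p,R=pose(); print(p,R[2],s['opening'],pk(1,0),delta(np.r_[pk(1,0),.105]))
im,c=shot("wrist","w10");
```

```text
[0.64444169 0.04759721 0.07665202] [-0.01717337  0.01994762 -0.99965352] 0.5919479564279078 [0.5625417 0.2986162] [array([ 0.22653981,  0.13538233, -0.02954812])]
```

View pics/w10.png

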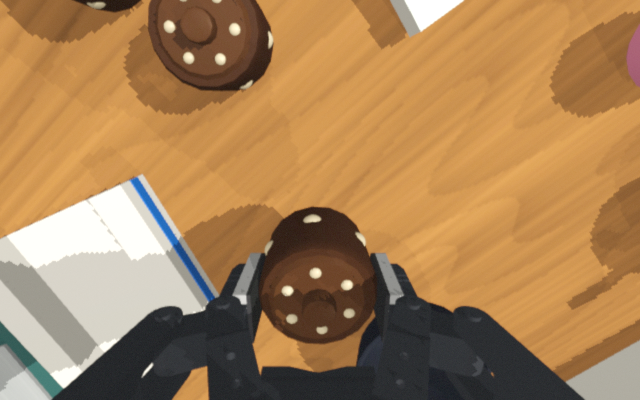

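Emit:
jog_arm(series=[[0, 0, -0.02, 0], [0, 0, -0.02, 0], [0.02, 0.012, -0.005, 0], [0.026, 0.0155, 0, 0], [0.026, 0.0155, 0, 0], [0.026, 0.0155, 0, 0], [0.026, 0.0155, 0, 0], [0.026, 0.0155, 0, 0]])

```text
time: 10.75
eef_pos: [0.5959, 0.2131, 0.1345]
tcp_rot: [0.357, 0.934, 0.01, 0.023]
contact_force: [0.4, 0.4, -1.2]
opening: 0.593
```

Run:
```python
from h import *
s,p,R=pose(); print(p,R[2],delta(np.r_[pk(1,0),.115]))
```

```text
[0.59593055 0.21309987 0.13454577] [-0.035962    0.03419554 -0.99876794] [array([0.0826121 , 0.04076104, 0.01799089])]
```

Emit:
jog_arm(series=[[0.022, 0.01, 0, 0], [0.022, 0.01, 0, 0], [0.018, 0.01, 0, 0], [0.012, 0.006, 0, 0], [0.006, 0.003, 0, 0], [0.001, 0.001, 0, 0], [0, 0, 0, 0], [0, 0, 0, 0]])

```text
time: 11.42
eef_pos: [0.5579, 0.306, 0.1341]
tcp_rot: [0.354, 0.935, 0.011, 0.024]
contact_force: [-0.2, -0.5, -1.8]
opening: 0.585
```

Run:
```python
from h import *
s,p,R=pose(); print(p,R[2],delta(np.r_[pk(1,0),.115]))
im,c=shot("wrist","w11");s,p,R=pose(); print(p,R[2],delta(np.r_[pk(1,0),.115]))
```

```text
[0.55794751 0.30596206 0.13411469] [-0.03687808  0.03691458 -0.99863773] [array([-0.00759806, -0.00317185,  0.01930411])]
[0.55813943 0.30570128 0.13415634] [-0.03697201  0.03699302 -0.99863136] [array([-0.00727957, -0.00310244,  0.01933718])]
```

View pics/w11.png

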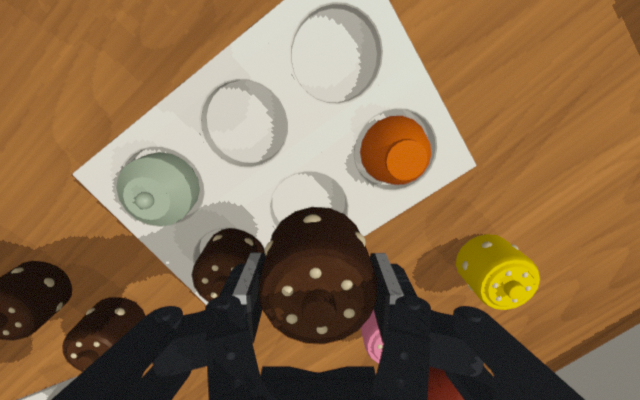

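Emit:
jog_arm(series=[[-0.002, -0.001, 0, 0], [-0.002, -0.001, 0, 0], [-0.002, -0.001, 0, 0], [-0.001, 0, 0, 0], [0, 0, 0, 0], [0, 0, 0, 0], [0, 0, 0, 0], [0, 0, 0, 0]])

```text
time: 12.13
eef_pos: [0.564, 0.2938, 0.1343]
tcp_rot: [0.357, 0.934, 0.01, 0.024]
contact_force: [0.2, 0.7, -1.1]
opening: 0.586
```

```bash
cat >> h.py <<'E'
def st(tg=None,yaw=None):
    np.set_printoptions(precision=4,suppress=True)
    s,p,R=pose(); up=R[:,2]; q=s['qpos']
    b=np.arctan2(p[1],p[0]); rad=np.array([np.cos(b),np.sin(b)]); tan=np.array([-np.sin(b),np.cos(b)])
    print("p",p,"zrad",(up[:2]@rad).round(4),"ztan",(up[:2]@tan).round(4),"open",round(s['opening'],3),"F",np.round(s['contact_force'],1),"t",round(s['time'],2),"yawy",round(np.arctan2(R[1,1],R[0,1]),3)); print("q",q)
    if tg is not None: print("d",delta(tg,yaw))
E
python3 -c "
from h import *
st(np.r_[pk(1,0),.115])"
```

```text
p [0.564  0.2938 0.1343] zrad 0.0475 ztan -0.0223 open 0.586 F [ 0.2  0.7 -1.1] t 12.13 yawy 0.841
q [ 0.3266  0.2844  1.7879 -0.0174  1.019  -0.5051]
d [array([0.005 , 0.0019, 0.0192])]
```

Emit:
jog_arm(series=[[0, 0, -0.005, 0], [0, 0, -0.005, 0], [0, 0, -0.005, 0], [0, 0, -0.005, 0], [0, 0, -0.005, 0], [0, 0, 0, 0], [0, 0, 0, 0], [0, 0, 0, 0]])

```text
time: 12.8
eef_pos: [0.5628, 0.2947, 0.1636]
tcp_rot: [0.356, 0.934, 0.011, 0.025]
contact_force: [0.7, 0.6, -0.4]
opening: 0.591
```

```bash
python3 -c "
from h import *
st(np.r_[pk(1,0),.115])"
```

```text
p [0.5628 0.2947 0.1636] zrad 0.0502 ztan -0.0227 open 0.591 F [ 0.7  0.6 -0.4] t 12.8 yawy 0.842
q [ 0.3284  0.2483  1.7736 -0.0168  1.0666 -0.5054]
d [array([0.0047, 0.0009, 0.0485])]
```

Emit:
jog_arm(series=[[0, 0, 0.005, 0], [0, 0, 0.005, 0], [0, 0, 0.005, 0], [0, 0, 0.005, 0], [0, 0, 0.005, 0], [0, 0, 0, 0], [0, 0, 0, 0], [0, 0, 0, 0]])

```text
time: 13.47
eef_pos: [0.5627, 0.2941, 0.1326]
tcp_rot: [0.357, 0.934, 0.009, 0.023]
contact_force: [-0.0, -0.0, -1.7]
opening: 0.589
```

```bash
python3 -c "
from h import *
st(np.r_[pk(1,0),.115])"
```

```text
p [0.5627 0.2941 0.1326] zrad 0.0447 ztan -0.0218 open 0.589 F [-0.  -0.  -1.7] t 13.47 yawy 0.842
q [ 0.3276  0.2857  1.7894 -0.0173  1.019  -0.5051]
d [array([0.0038, 0.0026, 0.0176])]
```

Emit:
jog_arm(series=[[-0.011, 0.028, 0, 0], [-0.011, 0.028, 0, 0], [0, 0, 0, 0], [0, 0, 0, 0], [0, 0, 0, 0], [0, 0, 0, 0], [0, 0, 0, 0], [0, 0, 0, 0]])

```text
time: 14.13
eef_pos: [0.613, 0.3203, 0.132]
tcp_rot: [0.357, 0.934, 0.007, 0.02]
contact_force: [-0.4, 0.0, -1.4]
opening: 0.59
```

```bash
python3 -c "
from h import *
st(np.r_[pk(1,0),.115])"
```

```text
p [0.613  0.3203 0.132 ] zrad 0.0359 ztan -0.0207 open 0.59 F [-0.4  0.  -1.4] t 14.13 yawy 0.842
q [ 0.3405  0.4045  1.6358 -0.0177  1.0628 -0.4928]
d [array([ 0.0237, -0.0502,  0.0149])]
```

Emit:
jog_arm(series=[[0.011, -0.028, 0, 0], [0.011, -0.028, 0, 0], [0, 0, 0, 0], [0, 0, 0, 0], [0, 0, 0, 0], [0, 0, 0, 0], [0, 0, 0, 0], [0, 0, 0, 0]])

```text
time: 14.8
eef_pos: [0.5569, 0.292, 0.1302]
tcp_rot: [0.357, 0.934, 0.007, 0.02]
contact_force: [0.6, 0.2, -1.1]
opening: 0.593
```

```bash
python3 -c "
from h import *
st(np.r_[pk(1,0),.115])"
```

```text
p [0.5569 0.292  0.1302] zrad 0.0374 ztan -0.021 open 0.593 F [ 0.6  0.2 -1.1] t 14.8 yawy 0.842
q [ 0.3275  0.2796  1.802  -0.0175  1.0198 -0.5052]
d [array([0.0007, 0.0083, 0.0154])]
```

Emit:
jog_arm(series=[[0.001, 0.004, 0.005, 0], [0, 0.003, 0.01, 0], [0, 0, 0.015, 0], [0, 0, 0.015, 0], [0, 0, 0.01, 0], [0, 0, 0.005, 0], [0, 0, 0, 0], [0, 0, 0, 0]])

```text
time: 15.47
eef_pos: [0.5677, 0.3005, 0.0654]
tcp_rot: [0.356, 0.934, 0.008, 0.021]
contact_force: [0.3, 0.4, -0.8]
opening: 0.592
```

```bash
python3 -c "
from h import *
im,c=shot('wrist','w12')
st(np.r_[pk(1,0),.0365])"
```

```text
p [0.5676 0.3005 0.0655] zrad 0.0406 ztan -0.0213 open 0.59 F [-0.8  0.3 -1.1] t 15.52 yawy 0.842
q [ 0.3347  0.3898  1.7947 -0.0188  0.9137 -0.4959]
d [array([ 0.0035, -0.0057,  0.0287])]
```

View pics/w12.png

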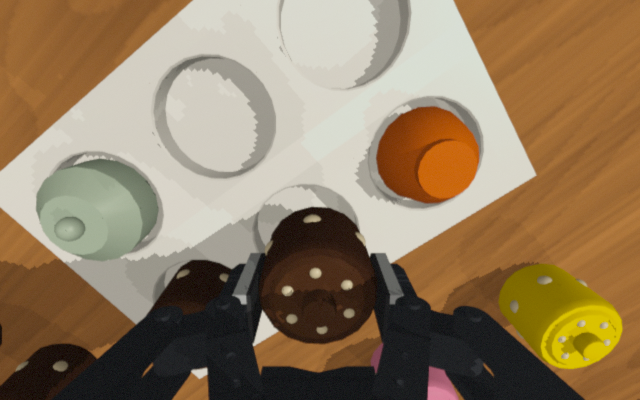

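Emit:
jog_arm(series=[[0.003, -0.005, 0, 0], [0, 0, 0, 0], [0, 0, 0, 0], [0, 0, 0.006, 0], [0, 0, 0.006, 0], [0, 0, 0.004, 0], [0, 0, 0, 0], [0, 0, 0, 0]])

```text
time: 16.18
eef_pos: [0.5643, 0.2993, 0.0514]
tcp_rot: [0.356, 0.934, 0.01, 0.024]
contact_force: [1.2, -0.3, -1.0]
opening: 0.591
```

```bash
python3 -c "
from h import *
im,c=shot('wrist','w13')
st(np.r_[pk(1,0),.0365])
p=pose()[1];d=jar(c,im,[318,300],40);print(d)"
```

```text
p [0.5641 0.2993 0.0513] zrad 0.0467 ztan -0.0222 open 0.587 F [ 0.9 -0.1 -1.4] t 16.23 yawy 0.842
q [ 0.3347  0.4008  1.8111 -0.0193  0.8802 -0.4951]
d [array([ 0.0013, -0.0021,  0.0147])]
[([315.2, 272.6], 89), ([346.7, 284.5], 81), ([287.1, 290.0], 76), ([348.3, 313.2], 47), ([290.9, 318.8], 46), ([321.2, 329.9], 37)]
```

View pics/w13.png

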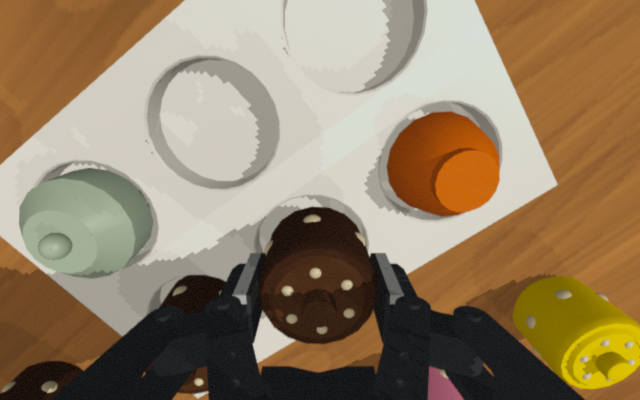

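Emit:
jog_arm(series=[[0.001, -0.002, 0.004, 0], [0, 0, 0.004, 0], [0, 0, 0.004, 0], [0, 0, 0.001, 0], [0, 0, 0, 0], [0, 0, 0, 0], [0, 0, 0, 0], [0, 0, 0, 0]])

```text
time: 16.9
eef_pos: [0.5626, 0.2983, 0.0365]
tcp_rot: [0.356, 0.934, 0.01, 0.024]
contact_force: [0.6, -0.7, -1.4]
opening: 0.591
```

```bash
python3 -c "
from h import *
im,c=shot('wrist','w14')
st(np.r_[pk(1,0),.0365])"
```

```text
p [0.5626 0.2984 0.0366] zrad 0.0465 ztan -0.0222 open 0.59 F [ 0.4 -0.5 -1.7] t 16.95 yawy 0.842
q [ 0.3341  0.4197  1.818  -0.0197  0.8547 -0.495 ]
d [array([0.0002, 0.0001, 0.0001])]
```

View pics/w14.png

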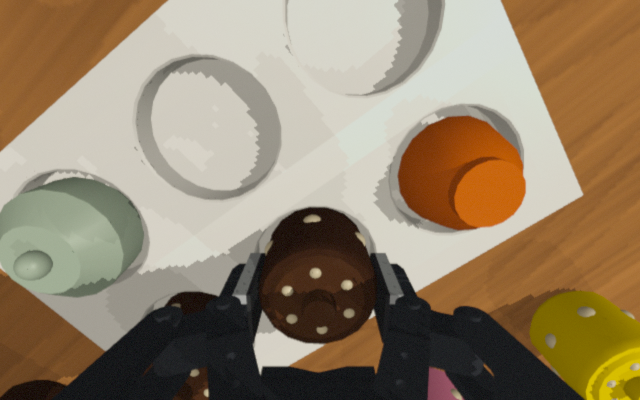

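Emit:
jog_arm(series=[[0, 0, 0.001, 0], [0, 0, 0, 0], [0, 0, 0, 0], [0, 0, -0.005, 0], [0, 0, -0.02, 0], [0, 0, -0.03, 0], [0, 0, -0.03, 0], [0, 0, -0.02, 0]], grip=0.066)

```text
time: 17.62
eef_pos: [0.5543, 0.297, 0.1398]
tcp_rot: [0.357, 0.934, 0.007, 0.02]
contact_force: [0.3, 0.5, 0.9]
opening: 0.774
```

```bash
python3 -c "
from h import *
im,c=shot('wrist','w15');im,c=shot('top','t15')
cv2.imwrite('pics/t15z.png',cv2.resize(im[110:290,180:500],None,fx=2.5,fy=2.5,interpolation=cv2.INTER_CUBIC))
st([.53,.095,.15],1.815)"
```

```text
p [0.5565 0.2978 0.1427] zrad 0.0433 ztan -0.0219 open 0.777 F [-0.   1.   0.4] t 17.72 yawy 0.842
q [ 0.3366  0.2669  1.7925 -0.0174  1.0361 -0.4965]
d [array([-0.1156, -0.1687, -0.0088]), np.float64(-0.9728263665345485)]
```

View pics/w15.png

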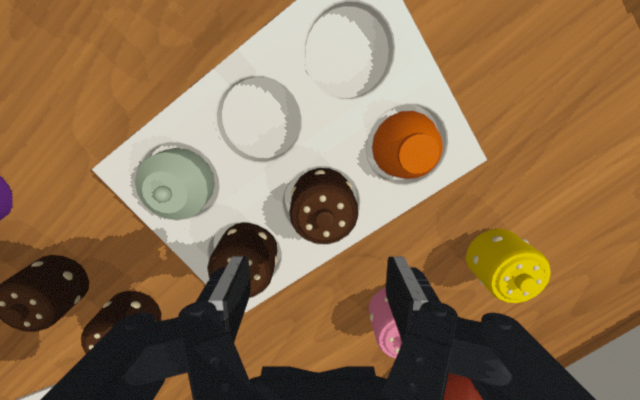

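View pics/t15z.png

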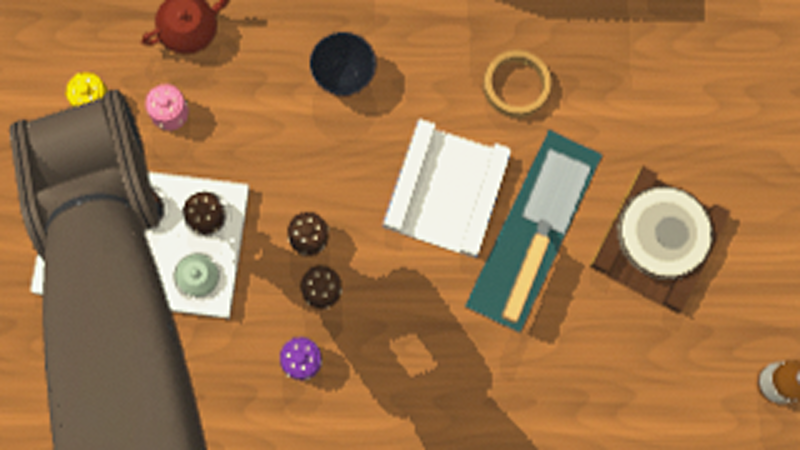

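Emit:
jog_arm(series=[[-0.014, -0.02, -0.002, 0], [-0.018, -0.026, 0, 0], [-0.018, -0.026, 0, 0], [-0.018, -0.026, 0, 0], [-0.016, -0.024, 0, 0], [-0.012, -0.02, 0, 0], [-0.006, -0.01, 0, 0], [0, 0, 0, 0]])

```text
time: 18.38
eef_pos: [0.5282, 0.1107, 0.1395]
tcp_rot: [0.354, 0.935, 0.009, 0.022]
contact_force: [0.7, 0.8, 0.3]
opening: 0.772
```

Emit:
jog_arm(series=[[0, 0, 0, -0.12], [0, 0, 0, -0.12], [0, 0, 0, -0.12], [0, 0, 0, -0.12], [0, 0, 0, -0.12], [0, 0, 0, -0.12], [0, 0, 0, -0.12], [0, 0, 0, -0.06]])

```text
time: 19.05
eef_pos: [0.5258, 0.1144, 0.1337]
tcp_rot: [-0.106, 0.994, 0.0, 0.02]
contact_force: [-0.4, -0.1, 0.5]
opening: 0.771
```

```bash
python3 -c "
from h import *
im,c=shot('wrist','w16')
st([.529,.082,.10],1.815)"
```

```text
p [0.5256 0.1145 0.1335] zrad 0.0389 ztan -0.0038 open 0.772 F [-0.7  0.4 -0. ] t 19.1 yawy 1.784
q [ 0.0241  0.0842  2.0226  0.0044  0.9958 -1.7617]
d [array([ 0.0049, -0.0323,  0.0335]), np.float64(-0.031492926777025865)]
```

View pics/w16.png

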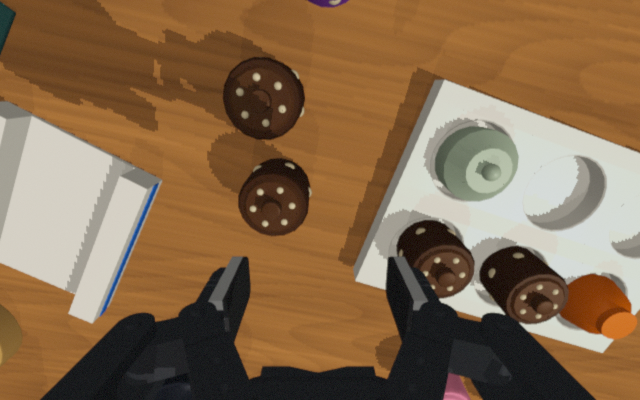

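```bash
python3 -c "
from h import *
im=cv2.imread('pics/w16.png');c=vision.get_calibration('wrist')
d=jar(c,im,[273,204],40);print(d)
for z,l in((.0475,[e[0] for e in d if e[0][1]>175]),):
  print(len(l),onz(c,[np.mean(l,0)],z))
l=[e[0] for e in jar(c,im,[262,97],32) ];print(l, onz(c,[np.mean(l,0)],z))
"
```

```text
[([259.9, 191.7], 33), ([279.7, 190.2], 30), ([309.8, 191.1], 10), ([291.6, 205.6], 30), ([252.5, 208.6], 31), ([264.8, 223.5], 28), ([283.7, 222.0], 28)]
7 [[0.52810639 0.08424951 0.0475    ]]
[[256.1, 76.6], [277.8, 85.4], [239.0, 91.0], [281.9, 108.9], [244.0, 114.0], [265.0, 122.0]] [[0.45909702 0.06154523 0.0475    ]]
```

Emit:
jog_arm(series=[[0.002, -0.01, 0, -0.03], [0.002, -0.012, 0, 0], [0, -0.006, 0, 0], [0, -0.002, 0, 0], [0, 0, 0.01, 0], [0, 0, 0.01, 0], [0, 0, 0.01, 0], [0, 0, 0, 0]])

```text
time: 19.77
eef_pos: [0.5296, 0.0854, 0.0987]
tcp_rot: [-0.118, 0.993, 0.001, 0.019]
contact_force: [0.1, 0.3, -0.7]
opening: 0.772
```

```bash
python3 -c "
from h import *
im,c=shot('wrist','w17')
st([.528,.082,.031],1.815)
print(jar(c,im,[318,240],60),proj(c,[[.528,.082,.0475]]))"
```

```text
p [0.53   0.0855 0.0994] zrad 0.038 ztan 0.0 open 0.776 F [-0.9  0.7 -0.7] t 19.82 yawy 1.808
q [-0.0325  0.1321  2.0423  0.0091  0.9299 -1.8458]
d [array([ 0.0053, -0.0027,  0.0683]), np.float64(-0.00708226439173365)]
[([330.8, 182.6], 20), ([299.1, 214.0], 43), ([322.3, 212.9], 31), ([351.0, 212.0], 5), ([335.0, 230.5], 38), ([289.2, 232.9], 40), ([302.1, 249.8], 38), ([324.5, 248.6], 38)] [[314.2896 227.4034]]
```

Emit:
jog_arm(series=[[0.003, -0.002, 0.005, 0], [0, 0, 0.01, 0], [0, 0, 0.012, 0], [0, 0, 0.012, 0], [0, 0, 0.012, 0], [0, 0, 0.008, 0], [0, 0, 0.003, 0], [0, 0, 0, 0]])

```text
time: 20.48
eef_pos: [0.5291, 0.0836, 0.0302]
tcp_rot: [-0.118, 0.993, 0.001, 0.019]
contact_force: [-0.5, 0.4, 0.8]
opening: 0.775
```

```bash
python3 -c "
from h import *
st([.5285,.0825,.031],1.815)"
```

```text
p [0.5291 0.0836 0.0302] zrad 0.0372 ztan 0.0005 open 0.775 F [-0.5  0.4  0.8] t 20.48 yawy 1.808
q [-0.0362  0.2473  2.0641  0.0107  0.7939 -1.852 ]
d [array([ 0.0009, -0.0009, -0.0008]), np.float64(-0.006692703026310642)]
```

Emit:
jog_arm(series=[[0, 0, 0, 0], [0, 0, 0, 0], [0, 0, 0, 0], [0, 0, 0, 0], [0, 0, -0.01, 0], [0, 0, -0.02, 0], [0, 0, -0.025, 0], [0, 0, -0.025, 0]], grip=0.04)

```text
time: 21.15
eef_pos: [0.5217, 0.0832, 0.1089]
tcp_rot: [-0.118, 0.993, 0.002, 0.012]
contact_force: [0.8, 0.2, -1.4]
opening: 0.59
```

```bash
python3 -c "
from h import *
im,c=shot('wrist','w18')
print(pk(-1,1),pk(-1,0))
st(np.r_[pk(-1,1),.13],.785)"
```

```text
[0.4902259 0.3892672] [0.4810583 0.3077838]
p [0.5254 0.0833 0.115 ] zrad 0.0347 ztan 0.001 open 0.587 F [2.1 0.6 1.5] t 21.2 yawy 1.809
q [-0.0371  0.0998  2.0445  0.0094  0.9635 -1.851 ]
d [array([-0.0384,  0.3056, -0.0142]), np.float64(1.0235930492268683)]
```

View pics/w18.png

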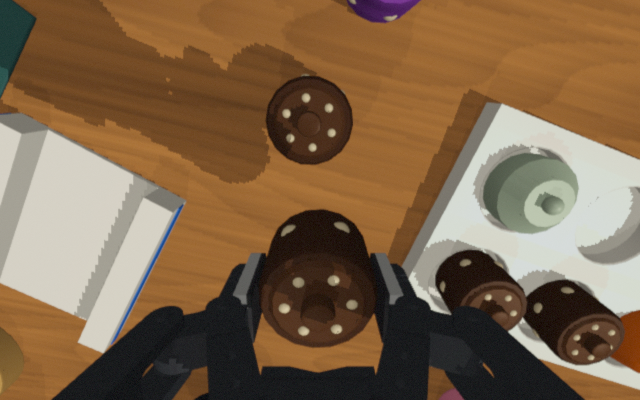

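Emit:
jog_arm(series=[[0, 0.01, -0.01, 0], [-0.004, 0.025, -0.005, 0], [-0.005, 0.035, 0, 0], [-0.005, 0.035, 0, 0], [-0.005, 0.035, 0, 0], [-0.005, 0.035, 0, 0], [-0.004, 0.03, 0, 0], [-0.003, 0.025, 0, 0]])

```text
time: 21.87
eef_pos: [0.506, 0.3191, 0.1435]
tcp_rot: [-0.113, 0.993, 0.001, 0.028]
contact_force: [1.0, 0.5, -1.9]
opening: 0.583
```

```bash
python3 -c "
from h import *
st(np.r_[pk(-1,1),.13])"
```

```text
p [0.506  0.3191 0.1435] zrad 0.0512 ztan -0.0231 open 0.583 F [ 1.   0.5 -1.9] t 21.87 yawy 1.798
q [ 0.399   0.1939  1.879  -0.017   1.0144 -1.39  ]
d [array([0.0003, 0.072 , 0.0132])]
```

Emit:
jog_arm(series=[[0, 0.02, 0, 0], [0, 0.016, 0, 0], [0, 0.012, 0, 0], [0, 0.007, 0, 0], [0, 0.003, 0, 0], [0, 0, 0, 0], [0, 0, 0, 0], [0, 0, 0, 0]])

```text
time: 22.53
eef_pos: [0.4908, 0.383, 0.1462]
tcp_rot: [-0.116, 0.993, 0.002, 0.03]
contact_force: [-0.8, 0.6, -1.2]
opening: 0.588
```

```bash
python3 -c "
from h import *
im,c=shot('wrist','w19')
st(np.r_[pk(-1,1),.06])"
```

```text
p [0.4909 0.3828 0.1462] zrad 0.053 ztan -0.0284 open 0.589 F [ 0.1  0.4 -2.1] t 22.58 yawy 1.803
q [ 0.5072  0.2403  1.8183 -0.0233  1.0263 -1.2848]
d [array([0.0043, 0.0068, 0.086 ])]
```

View pics/w19.png

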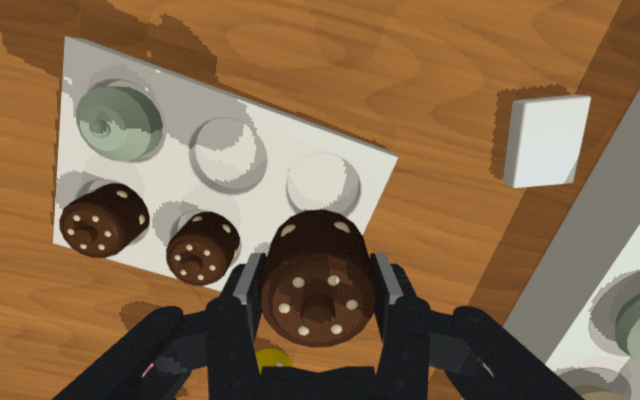

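Emit:
jog_arm(series=[[0.002, 0.003, 0.005, 0], [0.002, 0.003, 0.01, 0], [0, 0, 0.015, 0], [0, 0, 0.015, 0], [0, 0, 0.015, 0], [0, 0, 0.01, 0], [0, 0, 0.005, 0], [0, 0, 0, 0]])

```text
time: 23.25
eef_pos: [0.4898, 0.3861, 0.064]
tcp_rot: [-0.114, 0.993, 0.001, 0.029]
contact_force: [0.4, -0.2, -1.7]
opening: 0.588
```

```bash
python3 -c "
from h import *
im,c=shot('wrist','w20')
st(np.r_[pk(-1,1),.0365])"
```

```text
p [0.4899 0.3862 0.0644] zrad 0.0514 ztan -0.0288 open 0.583 F [-0.3 -0.  -1.7] t 23.3 yawy 1.798
q [ 0.513   0.3519  1.8487 -0.0265  0.886  -1.2694]
d [array([0.0006, 0.0031, 0.0279])]
```

View pics/w20.png

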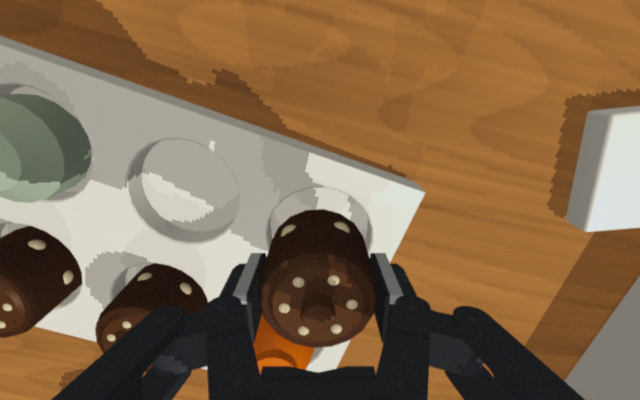

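Emit:
jog_arm(series=[[0, 0.0025, 0.004, 0], [0, 0, 0.006, 0], [0, 0, 0.006, 0], [0, 0, 0.005, 0], [0, 0, 0.003, 0], [0, 0, 0.001, 0], [0, 0, 0, 0], [0, 0, 0, 0]])

```text
time: 23.97
eef_pos: [0.493, 0.3906, 0.0403]
tcp_rot: [-0.114, 0.993, 0.003, 0.032]
contact_force: [-1.0, -0.3, -1.0]
opening: 0.583
```

```bash
python3 -c "
from h import *
im,c=shot('wrist','w21')
st(np.r_[pk(-1,1),.0365])"
```

```text
p [0.493  0.3906 0.0404] zrad 0.0576 ztan -0.0298 open 0.586 F [-0.1 -0.6 -1.1] t 24.02 yawy 1.799
q [ 0.5168  0.3951  1.8442 -0.0278  0.8409 -1.2639]
d [array([ 0.0033, -0.0007,  0.0037])]
```

View pics/w21.png

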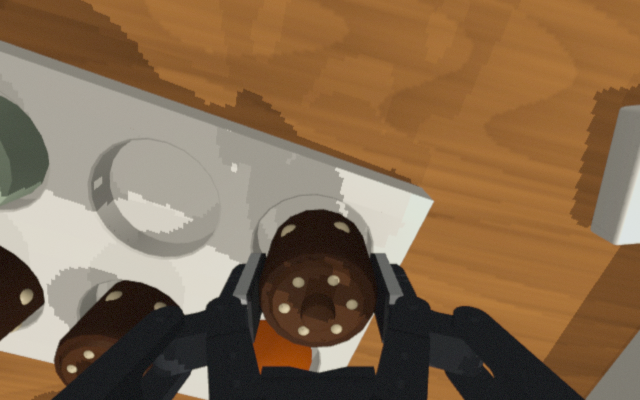

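Emit:
jog_arm(series=[[0.003, -0.0005, 0, 0], [0, 0, 0.002, 0], [0, 0, 0.002, 0], [0, 0, 0, 0], [0, 0, 0, 0], [0, 0, 0, 0], [0, 0, 0, 0], [0, 0, 0, 0]])

```text
time: 24.68
eef_pos: [0.4907, 0.3897, 0.0368]
tcp_rot: [-0.114, 0.993, 0.003, 0.033]
contact_force: [0.1, -0.6, -1.0]
opening: 0.586
```

```bash
python3 -c "
from h import *
st(np.r_[pk(-1,1),.0365])"
```

```text
p [0.4907 0.3897 0.0368] zrad 0.0594 ztan -0.0302 open 0.586 F [ 0.1 -0.6 -1. ] t 24.68 yawy 1.799
q [ 0.5174  0.3954  1.852  -0.0281  0.831  -1.2631]
d [array([ 0.0006, -0.0003,  0.0003])]
```

Emit:
jog_arm(series=[[0, 0, 0.001, 0], [0, 0, 0, 0], [0, 0, 0, 0], [0, 0, -0.005, 0], [0, 0, -0.02, 0], [0, 0, -0.03, 0], [0, 0, -0.03, 0], [0, 0, -0.02, 0]], grip=0.066)

```text
time: 25.35
eef_pos: [0.4812, 0.3865, 0.1396]
tcp_rot: [-0.113, 0.993, 0.001, 0.028]
contact_force: [1.1, 0.7, 0.7]
opening: 0.774
```

```bash
python3 -c "
from h import *
im,c=shot('wrist','w22')
st([.459,.075,.14],1.815)"
```

```text
p [0.4833 0.3879 0.1443] zrad 0.0556 ztan -0.0299 open 0.776 F [1.4 0.3 2.3] t 25.4 yawy 1.798
q [ 0.5209  0.2354  1.8281 -0.0246  1.0186 -1.2653]
d [array([ 0.0944, -0.2993, -0.0008]), np.float64(-0.016618522052780582)]
```

View pics/w22.png

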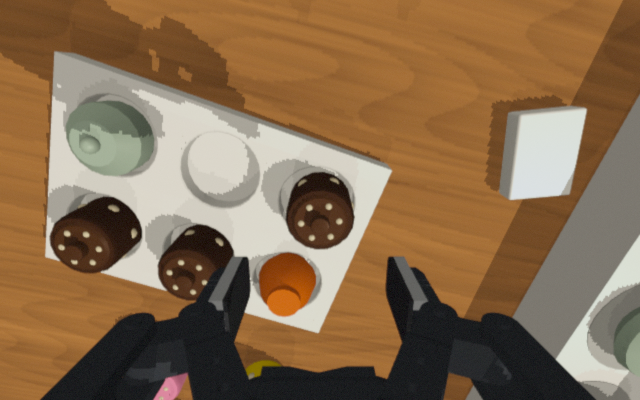

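Emit:
jog_arm(series=[[0.004, -0.012, 0, 0], [0.008, -0.025, 0, 0], [0.011, -0.035, 0, 0], [0.011, -0.035, 0, 0], [0.011, -0.035, 0, 0], [0.011, -0.035, 0, 0], [0.011, -0.035, 0, 0], [0.009, -0.03, 0, 0]])

```text
time: 26.07
eef_pos: [0.468, 0.1336, 0.1479]
tcp_rot: [-0.12, 0.992, 0.006, 0.042]
contact_force: [0.5, -0.2, -0.2]
opening: 0.771
```

```bash
python3 -c "
from h import *
st([.459,.075,.14],1.815)"
```

```text
p [0.468  0.1336 0.1479] zrad 0.0852 ztan -0.0017 open 0.771 F [ 0.5 -0.2 -0.2] t 26.07 yawy 1.811
q [ 0.061  -0.0786  2.1576  0.0201  0.979  -1.7604]
d [array([ 0.0233, -0.0548,  0.0059]), np.float64(-0.0040659353804830545)]
```

Emit:
jog_arm(series=[[0.007, -0.018, 0, 0], [0.005, -0.012, 0, 0], [0.004, -0.008, 0, 0], [0.002, -0.003, 0, 0], [0, 0, 0, 0], [0, 0, 0, 0], [0, 0, 0, 0], [0, 0, 0, 0]])

```text
time: 26.73
eef_pos: [0.46, 0.0835, 0.148]
tcp_rot: [-0.116, 0.992, 0.005, 0.045]
contact_force: [0.6, -0.0, -0.4]
opening: 0.772
```

```bash
python3 -c "
from h import *
im,c=shot('wrist','w23')
st([.459,.062,.10],1.815)
l=jar(c,im,[318,200],60);print(l)"
```

```text
p [0.46   0.0835 0.148 ] zrad 0.0895 ztan 0.0047 open 0.772 F [ 0.3 -0.1  0.2] t 26.78 yawy 1.804
q [-0.051  -0.1287  2.2031  0.0301  0.9812 -1.8712]
d [array([ 0.0102, -0.0207,  0.0472]), np.float64(-0.010511954241987587)]
[([288.5, 148.0], 4), ([319.3, 160.8], 12), ([288.3, 173.6], 29), ([306.1, 180.6], 29), ([273.3, 184.7], 28), ([308.6, 198.2], 28), ([276.9, 202.0], 26), ([294.2, 208.4], 27)]
```

View pics/w23.png

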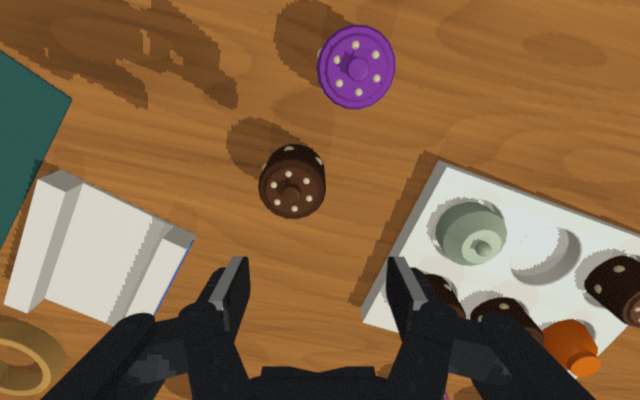

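```bash
python3 -c "
from h import *
c=vision.get_calibration('wrist');print(onz(c,[[291.2,191.2]],.0475))"
```

```text
[[0.46060595 0.06235082 0.0475    ]]
```

Emit:
jog_arm(series=[[-0.04, 0, 0, 0], [-0.04, 0, 0, 0], [0, 0, 0, 0], [0, 0, 0, 0], [0, 0, 0, 0], [0, 0, 0, 0], [0, 0, 0, 0], [0, 0, 0, 0]])

```text
time: 27.45
eef_pos: [0.5318, 0.1067, 0.1474]
tcp_rot: [-0.119, 0.992, 0.006, 0.037]
contact_force: [-0.1, 0.6, -0.6]
opening: 0.773
```

```bash
python3 -c "
from h import *
st([.459,.062,.10],1.815)"
```

```text
p [0.5318 0.1067 0.1474] zrad 0.0743 ztan 0.007 open 0.773 F [-0.1  0.6 -0.6] t 27.45 yawy 1.81
q [ 0.0013  0.0571  2.0238  0.0256  0.9892 -1.8224]
d [array([ 0.0846, -0.0263,  0.0411]), np.float64(-0.004520869560213914)]
```

Emit:
jog_arm(series=[[0.01, 0, 0, 0], [0.01, 0, 0, 0], [0.01, 0, 0, 0], [0.01, 0, 0, 0], [0.01, 0, 0, 0], [0.01, 0, 0, 0], [0.01, 0, 0, 0], [0, 0, 0, 0]])

```text
time: 28.12
eef_pos: [0.4561, 0.0884, 0.1434]
tcp_rot: [-0.119, 0.992, 0.006, 0.039]
contact_force: [0.2, 0.5, 0.0]
opening: 0.773
```

```bash
python3 -c "
from h import *
st([.459,.062,.10],1.815)"
```

```text
p [0.4561 0.0884 0.1434] zrad 0.0778 ztan 0.0065 open 0.773 F [0.2 0.5 0. ] t 28.12 yawy 1.809
q [-0.0402 -0.1225  2.2065  0.0291  0.9834 -1.8645]
d [array([ 0.0068, -0.0265,  0.0429]), np.float64(-0.005750164111556266)]
```

Emit:
jog_arm(series=[[-0.04, 0, 0, 0], [-0.04, 0, 0, 0], [0, 0, 0, 0], [-0.04, 0, 0, 0], [-0.04, 0, 0, 0], [0, 0, 0, 0], [0, 0, 0, 0], [0, 0, 0, 0]])

```text
time: 28.78
eef_pos: [0.5995, 0.1261, 0.1411]
tcp_rot: [-0.118, 0.993, 0.007, 0.026]
contact_force: [0.4, -0.2, 1.0]
opening: 0.772
```

```bash
python3 -c "
from h import *
st([.459,.062,.10],1.815)"
```

```text
p [0.5995 0.1261 0.1411] zrad 0.0529 ztan 0.0099 open 0.772 F [ 0.4 -0.2  1. ] t 28.78 yawy 1.807
q [ 0.0344  0.2258  1.8459  0.0222  1.0195 -1.7834]
d [array([ 0.1535, -0.0298,  0.0327]), np.float64(-0.008141573718760897)]
```

Emit:
jog_arm(series=[[0.01, -0.002, 0, 0], [0.016, -0.004, 0, 0], [0.018, -0.004, 0, 0], [0.018, -0.004, 0, 0], [0.018, -0.004, 0, 0], [0.018, -0.004, 0, 0], [0.018, -0.004, 0, 0], [0.016, -0.004, 0, 0]])

```text
time: 29.45
eef_pos: [0.4682, 0.0639, 0.1371]
tcp_rot: [-0.118, 0.993, 0.007, 0.03]
contact_force: [0.4, -0.2, -0.7]
opening: 0.769
```

```bash
python3 -c "
from h import *
st([.459,.062,.10],1.815)"
```

```text
p [0.4682 0.0639 0.1371] zrad 0.0597 ztan 0.0124 open 0.769 F [ 0.4 -0.2 -0.7] t 29.45 yawy 1.808
q [-0.0929 -0.0828  2.183   0.0307  0.9863 -1.9168]
d [array([0.0116, 0.0001, 0.0364]), np.float64(-0.007136467264658997)]
```

Emit:
jog_arm(series=[[0.003, 0, 0.005, 0], [0, 0, 0.01, 0], [0, 0, 0.012, 0], [0, 0, 0.012, 0], [0, 0, 0.01, 0], [0, 0, 0.005, 0], [0, 0, 0, 0], [0, 0, 0, 0]])

```text
time: 30.12
eef_pos: [0.4652, 0.0644, 0.0803]
tcp_rot: [-0.117, 0.993, 0.006, 0.033]
contact_force: [0.4, 0.2, 0.2]
opening: 0.773
```

```bash
python3 -c "
from h import *
im,c=shot('wrist','w24')
st([.460,.062,.031],1.815)
l=jar(c,im,[318,240],60);print(l,proj(c,[[.460,.062,.0475]]))"
```

```text
p [0.4652 0.0644 0.0804] zrad 0.0666 ztan 0.0111 open 0.773 F [-0.1 -1.  -0. ] t 30.17 yawy 1.805
q [-0.0926  0.0021  2.2237  0.0345  0.8537 -1.9194]
d [array([ 0.0089, -0.0013,  0.0489]), np.float64(-0.009944688540151514)]
[([351.3, 192.2], 22), ([277.8, 200.6], 8), ([313.7, 213.4], 34), ([337.8, 222.4], 35), ([293.8, 228.0], 48), ([340.6, 245.1], 50), ([297.8, 250.0], 48), ([320.7, 258.2], 45)] [[316.6672 234.535 ]]
```

Emit:
jog_arm(series=[[0.004, -0.001, 0.005, 0], [0.003, 0, 0.01, 0], [0, 0, 0.01, 0], [0, 0, 0.01, 0], [0, 0, 0.007, 0], [0, 0, 0.003, 0], [0, 0, 0, 0], [0, 0, 0, 0]])

```text
time: 30.83
eef_pos: [0.4621, 0.0625, 0.031]
tcp_rot: [-0.117, 0.993, 0.006, 0.034]
contact_force: [0.1, -1.0, -0.6]
opening: 0.769
```

```bash
python3 -c "
from h import *
st([.460,.062,.031],1.815)"
```

```text
p [0.4621 0.0625 0.031 ] zrad 0.0684 ztan 0.0109 open 0.769 F [ 0.1 -1.  -0.6] t 30.83 yawy 1.805
q [-0.0975  0.093   2.2461  0.0392  0.7387 -1.9305]
d [array([ 0.0021,  0.    , -0.0002]), np.float64(-0.01002704143528943)]
```

Emit:
jog_arm(series=[[0.0015, 0, 0, 0], [0, 0, 0, 0], [0, 0, 0, 0], [0, 0, 0, 0], [0, 0, -0.01, 0], [0, 0, -0.02, 0], [0, 0, -0.025, 0], [0, 0, -0.025, 0]], grip=0.04)

```text
time: 31.5
eef_pos: [0.4504, 0.0608, 0.1097]
tcp_rot: [-0.117, 0.993, 0.007, 0.028]
contact_force: [0.1, 0.2, -1.5]
opening: 0.59
```

```bash
python3 -c "
from h import *
im,c=shot('wrist','w25')
st(np.r_[pk(-1,0),.13])"
```

```text
p [0.4539 0.0606 0.1153] zrad 0.0647 ztan 0.0118 open 0.586 F [4.  1.7 1.1] t 31.55 yawy 1.806
q [-0.1036 -0.0868  2.2325  0.033   0.936  -1.9278]
d [array([-0.0846,  0.2341, -0.008 ])]
```

View pics/w25.png

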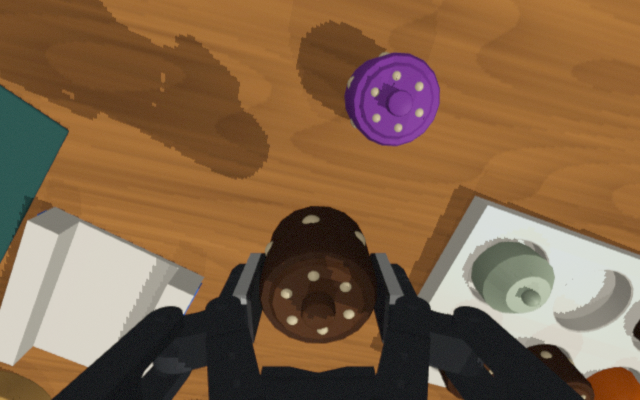

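Emit:
jog_arm(series=[[-0.004, 0.012, -0.012, 0], [-0.009, 0.025, -0.008, 0], [-0.013, 0.035, 0, 0], [-0.013, 0.035, 0, 0], [-0.013, 0.035, 0, 0], [-0.012, 0.032, 0, 0], [-0.008, 0.022, 0, 0], [-0.004, 0.012, 0, 0]])

```text
time: 32.22
eef_pos: [0.4825, 0.2873, 0.1541]
tcp_rot: [-0.113, 0.993, 0.006, 0.042]
contact_force: [0.1, -0.3, -0.7]
opening: 0.587
```

```bash
python3 -c "
from h import *
st(np.r_[pk(-1,0),.13])"
```

```text
p [0.4825 0.2873 0.1541] zrad 0.0811 ztan -0.0236 open 0.587 F [ 0.1 -0.3 -0.7] t 32.22 yawy 1.797
q [ 0.3603  0.0876  1.9782 -0.0107  0.9917 -1.4314]
d [array([-0.0012,  0.0202,  0.0243])]
```

Emit:
jog_arm(series=[[0.002, 0.007, 0.005, 0], [0.002, 0.006, 0.012, 0], [0, 0.004, 0.015, 0], [0, 0, 0.015, 0], [0, 0, 0.015, 0], [0, 0, 0.01, 0], [0, 0, 0.005, 0], [0, 0, 0, 0]])

```text
time: 32.88
eef_pos: [0.4772, 0.3052, 0.071]
tcp_rot: [-0.114, 0.993, 0.005, 0.041]
contact_force: [-1.0, 0.3, -1.5]
opening: 0.591
```

```bash
python3 -c "
from h import *
im,c=shot('wrist','w26')
st(np.r_[pk(-1,0),.0365])"
```

```text
p [0.4773 0.3053 0.0714] zrad 0.0781 ztan -0.0263 open 0.591 F [-1.3 -0.9 -0.8] t 32.93 yawy 1.799
q [ 0.3952  0.2187  2.0042 -0.0167  0.8371 -1.3932]
d [array([-0.0013,  0.0016,  0.0352])]
```

View pics/w26.png

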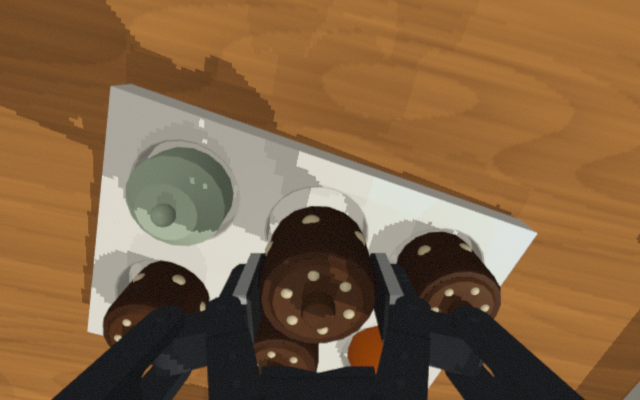

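Emit:
jog_arm(series=[[0, 0.001, 0.005, 0], [0, 0, 0.007, 0], [0, 0, 0.007, 0], [0, 0, 0.006, 0], [0, 0, 0.003, 0], [0, 0, 0.001, 0], [0, 0, 0, 0], [0, 0, 0, 0]])

```text
time: 33.6
eef_pos: [0.4819, 0.3072, 0.0424]
tcp_rot: [-0.113, 0.993, 0.006, 0.044]
contact_force: [0.3, 0.9, -1.2]
opening: 0.587
```

```bash
python3 -c "
from h import *
im,c=shot('wrist','w27')
st(np.r_[pk(-1,0),.0365])"
```

```text
p [0.4819 0.3072 0.0425] zrad 0.0837 ztan -0.0273 open 0.595 F [ 0.1  1.  -0.6] t 33.65 yawy 1.798
q [ 0.3954  0.2739  2.0023 -0.0179  0.7782 -1.3904]
d [array([0.0013, 0.0007, 0.0059])]
```

View pics/w27.png

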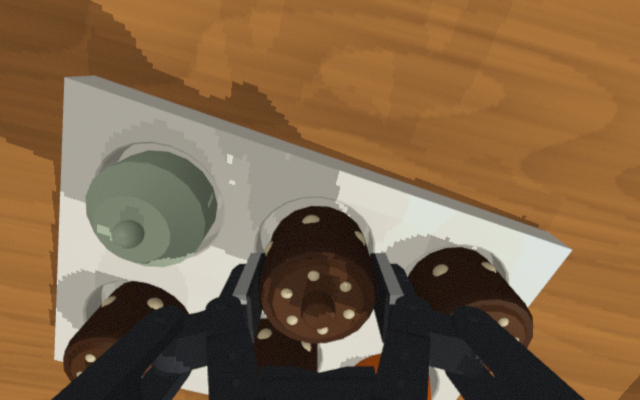

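Emit:
jog_arm(series=[[0.001, 0.0005, 0.002, 0], [0, 0, 0.002, 0], [0, 0, 0.002, 0], [0, 0, 0, 0], [0, 0, 0, 0], [0, 0, 0, 0], [0, 0, 0, 0], [0, 0, 0, 0]])

```text
time: 34.32
eef_pos: [0.482, 0.3081, 0.0369]
tcp_rot: [-0.113, 0.993, 0.006, 0.045]
contact_force: [0.4, -0.8, -1.2]
opening: 0.589
```

```bash
python3 -c "
from h import *
st(np.r_[pk(-1,0),.0365])"
```

```text
p [0.482  0.3081 0.0369] zrad 0.0858 ztan -0.0277 open 0.589 F [ 0.4 -0.8 -1.2] t 34.32 yawy 1.798
q [ 0.3968  0.2835  2.0033 -0.0182  0.7654 -1.3888]
d [array([ 0.001 , -0.0001,  0.0004])]
```

Emit:
jog_arm(series=[[0, 0, 0, 0], [0, 0, 0, 0], [0, 0, 0, 0], [0, 0, -0.005, 0], [0.002, 0, -0.02, 0], [0.002, 0, -0.03, 0], [0.002, 0, -0.03, 0], [0, 0, -0.02, 0]], grip=0.064)

```text
time: 34.98
eef_pos: [0.4639, 0.3028, 0.1406]
tcp_rot: [-0.113, 0.993, 0.005, 0.04]
contact_force: [1.3, 0.6, 0.3]
opening: 0.752
```

```bash
python3 -c "
from h import *
im,c=shot('wrist','w28');im,c=shot('scene','s28')
cv2.imwrite('pics/s28z.png',cv2.resize(im[150:270,300:460],None,fx=5,fy=5,interpolation=cv2.INTER_CUBIC))
st()"
```

```text
p [0.4663 0.3038 0.1433] zrad 0.0824 ztan -0.028 open 0.752 F [0.8 0.1 0.6] t 35.08 yawy 1.798
q [ 0.4008  0.09    1.9977 -0.0159  0.9679 -1.3884]
```

View pics/w28.png

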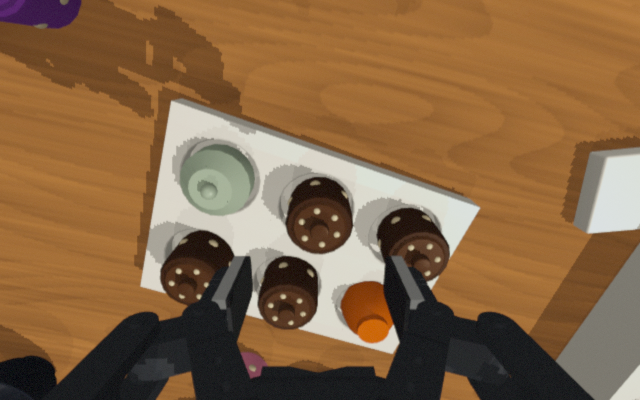

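View pics/s28z.png

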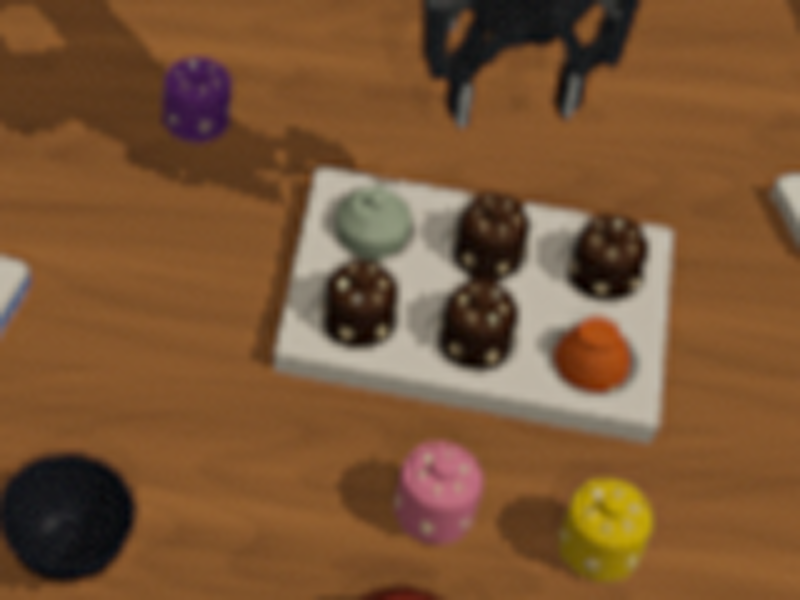

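```bash
cat > kin.py <<'E'
import numpy as np
from scipy.optimize import least_squares
D=[([.25925709,.62255212,.24094582],[1.0260,.28718,1.57815,0,1.2786]),([.55797,.20754,.29573],[.18894,.08188,1.71391,-.0079,1.35706]),
([.6709288,.18607785,.11156839],[.12543,.463163,1.596018,-.001,1.10294]),([.67326455,.17687554,.02859669],[.11172,.56504,1.62172,-.001,.97077]),
([.5628,.2947,.1636],[.3284,.2483,1.7736,-.0168,1.0666]),([.613,.3203,.132],[.3405,.4045,1.6358,-.0177,1.0628]),([.5256,.1145,.1335],[.0241,.0842,2.0226,.0044,.9958]),
([.5291,.0836,.0302],[-.0362,.2473,2.0641,.0107,.7939]),([.493,.3906,.0404],[.5168,.3951,1.8442,-.0278,.8409]),([.460,.0835,.148],[-.051,-.1287,2.2031,.0301,.9812]),
([.5995,.1261,.1411],[.0344,.2258,1.8459,.0222,1.0195]),([.4621,.0625,.031],[-.0975,.093,2.2461,.0392,.7387]),([.482,.3081,.0369],[.3968,.2835,2.0033,-.0182,.7654])]
P=np.array([d[0] for d in D]);Q=np.array([d[1] for d in D])
def fk(x,Q):
    a,h,L1,L2,e,d=x; q2,q3,q5=Q[:,1],Q[:,2],Q[:,4]; A=q2+q3;S=A+q5
    return a+L1*np.sin(q2)+L2*np.sin(A)+e*np.cos(A)+d*np.sin(S), h+L1*np.cos(q2)+L2*np.cos(A)-e*np.sin(A)+d*np.cos(S)
rr=P[:,0]*np.cos(Q[:,0])+P[:,1]*np.sin(Q[:,0]); ll=-P[:,0]*np.sin(Q[:,0])+P[:,1]*np.cos(Q[:,0])
def res(x): r,z=fk(x,Q); return np.r_[r-rr,z-P[:,2], .02*(x-[0,.3,.4,.4,0,.25])]
s=least_squares(res,[0,.3,.4,.4,0,.25])
if __name__=="__main__":
    print(s.x.round(4),np.abs(s.fun[:26]).max(),"lateral",ll.round(4))
    # min radial for vertical tool at heights
    from itertools import product
    for z in (.05,.07,.1,.15,.2,.3):
        best=[]
        for q2 in np.linspace(-.9,1.2,421):
            for q3 in np.linspace(.21,2.48,455):
                q5=np.pi-q2-q3
                if .24<=q5<=2.81: best.append((q2,q3,q5))
        B=np.array(best);r,zz=fk(s.x,np.c_[0*B[:,0],B[:,0],B[:,1],0*B[:,0],B[:,2]])
        m=np.abs(zz-z)<.003; i=np.argmin(r[m]); print(z,r[m][i].round(3),"total",np.hypot(r[m][i],.1).round(3),B[m][i].round(2))
E
python3 kin.py
```

```text
[1.000e-04 2.432e-01 4.431e-01 5.724e-01 2.090e-02 2.411e-01] 0.00012324623805103074 lateral [0.1009 0.099  0.1007 0.1007 0.0974 0.0972 0.1018 0.1027 0.096  0.1068
 0.1054 0.1072 0.0979]
0.05 0.332 total 0.347 [-0.21  2.48  0.88]
0.07 0.328 total 0.343 [-0.28  2.48  0.94]
0.1 0.321 total 0.336 [-0.36  2.48  1.03]
0.15 0.301 total 0.317 [-0.52  2.48  1.19]
0.2 0.27 total 0.288 [-0.7   2.48  1.36]
0.3 0.225 total 0.246 [-0.9   2.39  1.65]
```

Emit:
jog_arm(series=[[-0.04, 0.014, 0, 0], [-0.04, 0.014, 0, 0], [0, 0, 0, 0], [-0.04, 0.014, 0, 0], [-0.04, 0.014, 0, 0], [0, 0, 0, 0], [0, 0, 0, 0], [0, 0, 0, 0]])

```text
time: 35.75
eef_pos: [0.5896, 0.3851, 0.1279]
tcp_rot: [-0.113, 0.993, -0.001, 0.021]
contact_force: [-0.5, -0.6, -0.6]
opening: 0.749
```

```bash
python3 -c "
from h import *
st([.49,-.195,.15],1.125)"
```

```text
p [0.5896 0.3851 0.1279] zrad 0.0371 ztan -0.0215 open 0.749 F [-0.5 -0.6 -0.6] t 35.75 yawy 1.798
q [ 0.4404  0.4339  1.6043 -0.0186  1.0638 -1.3488]
d [array([ 0.2266, -0.543 , -0.0277]), np.float64(0.6727137411703332)]
```

Emit:
jog_arm(series=[[-0.04, -0.01, -0.01, 0], [-0.04, -0.01, -0.01, 0], [0, 0, 0, 0], [-0.03, -0.01, 0, 0], [-0.03, -0.01, 0, 0], [0, 0, 0, 0], [0, 0, 0, 0], [0, 0, 0, 0]])

```text
time: 36.42
eef_pos: [0.7204, 0.3704, 0.1376]
tcp_rot: [-0.114, 0.993, -0.006, 0.004]
contact_force: [-0.6, -0.3, -0.0]
opening: 0.751
```

```bash
python3 -c "
from h import *
st([.49,-.195,.15],1.125)"
```

```text
p [0.7204 0.3704 0.1376] zrad 0.0036 ztan -0.0142 open 0.751 F [-0.6 -0.3 -0. ] t 36.42 yawy 1.8
q [ 0.354   0.6599  1.2585 -0.0145  1.2179 -1.4408]
d [array([ 0.3526, -0.4984, -0.0084]), np.float64(0.6747839162236164)]
```

Emit:
jog_arm(series=[[0.006, -0.008, -0.002, 0], [0.011, -0.016, -0.003, 0], [0.016, -0.023, -0.004, 0], [0.018, -0.026, -0.004, 0], [0.018, -0.026, -0.004, 0], [0.018, -0.026, -0.004, 0], [0.018, -0.026, -0.004, 0], [0.018, -0.026, -0.004, 0]])

```text
time: 37.08
eef_pos: [0.6263, 0.1726, 0.1719]
tcp_rot: [-0.122, 0.992, -0.004, 0.005]
contact_force: [0.5, -0.3, 0.3]
opening: 0.745
```

Emit:
jog_arm(series=[[0.018, -0.026, -0.004, 0], [0.018, -0.026, -0.004, 0], [0.018, -0.026, -0.004, 0], [0.018, -0.026, -0.004, 0], [0.018, -0.026, -0.004, 0], [0.018, -0.026, -0.002, 0], [0.014, -0.02, 0, 0], [0.01, -0.014, 0, 0]])

```text
time: 37.75
eef_pos: [0.528, -0.0481, 0.2018]
tcp_rot: [-0.126, 0.992, -0.006, 0.01]
contact_force: [0.2, 0.3, 0.4]
opening: 0.749
```

```bash
python3 -c "
from h import *
st([.49,-.195,.20],1.125)"
```

```text
p [ 0.528  -0.0481  0.2018] zrad 0.021 ztan -0.0067 open 0.749 F [0.2 0.3 0.4] t 37.75 yawy 1.824
q [-0.2812 -0.0074  1.9807 -0.0029  1.1464 -2.1038]
d [array([ 0.0736, -0.1327,  0.0023]), np.float64(0.6987040570698151)]
```

Spin to the handle's yaw and go on.

Emit:
jog_arm(series=[[0.008, -0.018, 0, 0.08], [0.006, -0.018, 0, 0.1], [0.004, -0.018, 0, 0.1], [0.003, -0.018, 0, 0.1], [0, -0.015, 0, 0.1], [0, -0.012, 0, 0.1], [0, -0.006, 0, 0.06], [0, 0, 0, 0]])

```text
time: 38.42
eef_pos: [0.4969, -0.1538, 0.2068]
tcp_rot: [0.207, 0.978, -0.003, 0.015]
contact_force: [-0.1, 0.3, -0.6]
opening: 0.751
```

```bash
python3 -c "
from h import *
im,c=shot('wrist','w30')
st([.49,-.195,.20],1.125)"
```

```text
p [ 0.497  -0.1533  0.2068] zrad 0.0306 ztan -0.0025 open 0.749 F [ 0.1 -0.1  0.1] t 38.47 yawy 1.157
q [-0.4961 -0.0414  2.0045  0.0039  1.148  -1.6546]
d [array([-0.0101, -0.041 ,  0.0071]), np.float64(0.03202201849897479)]
```

View pics/w30.png

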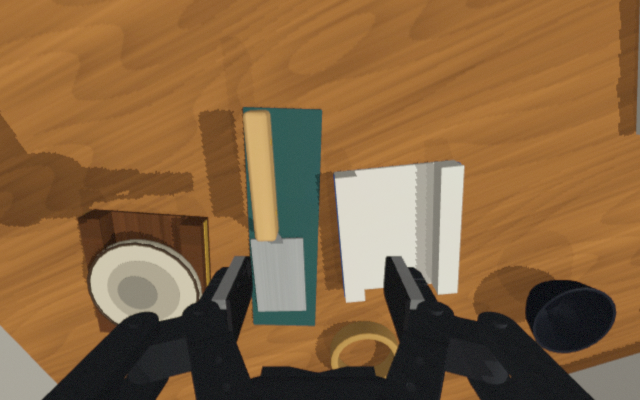

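```bash
python3 -c "
from h import *
im=cv2.imread('pics/w30.png')
cv2.imwrite('pics/w30a.png',cv2.resize(im[90:330,230:480],None,fx=3,fy=2.5,interpolation=cv2.INTER_CUBIC))
cv2.imwrite('pics/w30b.png',cv2.resize(im[200:350,60:220],None,fx=4,fy=4,interpolation=cv2.INTER_CUBIC))
"
```

```text
(no output)
```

View pics/w30a.png

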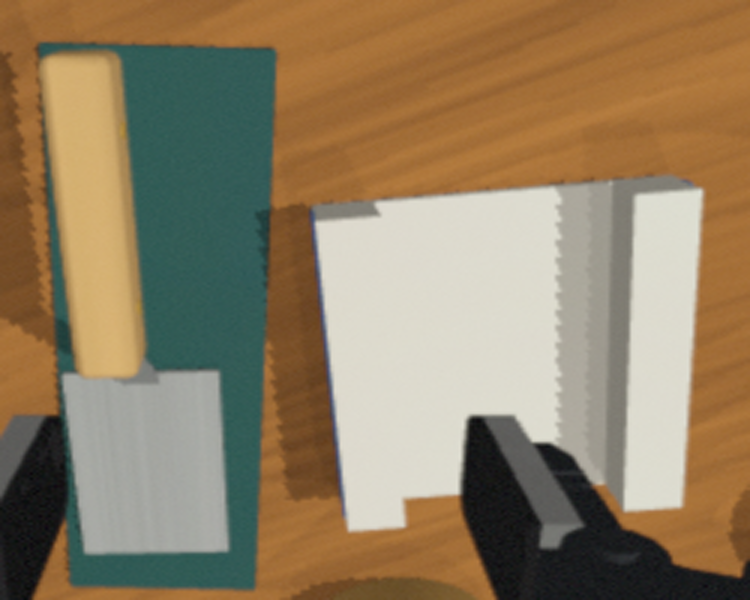

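View pics/w30b.png

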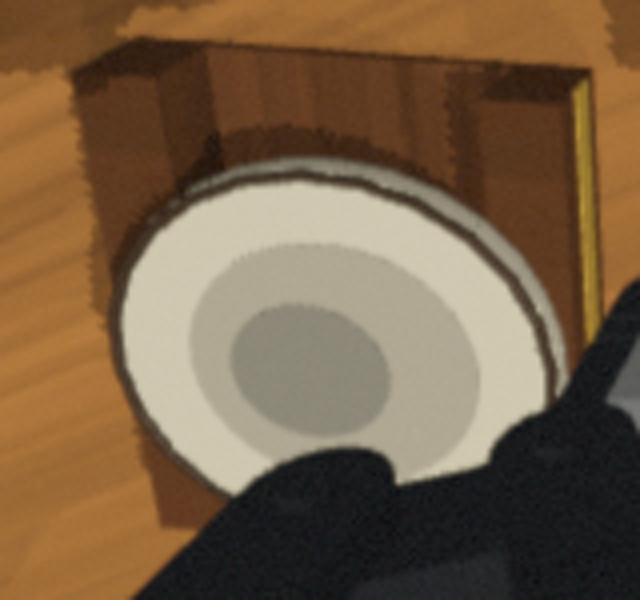

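```bash
python3 -c "
from h import *
np.set_printoptions(precision=4,suppress=True)
c=vision.get_calibration('wrist')
f=lambda a:np.array(a,float)/[3,2.5]+[230,90]
g=lambda a:np.array(a,float)/4+[60,200]
B=onz(c,f([[315,218],[702,190],[684,508],[347,530]]),.026);print('bay',B,B.mean(0))
u=(B[2]+B[3]-B[0]-B[1])[:2];print(np.linalg.norm(u)/2,np.linalg.norm(B[1]-B[0]),u/np.linalg.norm(u),np.arctan2(u[1],u[0]))
S=onz(c,f([[63,373],[219,370],[229,552],[84,554]]),.0055);print('blade',S,S.mean(0))
u=(S[2]+S[3]-S[0]-S[1])[:2];print(np.linalg.norm(u)/2,np.linalg.norm(S[1]-S[0]),np.arctan2(u[1],u[0]))
H=onz(c,f([[81,55],[112,375]]),.073);print('handle',H);u=(H[1]-H[0])[:2];print(np.linalg.norm(u),np.arctan2(u[1],u[0]))
M=onz(c,f([[39,43],[275,48],[254,588],[70,585]]),.003);print('mat',M,M.mean(0));u=(M[2]+M[3]-M[0]-M[1])[:2];print(np.arctan2(u[1],u[0]),np.linalg.norm(u)/2)
print('easel near',onz(c,g([[80,85],[590,70]]),.026))
print('plate edge pts L,R,top',onz(c,g([[115,325],[558,385],[300,172]]),.034))
"
```

```text
bay [[ 0.5055 -0.139   0.026 ]
 [ 0.5464 -0.0172  0.026 ]
 [ 0.6907 -0.0622  0.026 ]
 [ 0.6498 -0.1856  0.026 ]] [ 0.5981 -0.101   0.026 ]
0.15145246492153372 0.1284698432873299 [ 0.9531 -0.3028] -0.3076001071870355
blade [[ 0.5406 -0.2572  0.0055]
 [ 0.5633 -0.2017  0.0055]
 [ 0.6575 -0.2403  0.0055]
 [ 0.6342 -0.2965  0.0055]] [ 0.5989 -0.2489  0.0055]
0.10166366341226277 0.05989589407475104 -0.3930361843724772
handle [[ 0.4178 -0.1723  0.073 ]
 [ 0.5225 -0.2159  0.073 ]]
0.11341783164695694 -0.39500059557983114
mat [[ 0.4079 -0.1968  0.003 ]
 [ 0.4413 -0.1254  0.003 ]
 [ 0.6843 -0.2406  0.003 ]
 [ 0.6507 -0.3123  0.003 ]] [ 0.546  -0.2188  0.003 ]
-0.44339356335388247 0.26893383725766157
easel near [[ 0.4417 -0.4042  0.026 ]
 [ 0.4921 -0.2787  0.026 ]]
plate edge pts L,R,top [[ 0.5038 -0.434   0.034 ]
 [ 0.5703 -0.3321  0.034 ]
 [ 0.4848 -0.3597  0.034 ]]
```

```bash
python3 -c "
from h import *
st([.4866,-.202,.11],1.18)"
```

```text
p [ 0.497  -0.1533  0.2068] zrad 0.0306 ztan -0.0025 open 0.749 F [ 0.1 -0.1  0.1] t 38.47 yawy 1.157
q [-0.4961 -0.0414  2.0045  0.0039  1.148  -1.6546]
d [array([-0.0071, -0.0489,  0.097 ]), np.float64(-0.022977981501025146)]
```

Emit:
jog_arm(series=[[-0.002, -0.008, 0.005, -0.02], [-0.002, -0.012, 0.012, 0], [-0.002, -0.012, 0.018, 0], [0, -0.008, 0.018, 0], [0, -0.003, 0.018, 0], [0, 0, 0.012, 0], [0, 0, 0.006, 0], [0, 0, 0, 0]], grip=0.05)

```text
time: 39.13
eef_pos: [0.4883, -0.1891, 0.1191]
tcp_rot: [0.183, 0.983, -0.003, 0.02]
contact_force: [-0.8, -0.3, 0.2]
opening: 0.589
```

```bash
python3 -c "
from h import *
im,c=shot('wrist','w31')
st([.4866,-.202,.053],1.18)"
```

```text
p [ 0.4886 -0.1892  0.1198] zrad 0.0414 ztan 0.0011 open 0.586 F [-0.4  0.5  0. ] t 39.18 yawy 1.202
q [-0.5675  0.0719  2.0647  0.0112  0.9647 -1.7757]
d [array([-0.    , -0.0127,  0.0668]), np.float64(0.021965051837073313)]
```

View pics/w31.png

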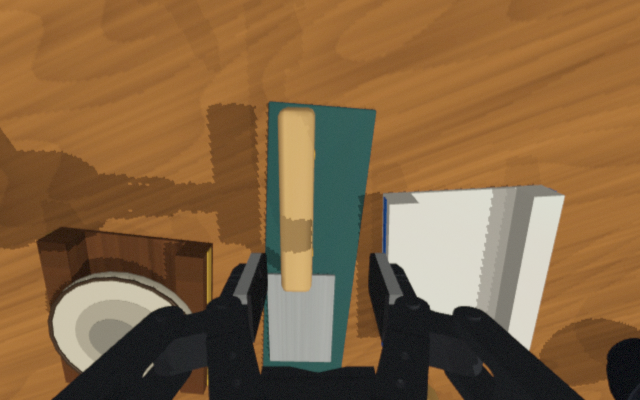

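```bash
python3 -c "
from h import *
np.set_printoptions(precision=4,suppress=True)
c=vision.get_calibration('wrist')
H=onz(c,[[296.5,112],[297,290]],.073);print(H);u=(H[1]-H[0]);print(np.arctan2(u[1],u[0]),np.linalg.norm(u))
S=onz(c,[[267,276],[333,275],[331,362],[271,361]],.0055);print(S.mean(0))
"
```

```text
[[ 0.4177 -0.175   0.073 ]
 [ 0.5221 -0.2178  0.073 ]]
-0.38894774145522937 0.11286727603294036
[ 0.5998 -0.2506  0.0055]
```

Emit:
jog_arm(series=[[0, -0.004, 0.004, 0.01], [0, -0.005, 0.008, 0.01], [0, -0.002, 0.01, 0], [0, 0, 0.01, 0], [0, 0, 0.008, 0], [0, 0, 0.005, 0], [0, 0, 0, 0], [0, 0, 0, 0]])

```text
time: 39.85
eef_pos: [0.4881, -0.2012, 0.0735]
tcp_rot: [0.193, 0.981, -0.004, 0.023]
contact_force: [0.1, -0.9, -0.3]
opening: 0.581
```

```bash
python3 -c "
from h import *
im,c=shot('wrist','w32')
st([.4866,-.202,.053],1.18)"
```

```text
p [ 0.4881 -0.2011  0.0735] zrad 0.0472 ztan 0.0011 open 0.586 F [0.7 0.6 0.2] t 39.9 yawy 1.183
q [-0.588   0.1509  2.0787  0.0136  0.866  -1.7796]
d [array([ 0.002 , -0.0014,  0.0204]), np.float64(0.003134060831188057)]
```

View pics/w32.png

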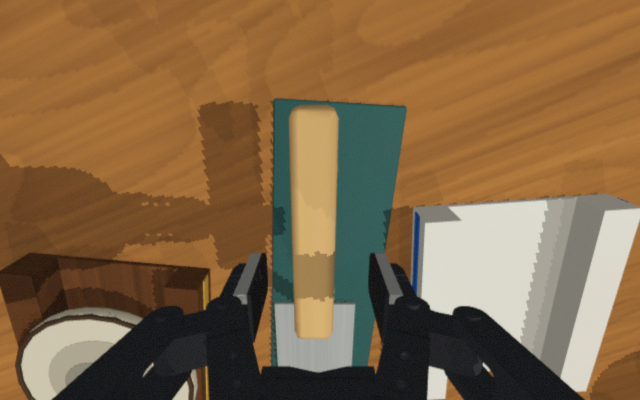

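Emit:
jog_arm(series=[[0.001, -0.001, 0.004, 0], [0, 0, 0.006, 0], [0, 0, 0.005, 0], [0, 0, 0.002, 0], [0, 0, 0, 0], [0, 0, 0, 0], [0, 0, 0, 0], [0, 0, 0, 0]])

```text
time: 40.57
eef_pos: [0.4883, -0.2024, 0.0557]
tcp_rot: [0.192, 0.981, -0.004, 0.024]
contact_force: [0.7, -0.8, 0.2]
opening: 0.586
```

```bash
python3 -c "
from h import *
st([.4866,-.202,.053],1.18)"
```

```text
p [ 0.4883 -0.2024  0.0557] zrad 0.0494 ztan 0.0008 open 0.586 F [ 0.7 -0.8  0.2] t 40.57 yawy 1.184
q [-0.5898  0.182   2.0834  0.0142  0.828  -1.7827]
d [array([ 0.0018, -0.0003,  0.0026]), np.float64(0.0035289921511021394)]
```

Emit:
jog_arm(series=[[0, 0, 0, 0], [0, 0, 0, 0], [0, 0, 0, 0], [0, 0, 0, 0], [0, 0, 0, 0], [0, 0, 0, 0], [0, 0, 0, 0], [0, 0, 0, 0]], grip=0.005, grip_force=110)

```text
time: 41.23
eef_pos: [0.4887, -0.2027, 0.0565]
tcp_rot: [0.192, 0.981, -0.005, 0.025]
contact_force: [0.9, 0.3, 0.4]
opening: 0.215
```

```bash
python3 -c "
from h import *
st([.4866,-.202,.053],1.18)
im,c=shot('wrist','w33')"
```

```text
p [ 0.4887 -0.2027  0.0565] zrad 0.0509 ztan 0.0004 open 0.215 F [0.9 0.3 0.4] t 41.23 yawy 1.184
q [-0.5897  0.1809  2.0828  0.014   0.8281 -1.7828]
d [array([ 0.0024, -0.0002,  0.0034]), np.float64(0.00387031828495088)]
```

View pics/w33.png

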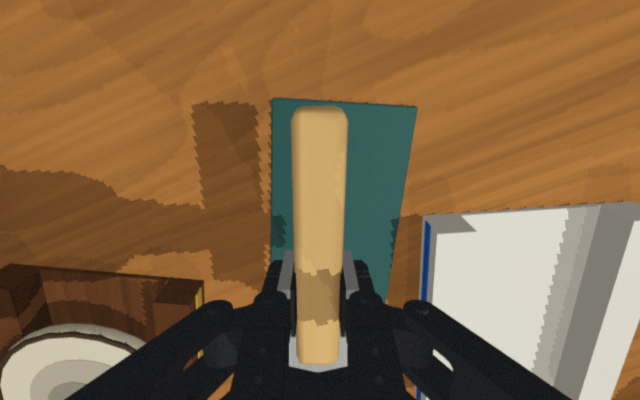

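```bash
cat >> h.py <<'E'
import os,json
def T(p,R): M=np.eye(4);M[:3,:3]=R;M[:3,3]=p;return M
def setrel(s=.12,yaw=-.388,z=.003):
    _,p,R=pose(); u=np.array([np.cos(yaw),np.sin(yaw),0]); o=p+s*u; o[2]=z
    M=np.linalg.inv(T(p,R))@T(o,Ro.from_euler('z',yaw).as_matrix()); np.save('rel.npy',M)
def spat():
    _,p,R=pose(); M=T(p,R)@np.load('rel.npy'); return M
def ss(goal=None,yaw=None):
    "spatula pose; tool-frame shift to bring blade-origin to goal (after yaw change)"
    M=spat(); y=np.arctan2(M[1,0],M[0,0]); print("blade o",M[:3,3].round(4),"yaw",y.round(4),"noseup",np.arcsin(M[2,0]).round(4),"roll",np.arcsin(M[2,1]).round(4))
    s,p,R=pose(); print("tcp",p.round(4),"r",np.hypot(p[0],p[1]).round(3),"q3",s['qpos'][2].round(3),"q5",s['qpos'][4].round(3),"q6",s['qpos'][5].round(3),"F",np.round(s['contact_force'],1),"t",round(s['time'],2),"op",round(s['opening'],3))
    if goal is not None:
        dw=np.asarray(goal)-M[:3,3]
        print("shift tool now (yaw kept)",(R.T@dw).round(4))
        if yaw is not None:
            dy=yaw-y; Rz=Ro.from_euler('z',dy).as_matrix(); rel=M[:3,3]-p
            tp=np.asarray(goal)-Rz@rel; print("spin",round(-dy,4),"then shift in rotated tool",((Rz@R).T@(tp-p)).round(4),"or shift before",(R.T@(tp-p)).round(4),"tcp goal",tp.round(4),"r",np.hypot(tp[0],tp[1]).round(3))
E
python3 -c "
from h import *
setrel(); ss([.5989,-.2495,.06])"
```

```text
blade o [ 0.5998 -0.248   0.003 ] yaw -0.388 noseup 0.0 roll -0.0
tcp [ 0.4887 -0.2026  0.0565] r 0.529 q3 2.083 q5 0.828 q6 -1.783 F [ 0.2  0.5 -0.3] t 41.28 op 0.213
shift tool now (yaw kept) [-0.0026 -0.0017 -0.0569]
```

Emit:
jog_arm(series=[[0, 0, -0.004, 0], [0, 0, -0.008, 0], [0, 0, -0.01, 0], [0, 0, -0.01, 0], [0, 0, -0.01, 0], [0, 0, -0.008, 0], [0, 0, -0.004, 0], [0, 0, 0, 0]])

```text
time: 41.95
eef_pos: [0.485, -0.2009, 0.1162]
tcp_rot: [0.192, 0.981, -0.004, 0.024]
contact_force: [0.7, 0.1, -0.6]
opening: 0.208
```

```bash
python3 -c "
from h import *
im,c=shot('wrist','w34'); im,c=shot('top','t34'); cv2.imwrite('pics/t34z.png',cv2.resize(im[130:260,330:490],None,fx=5,fy=4.5,interpolation=cv2.INTER_CUBIC))
ss([.425,-.324,.06])"
```

```text
blade o [ 0.5954 -0.2459  0.061 ] yaw -0.3879 noseup -0.0042 roll 0.0007
tcp [ 0.4846 -0.2006  0.1151] r 0.524 q3 2.069 q5 0.95 q6 -1.782 F [-0.1 -0.1 -2.1] t 42.05 op 0.213
shift tool now (yaw kept) [ 0.1283 -0.1367 -0.0051]
```

View pics/w34.png

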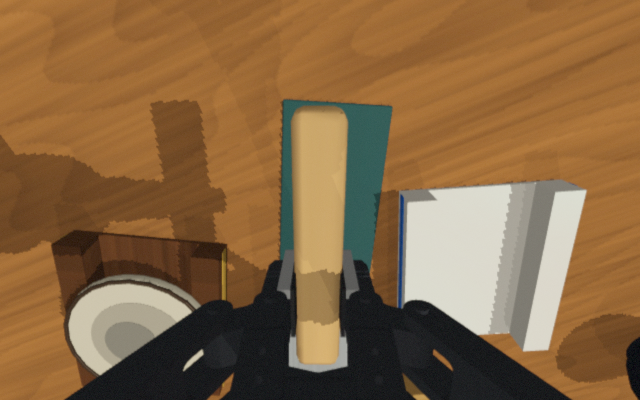

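View pics/t34z.png

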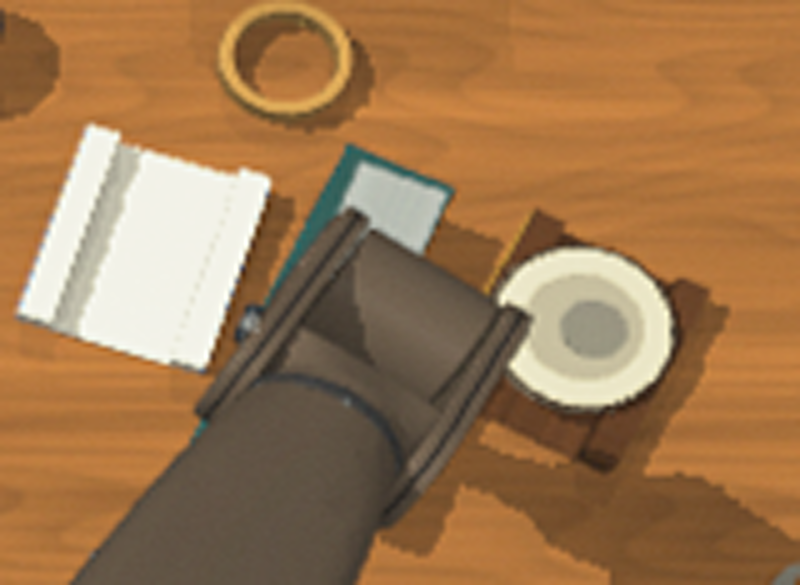

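```bash
python3 -c "
from h import *
im=cv2.imread('pics/a_top.png'); cv2.imwrite('pics/e1.png',cv2.resize(im[170:245,405:490],None,fx=8,fy=8,interpolation=cv2.INTER_CUBIC))
im=cv2.imread('pics/a_scene.png'); cv2.imwrite('pics/e2.png',cv2.resize(im[170:222,172:245],None,fx=10,fy=10,interpolation=cv2.INTER_CUBIC))
"
```

```text
(no output)
```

View pics/e1.png

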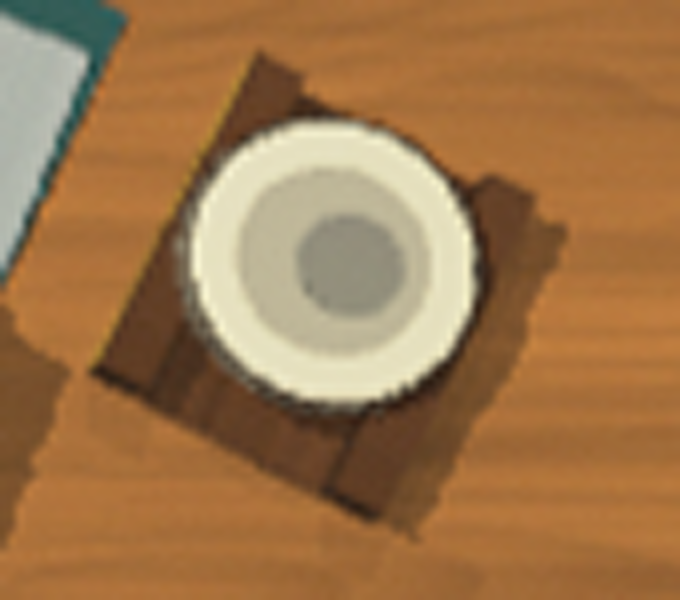

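View pics/e2.png

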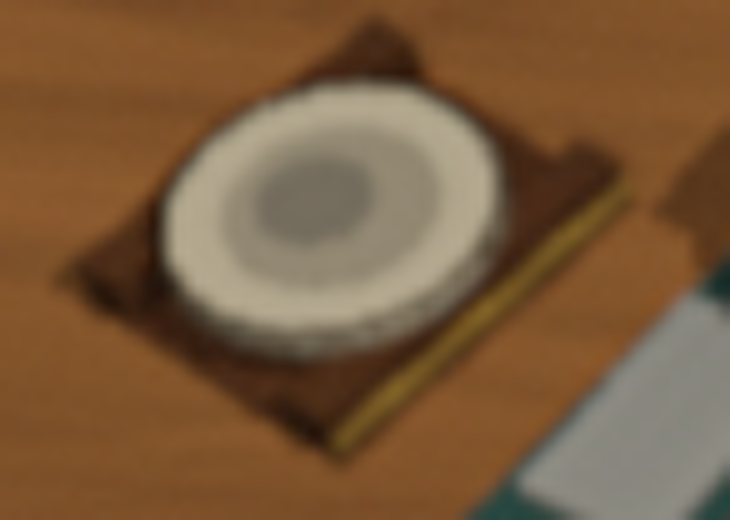

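```bash
python3 -c "
from h import *
np.set_printoptions(precision=4,suppress=True)
c=vision.get_calibration('top'); f=lambda a:np.array(a,float)/8+[405,170]
E=onz(c,f([[100,366],[382,512],[533,195],[260,53]]),.026);print(E,E.mean(0))
for a,b in((0,1),(3,2),(0,3),(1,2)):
  d=E[b]-E[a];print(np.linalg.norm(d),np.arctan2(d[1],d[0]))
print('plate',onz(c,f([[335,262],[188,262],[481,262],[335,118],[335,408]]),.034))
s=vision.get_calibration('scene'); g=lambda a:np.array(a,float)/10+[172,170]
print('scene plate',onz(s,g([[332,205]]),.034)); E=onz(s,g([[75,272],[335,440],[630,178],[375,25]]),.026);print(E,E.mean(0))
for a,b in((0,1),(3,2),(0,3),(1,2)):
  d=E[b]-E[a];print(np.linalg.norm(d),np.arctan2(d[1],d[0]))
# bay in top
im=cv2.imread('pics/a_top.png'); cv2.imwrite('pics/e3.png',cv2.resize(im[150:220,325:395],None,fx=8,fy=8,interpolation=cv2.INTER_CUBIC))
"
```

```text
[[ 0.4943 -0.291   0.026 ]
 [ 0.4363 -0.4027  0.026 ]
 [ 0.5681 -0.4714  0.026 ]
 [ 0.6268 -0.3618  0.026 ]] [ 0.5314 -0.3817  0.026 ]
0.12585157763090446 -2.0500539351614018
0.12439274916312608 -2.0621901849526885
0.1502203428028101 -0.4905710472524747
0.1487012850196508 -0.48081430868177644
plate [[ 0.5372 -0.3863  0.034 ]
 [ 0.5363 -0.3265  0.034 ]
 [ 0.538  -0.4458  0.034 ]
 [ 0.5975 -0.3892  0.034 ]
 [ 0.4771 -0.3834  0.034 ]]
scene plate [[ 0.5398 -0.3816  0.034 ]]
[[ 0.5755 -0.4675  0.026 ]
 [ 0.6379 -0.3513  0.026 ]
 [ 0.5073 -0.281   0.026 ]
 [ 0.4437 -0.3971  0.026 ]] [ 0.5411 -0.3742  0.026 ]
0.1318222797826155 1.0783257048662274
0.13227818380569434 1.069654553839753
0.14943727849108687 2.651015014811323
0.14829011623022784 2.647988786301958
```

View pics/e3.png

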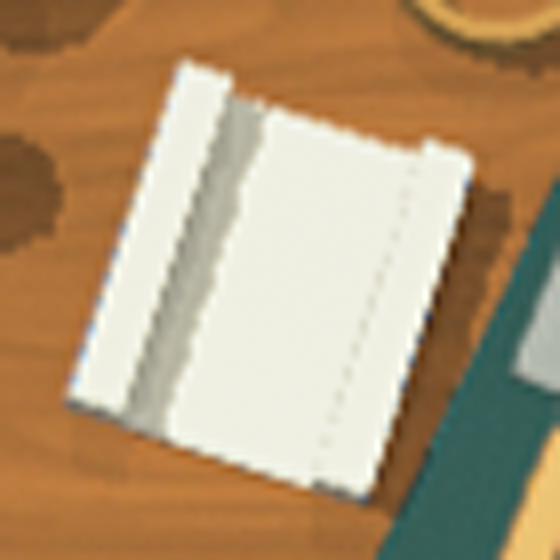

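```bash
python3 -c "
from h import *
ss([.416,-.316,.06],-.488)"
```

```text
blade o [ 0.5954 -0.2459  0.061 ] yaw -0.3879 noseup -0.0042 roll 0.0007
tcp [ 0.4846 -0.2006  0.1151] r 0.524 q3 2.069 q5 0.95 q6 -1.782 F [-0.1 -0.1 -2.1] t 42.05 op 0.213
shift tool now (yaw kept) [ 0.1396 -0.1327 -0.0056]
spin 0.1001 then shift in rotated tool [ 0.1263 -0.134  -0.005 ] or shift before [ 0.139  -0.1207 -0.0056] tcp goal [ 0.3102 -0.2599  0.114 ] r 0.405
```

Emit:
jog_arm(series=[[0.003, -0.003, 0, 0.02], [0.006, -0.006, 0, 0.02], [0.01, -0.01, 0, 0.02], [0.011, -0.011, 0, 0.02], [0.011, -0.011, 0, 0.01], [0.011, -0.011, 0, 0], [0.011, -0.011, 0, 0], [0.011, -0.011, 0, 0]])

```text
time: 42.72
eef_pos: [0.3753, -0.2339, 0.1065]
tcp_rot: [0.241, 0.97, -0.001, 0.019]
contact_force: [-1.2, 0.2, -1.6]
opening: 0.214
```

Emit:
jog_arm(series=[[0.011, -0.011, 0, 0], [0.011, -0.011, 0, 0], [0.008, -0.01, 0, 0], [0.006, -0.008, 0, 0], [0.003, -0.003, 0, 0], [0, 0, 0, 0], [0, 0, 0, 0], [0, 0, 0, 0]])

```text
time: 43.38
eef_pos: [0.3068, -0.2519, 0.0993]
tcp_rot: [0.248, 0.969, 0.001, 0.014]
contact_force: [-1.0, 0.7, -1.0]
opening: 0.214
```

```bash
python3 -c "
from h import *
im,c=shot('wrist','w35')
ss([.416,-.316,.06],-.488)
im,c=shot('scene','s35'); cv2.imwrite('pics/s35z.png',cv2.resize(im[90:250,130:350],None,fx=3.6,fy=3.6,interpolation=cv2.INTER_CUBIC))"
```

```text
blade o [ 0.4111 -0.3085  0.0427] yaw -0.5021 noseup -0.0253 roll 0.0087
tcp [ 0.3069 -0.2518  0.0993] r 0.397 q3 2.357 q5 0.957 q6 -2.039 F [-1.   0.8 -1.3] t 43.43 op 0.213
shift tool now (yaw kept) [-0.0083 -0.0041 -0.0171]
spin -0.0141 then shift in rotated tool [-0.0083 -0.0058 -0.0171] or shift before [-0.0083 -0.0057 -0.0171] tcp goal [ 0.311  -0.2608  0.1166] r 0.406
```

View pics/w35.png

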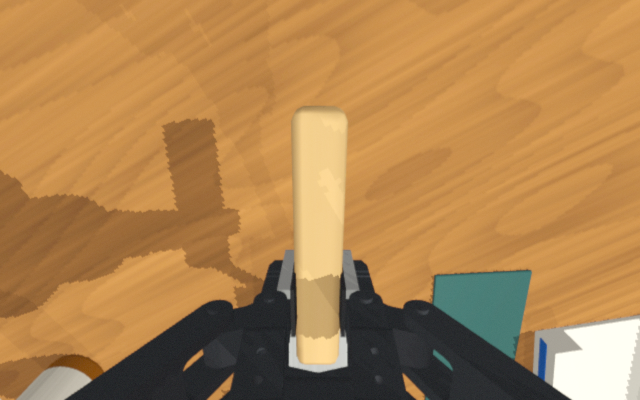

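View pics/s35z.png

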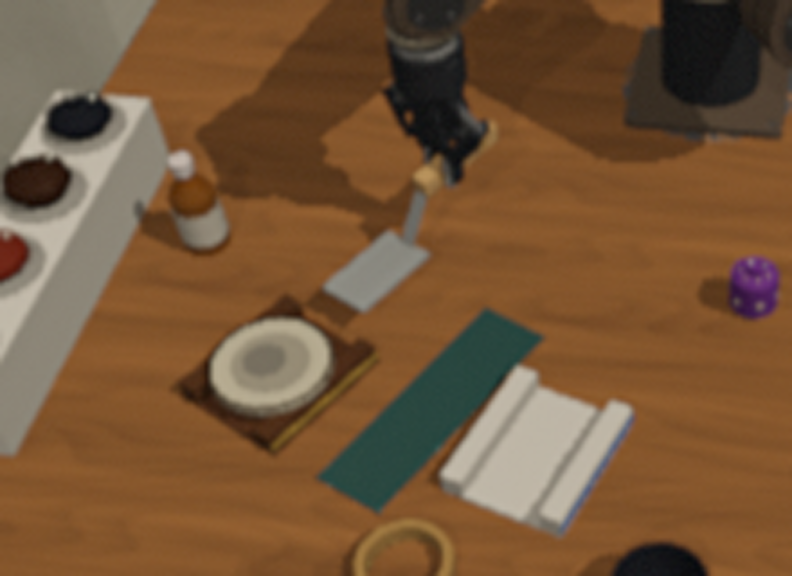

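```bash
python3 -c "
from h import *
np.set_printoptions(precision=1,suppress=True)
c=vision.get_calibration('scene');M=spat()
L=np.array([[-.05,.03,.0025,1],[-.05,-.03,.0025,1],[.05,-.03,.0025,1],[.05,.03,.0025,1],[0,0,.0025,1]])
u=proj(c,(L@M.T)[:,:3]); print((u-[130,90])*3.6)
h=(np.array([[-.08,0,.058,1],[-.196,0,.058,1]])@M.T)[:,:3];print((proj(c,h)-[130,90])*3.6)
"
```

```text
[[426.2 253. ]
 [384.9 230.4]
 [318.8 286.4]
 [360.5 310.7]
 [373.  269.6]]
[[415.6 187.2]
 [487.9 126.7]]
```

Emit:
jog_arm(series=[[-0.002, -0.001, -0.004, -0.007], [-0.002, -0.001, -0.005, -0.007], [-0.002, -0.001, -0.006, 0], [0, 0, -0.006, 0], [0, 0, -0.006, 0], [0, 0, -0.006, 0], [0, 0, -0.005, 0], [0, 0, -0.003, 0]])

```text
time: 44.15
eef_pos: [0.312, -0.2576, 0.1455]
tcp_rot: [0.239, 0.971, 0.001, 0.014]
contact_force: [0.7, -0.5, -1.7]
opening: 0.212
```

```bash
python3 -c "
from h import *
ss([.416,-.3167,.03],-.488)"
```

```text
blade o [ 0.4173 -0.3123  0.0891] yaw -0.4828 noseup -0.0239 roll 0.0079
tcp [ 0.312  -0.2576  0.1455] r 0.405 q3 2.31 q5 1.065 q6 -2.053 F [ 0.7 -0.5 -1.7] t 44.15 op 0.212
shift tool now (yaw kept) [ 0.0008 -0.005   0.059 ]
spin 0.0052 then shift in rotated tool [ 0.0007 -0.0043  0.059 ] or shift before [ 0.0008 -0.0043  0.059 ] tcp goal [ 0.311  -0.2614  0.0864] r 0.406
```

Emit:
jog_arm(series=[[0, 0, 0.025, 0], [0, 0, 0.025, 0], [0, 0, 0, 0], [0, 0, 0, 0], [0, 0, 0, 0], [0, 0, 0, 0], [0, 0, 0, 0], [0, 0, 0, 0]])

```text
time: 44.82
eef_pos: [0.3162, -0.2617, 0.1024]
tcp_rot: [0.239, 0.971, -0.004, 0.019]
contact_force: [0.6, -0.2, -1.4]
opening: 0.215
```

```bash
python3 -c "
from h import *
ss([.416,-.3167,.03],-.488)"
```

```text
blade o [ 0.422  -0.317   0.0474] yaw -0.4828 noseup -0.0122 roll 0.002
tcp [ 0.3162 -0.2617  0.1024] r 0.41 q3 2.333 q5 0.946 q6 -2.054 F [ 0.6 -0.2 -1.4] t 44.82 op 0.215
shift tool now (yaw kept) [ 0.0061 -0.0025  0.0171]
spin 0.0052 then shift in rotated tool [ 0.0061 -0.0019  0.0171] or shift before [ 0.0061 -0.0019  0.0171] tcp goal [ 0.3105 -0.2608  0.085 ] r 0.406
```

Emit:
jog_arm(series=[[0.001, 0, -0.003, 0], [0.001, 0, -0.005, 0], [0.001, 0, -0.006, 0], [0.001, 0, -0.006, 0], [0.001, 0, -0.006, 0], [0.001, 0, -0.006, 0], [0, 0, -0.005, 0], [0, 0, -0.003, 0]])

```text
time: 45.48
eef_pos: [0.3094, -0.2588, 0.1485]
tcp_rot: [0.238, 0.971, -0.005, 0.021]
contact_force: [-0.2, -0.1, -0.8]
opening: 0.213
```

Emit:
jog_arm(series=[[0, 0, 0.026, 0], [0, 0, 0.026, 0], [0, 0, 0, 0], [0, 0, 0, 0], [0, 0, 0, 0], [0, 0, 0, 0], [0, 0, 0, 0], [0, 0, 0, 0]])

```text
time: 46.15
eef_pos: [0.3143, -0.2639, 0.1035]
tcp_rot: [0.238, 0.971, -0.009, 0.026]
contact_force: [-0.8, -0.0, -1.3]
opening: 0.214
```

```bash
python3 -c "
from h import *
ss([.416,-.3167,.014],-.488)"
```

```text
blade o [ 0.4206 -0.32    0.0504] yaw -0.4826 noseup 0.0033 roll -0.0059
tcp [ 0.3143 -0.2639  0.1035] r 0.41 q3 2.341 q5 0.933 q6 -2.062 F [-0.8 -0.  -1.3] t 46.15 op 0.214
shift tool now (yaw kept) [0.0076 0.001  0.036 ]
spin 0.0054 then shift in rotated tool [0.0076 0.0016 0.036 ] or shift before [0.0076 0.0016 0.036 ] tcp goal [ 0.31   -0.2601  0.0671] r 0.405
```

Emit:
jog_arm(series=[[0.002, 0, 0.003, 0], [0.002, 0, 0.005, 0.005], [0.002, 0, 0.006, 0], [0, 0, 0.006, 0], [0, 0, 0.006, 0], [0, 0, 0.004, 0], [0, 0, 0.002, 0], [0, 0, 0, 0]])

```text
time: 46.82
eef_pos: [0.3103, -0.2624, 0.069]
tcp_rot: [0.241, 0.97, -0.01, 0.026]
contact_force: [0.0, -0.5, -1.6]
opening: 0.217
```

```bash
python3 -c "
from h import *
ss([.416,-.3167,.013],-.488)
im,c=shot('scene','s36'); cv2.imwrite('pics/s36z.png',cv2.resize(im[120:240,160:280],None,fx=5,fy=5,interpolation=cv2.INTER_CUBIC))
im,c=shot('top','t36'); cv2.imwrite('pics/t36z.png',cv2.resize(im[150:270,390:500],None,fx=5,fy=5,interpolation=cv2.INTER_CUBIC))"
```

```text
blade o [ 0.4164 -0.3191  0.0161] yaw -0.4883 noseup 0.0052 roll -0.0065
tcp [ 0.3103 -0.2624  0.069 ] r 0.406 q3 2.368 q5 0.845 q6 -2.066 F [ 0.  -0.5 -1.6] t 46.82 op 0.217
shift tool now (yaw kept) [0.0016 0.002  0.003 ]
spin -0.0003 then shift in rotated tool [0.0016 0.002  0.003 ] or shift before [0.0016 0.002  0.003 ] tcp goal [ 0.3099 -0.26    0.0659] r 0.405
```

View pics/s36z.png

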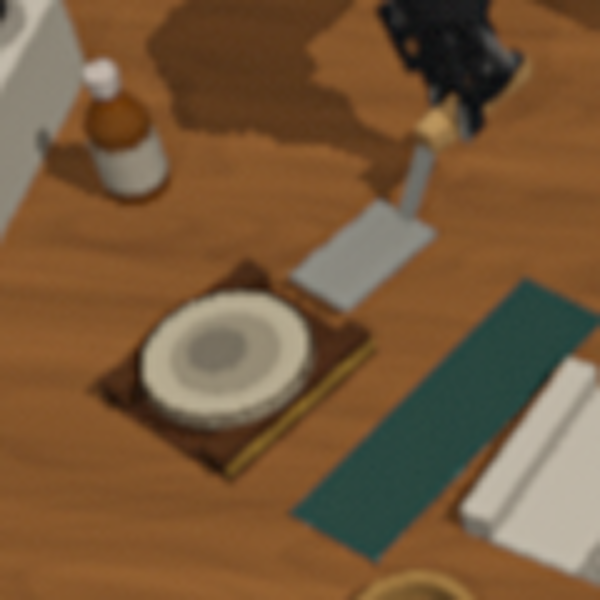

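View pics/t36z.png

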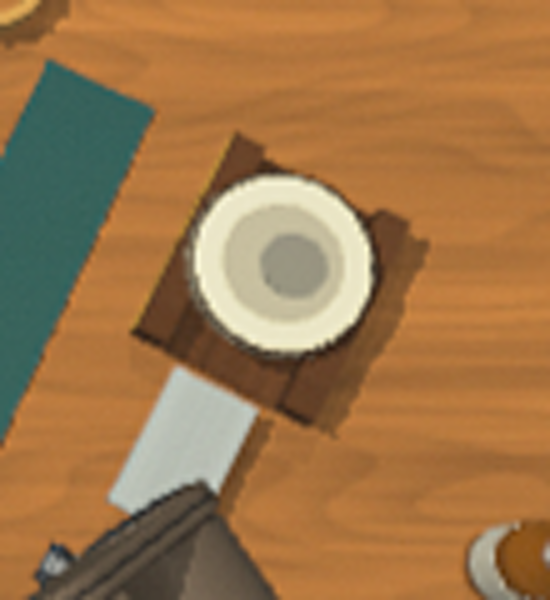

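Emit:
jog_arm(series=[[0, -0.001, 0.002, -0.012], [0, -0.001, 0.001, -0.012], [-0.002, 0, 0, 0], [-0.005, 0, 0, 0], [-0.006, 0, 0, 0], [-0.006, 0, 0, 0], [-0.005, 0, 0, 0], [-0.002, 0, 0, 0]])

```text
time: 47.58
eef_pos: [0.3362, -0.2788, 0.0695]
tcp_rot: [0.228, 0.973, -0.012, 0.028]
contact_force: [0.2, -1.5, -1.7]
opening: 0.211
```

```bash
python3 -c "
from h import *
ss([.535,-.380,.013])
im,c=shot('top','t37'); cv2.imwrite('pics/t37z.png',cv2.resize(im[150:270,390:500],None,fx=5,fy=5,interpolation=cv2.INTER_CUBIC))"
```

```text
blade o [ 0.4438 -0.333   0.0171] yaw -0.462 noseup 0.0097 roll -0.0104
tcp [ 0.3362 -0.2788  0.0695] r 0.437 q3 2.301 q5 0.834 q6 -2.062 F [ 0.2 -1.5 -1.7] t 47.58 op 0.211
shift tool now (yaw kept) [-0.1021 -0.0015  0.0103]
```

View pics/t37z.png

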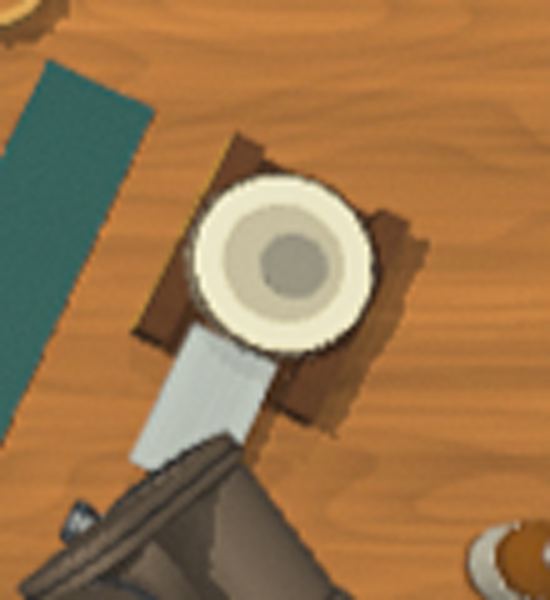

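Emit:
jog_arm(series=[[0, -0.001, 0.003, 0], [-0.003, -0.001, 0.002, 0], [-0.006, 0, 0, 0], [-0.006, 0, 0, 0], [-0.006, 0, 0, 0], [-0.006, 0, 0, 0], [-0.004, 0, 0, 0], [-0.002, 0, 0, 0]])

```text
time: 48.3
eef_pos: [0.3681, -0.2969, 0.0657]
tcp_rot: [0.228, 0.973, -0.012, 0.028]
contact_force: [-1.0, -0.7, -0.9]
opening: 0.214
```

```bash
python3 -c "
from h import *
ss([.535,-.380,.013])
im,c=shot('top','t38'); cv2.imwrite('pics/t38z.png',cv2.resize(im[150:270,390:500],None,fx=5,fy=5,interpolation=cv2.INTER_CUBIC))"
```

```text
blade o [ 0.4757 -0.3511  0.0132] yaw -0.4619 noseup 0.0089 roll -0.0099
tcp [ 0.3681 -0.2969  0.0657] r 0.473 q3 2.218 q5 0.825 q6 -2.027 F [-1.  -0.7 -0.9] t 48.3 op 0.214
shift tool now (yaw kept) [-0.0658  0.0005  0.0041]
```

View pics/t38z.png

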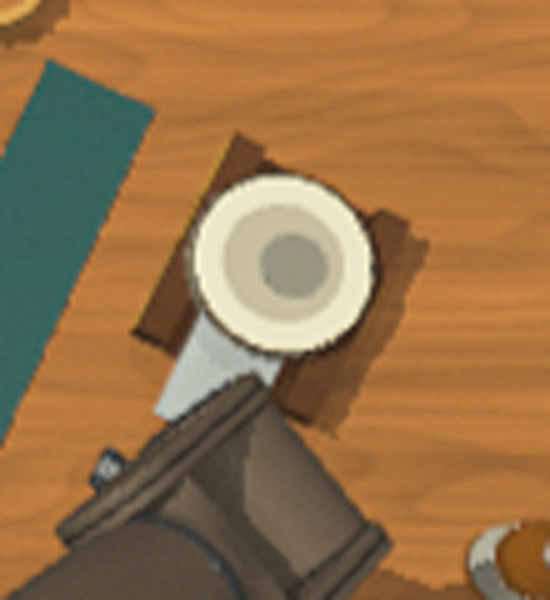

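Emit:
jog_arm(series=[[-0.003, 0, 0, 0], [-0.006, 0, 0, 0], [-0.007, 0, 0, 0], [-0.007, 0, 0, 0], [-0.006, 0, 0, 0], [-0.004, 0, 0, 0], [-0.002, 0, 0, 0], [0, 0, 0, 0]])

```text
time: 49.02
eef_pos: [0.4034, -0.3144, 0.0681]
tcp_rot: [0.228, 0.973, -0.012, 0.028]
contact_force: [-0.5, -0.1, -1.5]
opening: 0.212
```

```bash
python3 -c "
from h import *
ss([.535,-.380,.013])
im,c=shot('wrist','w39')"
```

```text
blade o [ 0.511  -0.3686  0.0157] yaw -0.4618 noseup 0.0096 roll -0.0101
tcp [ 0.4034 -0.3144  0.0681] r 0.511 q3 2.127 q5 0.836 q6 -1.991 F [-0.5 -0.1 -1.5] t 49.02 op 0.212
shift tool now (yaw kept) [-0.0264  0.0005  0.0043]
```

View pics/w39.png

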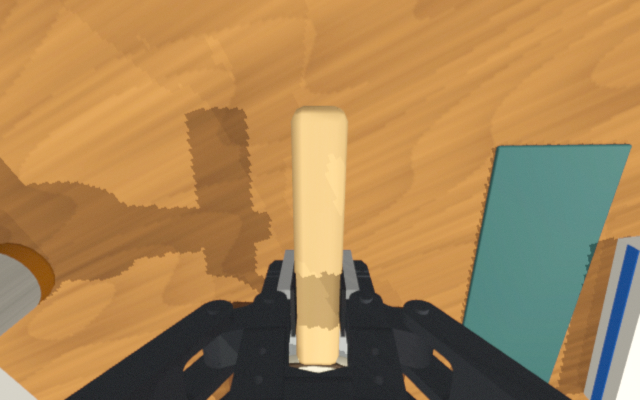

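Emit:
jog_arm(series=[[-0.003, 0, 0.001, 0], [-0.005, 0, 0.001, 0], [-0.005, 0, 0, 0], [-0.005, 0, 0, 0], [-0.004, 0, 0, 0], [-0.002, 0, 0, 0], [0, 0, 0, 0], [0, 0, 0, 0]])

```text
time: 49.73
eef_pos: [0.4261, -0.3253, 0.0666]
tcp_rot: [0.228, 0.973, -0.011, 0.027]
contact_force: [-0.1, 0.5, -1.1]
opening: 0.216
```

```bash
python3 -c "
from h import *
ss([.537,-.382,.013])
im,c=shot('top','t40'); cv2.imwrite('pics/t40z.png',cv2.resize(im[150:270,390:500],None,fx=5,fy=5,interpolation=cv2.INTER_CUBIC))
im,c=shot('scene','s40'); cv2.imwrite('pics/s40z.png',cv2.resize(im[120:240,160:280],None,fx=5,fy=5,interpolation=cv2.INTER_CUBIC))"
```

```text
blade o [ 0.5336 -0.3794  0.0138] yaw -0.4619 noseup 0.0065 roll -0.0091
tcp [ 0.4261 -0.3253  0.0666] r 0.536 q3 2.068 q5 0.843 q6 -1.969 F [-0.1  0.5 -1.1] t 49.73 op 0.216
shift tool now (yaw kept) [-0.0042 -0.0008  0.0011]
```

View pics/t40z.png

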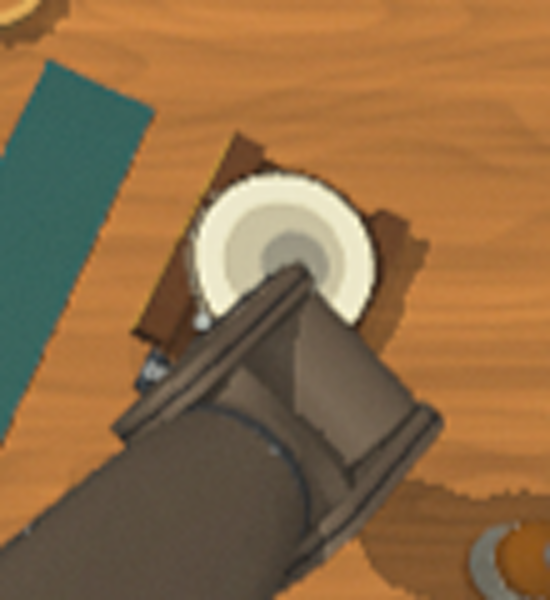

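View pics/s40z.png

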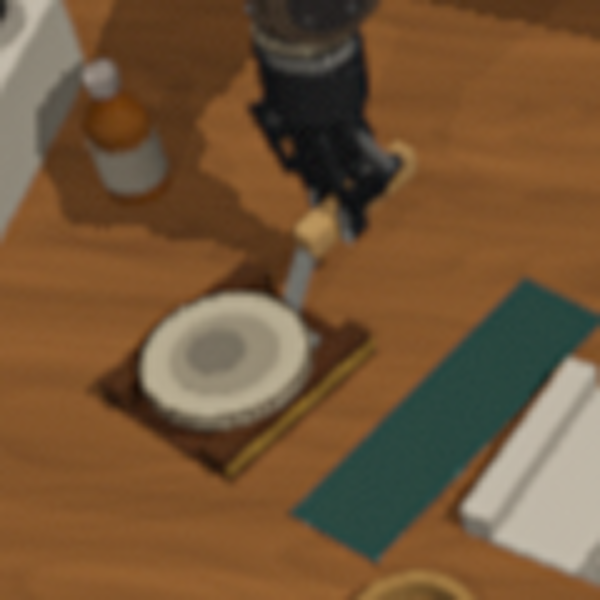

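Emit:
jog_arm(series=[[0.002, 0, 0, 0], [0.003, 0, 0, 0], [0.003, 0, 0, 0], [0.001, 0, 0, 0], [0, 0, 0, 0], [0, 0, 0, 0], [0, 0, 0, 0], [0, 0, 0, 0]])

```text
time: 50.5
eef_pos: [0.4165, -0.3206, 0.0663]
tcp_rot: [0.229, 0.973, -0.011, 0.027]
contact_force: [-0.8, -0.4, -1.5]
opening: 0.212
```

```bash
python3 -c "
from h import *
ss([.537,-.382,.013])
im,c=shot('scene','s41'); cv2.imwrite('pics/s41z.png',cv2.resize(im[150:220,180:260],None,fx=8,fy=8,interpolation=cv2.INTER_CUBIC))"
```

```text
blade o [ 0.5241 -0.3747  0.0137] yaw -0.4626 noseup 0.0076 roll -0.0093
tcp [ 0.4165 -0.3206  0.0663] r 0.526 q3 2.093 q5 0.838 q6 -1.977 F [-0.8 -0.4 -1.5] t 50.5 op 0.212
shift tool now (yaw kept) [-0.0148 -0.0007  0.0016]
```

View pics/s41z.png

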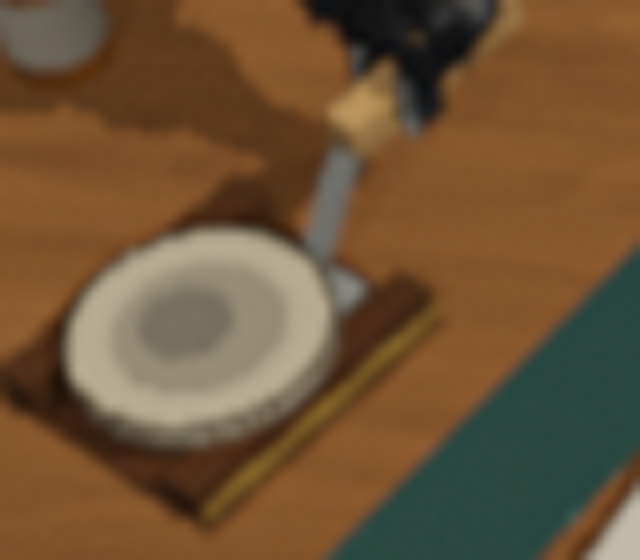

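Emit:
jog_arm(series=[[0, 0, -0.002, 0], [0, 0, -0.003, 0], [0, 0, -0.003, 0], [0, 0, -0.003, 0], [0, 0, -0.003, 0], [0, 0, -0.003, 0], [0, 0, -0.002, 0], [0, 0, 0, 0]])

```text
time: 51.22
eef_pos: [0.4148, -0.319, 0.0864]
tcp_rot: [0.228, 0.973, -0.01, 0.026]
contact_force: [-0.4, -0.2, -4.1]
opening: 0.212
```

```bash
python3 -c "
from h import *
ss([.5241,-.3747,.06])
im,c=shot('scene','s42'); cv2.imwrite('pics/s42z.png',cv2.resize(im[150:220,180:260],None,fx=8,fy=8,interpolation=cv2.INTER_CUBIC))"
```

```text
blade o [ 0.5222 -0.3729  0.0333] yaw -0.462 noseup 0.0039 roll -0.0083
tcp [ 0.4148 -0.319   0.0864] r 0.523 q3 2.09 q5 0.883 q6 -1.977 F [-0.4 -0.2 -4.1] t 51.22 op 0.212
shift tool now (yaw kept) [-0.004  -0.0009 -0.0265]
```

View pics/s42z.png

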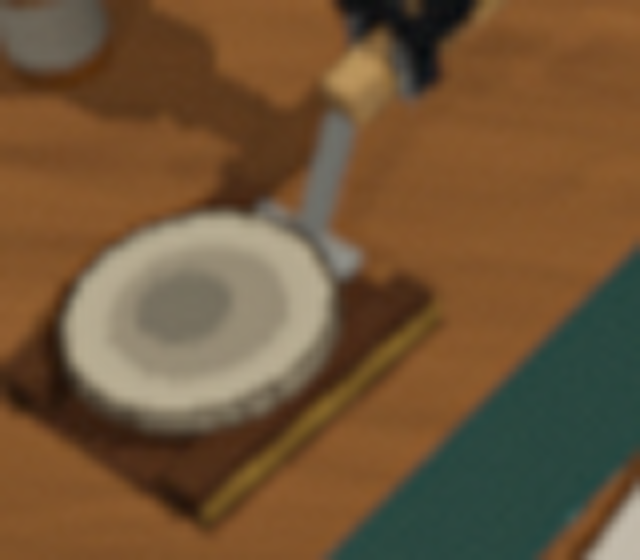

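Emit:
jog_arm(series=[[0, 0, -0.002, 0], [0, 0, -0.004, 0], [0, 0, -0.005, 0], [0, 0, -0.005, 0], [0, 0, -0.005, 0], [0, 0, -0.005, 0], [0, 0, -0.003, 0], [0, 0, -0.001, 0]])

```text
time: 51.93
eef_pos: [0.4127, -0.3174, 0.1187]
tcp_rot: [0.228, 0.973, -0.01, 0.025]
contact_force: [1.3, 0.4, -2.6]
opening: 0.212
```

```bash
python3 -c "
from h import *
ss([.5241,-.3747,.06])
im,c=shot('scene','s43'); cv2.imwrite('pics/s43z.png',cv2.resize(im[140:210,180:260],None,fx=8,fy=8,interpolation=cv2.INTER_CUBIC))
im,c=shot('top','t43'); cv2.imwrite('pics/t43z.png',cv2.resize(im[150:270,390:500],None,fx=5,fy=5,interpolation=cv2.INTER_CUBIC))"
```

```text
blade o [ 0.5201 -0.3713  0.0654] yaw -0.4619 noseup 0.0021 roll -0.0077
tcp [ 0.4127 -0.3174  0.1187] r 0.521 q3 2.08 q5 0.95 q6 -1.976 F [ 1.3  0.4 -2.6] t 51.93 op 0.212
shift tool now (yaw kept) [-0.0048 -0.0012  0.0057]
```

View pics/s43z.png

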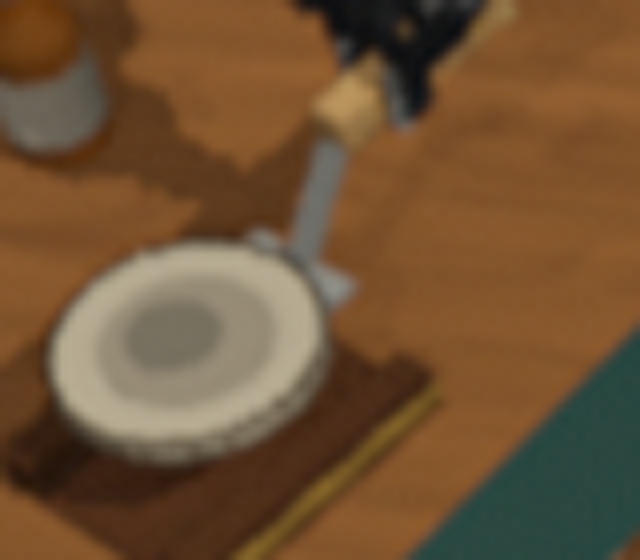

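View pics/t43z.png

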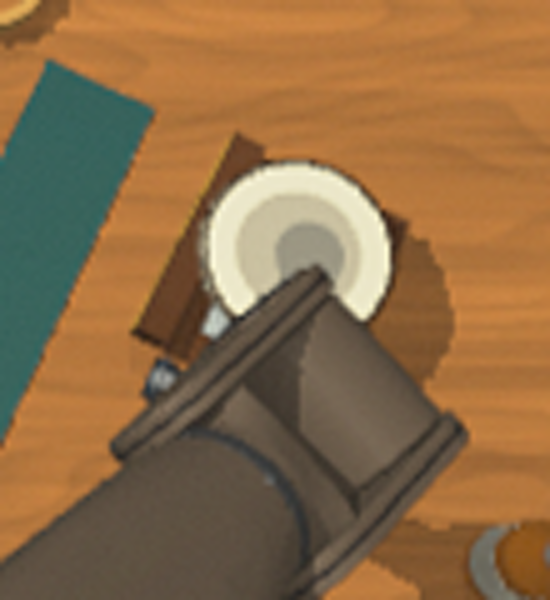

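```bash
python3 -c "
from h import *
np.set_printoptions(precision=4,suppress=True)
s=vision.get_calibration('scene');t=vision.get_calibration('top');M=spat()
a=onz(s,[[180+188/8,140+344/8]],.076)[0];b=onz(t,[[390+299.5/5,150+256/5]],.076)[0];print(a,b)
b2=onz(t,[[390+207/5,150+256/5],[390+392/5,150+256/5],[390+299.5/5,150+162/5]],.076);print(b2)
for q in(a,b): print((np.linalg.inv(M)@np.r_[q,1])[:3])
"
```

```text
[ 0.5408 -0.3777  0.076 ] [ 0.5335 -0.3838  0.076 ]
[[ 0.5327 -0.3253  0.076 ]
 [ 0.5343 -0.4424  0.076 ]
 [ 0.5948 -0.3868  0.076 ]]
[0.0215 0.0034 0.0109]
[ 0.0177 -0.0053  0.0109]
```

```bash
python3 -c "
from h import *
ss([.578,-.094,.068],-.306)"
```

```text
blade o [ 0.5201 -0.3712  0.0651] yaw -0.4619 noseup 0.0019 roll -0.0076
tcp [ 0.4127 -0.3174  0.1184] r 0.521 q3 2.08 q5 0.95 q6 -1.976 F [ 0.5 -0.4 -2.6] t 52.03 op 0.217
shift tool now (yaw kept) [ 0.0711  0.2741 -0.0087]
spin -0.1559 then shift in rotated tool [ 0.0292  0.2632 -0.0064] or shift before [ 0.0697  0.2554 -0.0085] tcp goal [ 0.4636 -0.0574  0.1213] r 0.467
```

Emit:
jog_arm(series=[[0, 0.002, 0, 0], [0.001, 0.004, 0, -0.003], [0.001, 0.006, 0, -0.006], [0.0015, 0.008, 0, -0.008], [0.002, 0.01, 0, -0.008], [0.0025, 0.011, 0, -0.008], [0.0025, 0.011, 0, -0.008], [0.0025, 0.011, 0, -0.008]])

```text
time: 52.7
eef_pos: [0.428, -0.2491, 0.1156]
tcp_rot: [0.203, 0.979, -0.009, 0.023]
contact_force: [-0.1, 0.3, -3.2]
opening: 0.217
```

```bash
python3 -c "
from h import *
ss([.578,-.094,.068],-.306)"
```

```text
blade o [ 0.5378 -0.2974  0.0619] yaw -0.4105 noseup -0.0013 roll -0.0088
tcp [ 0.428  -0.2491  0.1156] r 0.495 q3 2.139 q5 0.944 q6 -1.903 F [-0.1  0.3 -3.2] t 52.7 op 0.217
shift tool now (yaw kept) [ 0.0437  0.2025 -0.01  ]
spin -0.1045 then shift in rotated tool [ 0.023   0.1935 -0.0089] or shift before [ 0.0431  0.19   -0.0099] tcp goal [ 0.4638 -0.0574  0.1217] r 0.467
```

Emit:
jog_arm(series=[[0.0025, 0.011, -0.001, -0.008], [0.0025, 0.011, -0.001, -0.008], [0.0025, 0.011, -0.001, -0.008], [0.0025, 0.011, -0.001, -0.008], [0.0025, 0.011, -0.001, -0.008], [0.002, 0.011, -0.001, -0.008], [0.002, 0.011, -0.001, -0.008], [0.002, 0.011, -0.001, -0.008]])

```text
time: 53.37
eef_pos: [0.4442, -0.1485, 0.1225]
tcp_rot: [0.167, 0.986, -0.01, 0.023]
contact_force: [0.0, -0.7, -3.6]
opening: 0.213
```

```bash
python3 -c "
from h import *
ss([.578,-.094,.068],-.306)"
```

```text
blade o [ 0.5571 -0.1888  0.0687] yaw -0.3373 noseup -0.002 roll -0.0113
tcp [ 0.4442 -0.1485  0.1225] r 0.468 q3 2.196 q5 0.96 q6 -1.773 F [ 0.  -0.7 -3.6] t 53.37 op 0.213
shift tool now (yaw kept) [ 0.0115  0.0964 -0.001 ]
spin -0.0313 then shift in rotated tool [ 0.0086  0.093  -0.0008] or shift before [ 0.0115  0.0926 -0.0009] tcp goal [ 0.4639 -0.0573  0.1218] r 0.467
```

Emit:
jog_arm(series=[[0.001, 0.011, 0, -0.006], [0.001, 0.011, 0, -0.006], [0.001, 0.011, 0, -0.005], [0.001, 0.01, 0, -0.004], [0.001, 0.009, 0, -0.002], [0.001, 0.008, 0, 0], [0.001, 0.006, 0, 0], [0.0005, 0.004, 0, 0]])

```text
time: 54.03
eef_pos: [0.4602, -0.0701, 0.1224]
tcp_rot: [0.153, 0.988, -0.01, 0.024]
contact_force: [-0.1, 0.6, -3.0]
opening: 0.211
```

Emit:
jog_arm(series=[[0, 0.003, 0, 0], [0, 0.002, 0, 0], [0, 0.001, 0, 0], [0, 0, 0, 0], [0, 0, 0, 0], [0, 0, 0, 0], [0, 0, 0, 0], [0, 0, 0, 0]])

```text
time: 54.7
eef_pos: [0.4623, -0.0643, 0.1222]
tcp_rot: [0.154, 0.988, -0.01, 0.024]
contact_force: [-0.6, -0.5, -2.4]
opening: 0.217
```

```bash
python3 -c "
from h import *
ss([.578,-.094,.068],-.306)
im,c=shot('scene','s50'); cv2.imwrite('pics/s50z.png',cv2.resize(im[140:260,210:350],None,fx=5.5,fy=5,interpolation=cv2.INTER_CUBIC))
im,c=shot('top','t50'); cv2.imwrite('pics/t50z.png',cv2.resize(im[130:250,310:430],None,fx=6,fy=5,interpolation=cv2.INTER_CUBIC))"
```

```text
blade o [ 0.5763 -0.1015  0.0686] yaw -0.3097 noseup -0.0006 roll -0.0124
tcp [ 0.4623 -0.0643  0.1222] r 0.467 q3 2.199 q5 0.959 q6 -1.606 F [-0.6 -0.5 -2.4] t 54.7 op 0.217
shift tool now (yaw kept) [0.0007 0.0077 0.0005]
spin -0.0037 then shift in rotated tool [0.0007 0.0072 0.0005] or shift before [0.0007 0.0072 0.0005] tcp goal [ 0.4638 -0.0572  0.1216] r 0.467
```

View pics/s50z.png

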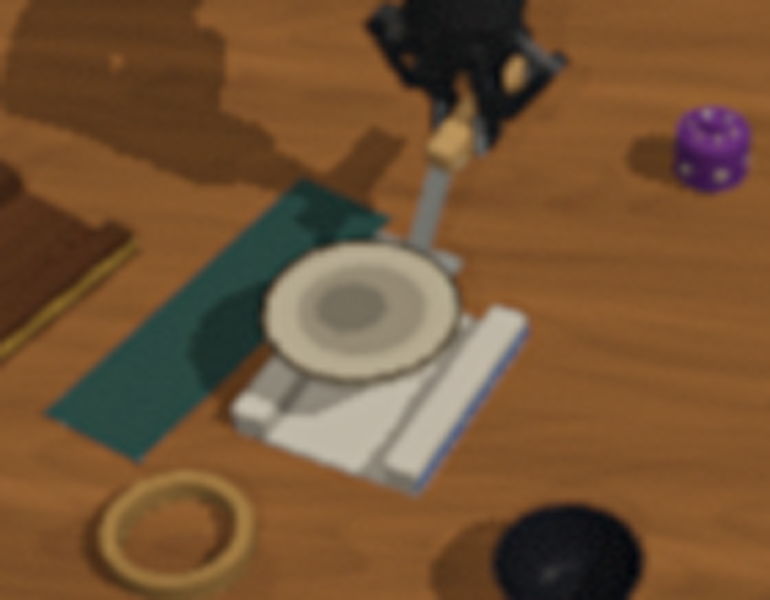

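View pics/t50z.png

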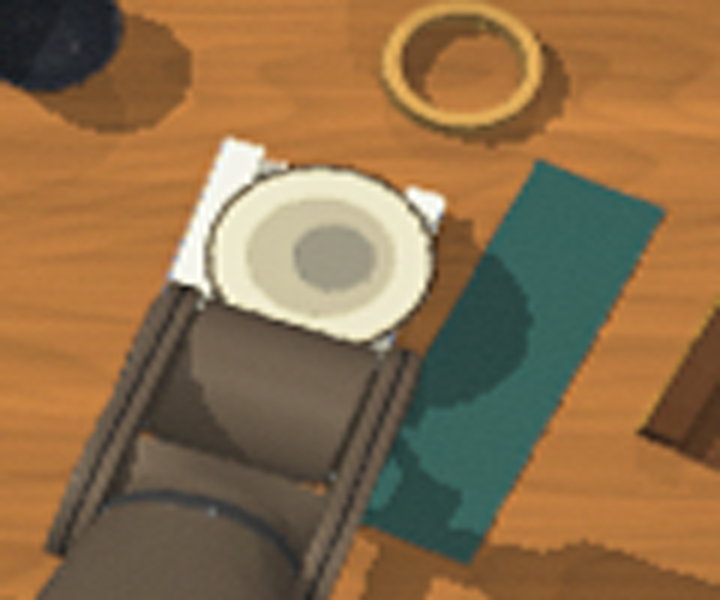

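```bash
python3 -c "
from h import *
np.set_printoptions(precision=4,suppress=True)
s=vision.get_calibration('scene');t=vision.get_calibration('top')
ft=lambda a:np.array(a,float)/[6,5]+[310,130]; fs=lambda a:np.array(a,float)/[5.5,5]+[210,140]
fe=lambda a:np.array(a,float)/8+[325,150]
B=onz(t,fe([[70,400],[180,62],[472,160],[365,498]]),.026);bt=B.mean(0);d=B[1]+B[2]-B[0]-B[3];print('bay top',bt,np.arctan2(d[1],d[0]))
pt=onz(t,ft([[321,256],[207,256],[436,256],[321,166],[321,345]]),.079);print('plate top',pt)
C=onz(s,fs([[528,320],[420,478],[233,408]]),.026);print('bay scene',C,(C[0]+C[2])/2)
ps=onz(s,fs([[361,311.5],[263,311],[460,311],[361,240],[361,383]]),.079);print('plate scene',ps)
print('plate-bay top',pt[0]-bt,'scene',ps[0]-(C[0]+C[2])/2)
"
```

```text
bay top [ 0.5952 -0.1014  0.026 ] -0.3055312443286946
plate top [[ 0.5939 -0.111   0.079 ]
 [ 0.593  -0.0506  0.079 ]
 [ 0.5948 -0.172   0.079 ]
 [ 0.6535 -0.1114  0.079 ]
 [ 0.536  -0.1106  0.079 ]]
bay scene [[ 0.551  -0.0119  0.026 ]
 [ 0.6925 -0.0571  0.026 ]
 [ 0.6499 -0.1824  0.026 ]] [ 0.6005 -0.0972  0.026 ]
plate scene [[ 0.5986 -0.107   0.079 ]
 [ 0.6056 -0.1668  0.079 ]
 [ 0.5908 -0.0468  0.079 ]
 [ 0.5354 -0.1195  0.079 ]
 [ 0.6582 -0.0953  0.079 ]]
plate-bay top [-0.0014 -0.0096  0.053 ] scene [-0.0019 -0.0099  0.053 ]
```

Emit:
jog_arm(series=[[0.001, 0.002, 0.002, 0], [0.001, 0.003, 0.004, 0], [0.001, 0.003, 0.005, 0], [0.0005, 0.001, 0.006, 0], [0.0005, 0, 0.006, 0], [0, 0, 0.005, 0], [0, 0, 0.003, 0], [0, 0, 0, 0]])

```text
time: 55.47
eef_pos: [0.4619, -0.0539, 0.0868]
tcp_rot: [0.153, 0.988, -0.01, 0.023]
contact_force: [-0.4, 0.3, -2.0]
opening: 0.216
```

```bash
python3 -c "
from h import *
ss([.5775,-.092,.032],-.306)
im,c=shot('scene','s51'); cv2.imwrite('pics/s51z.png',cv2.resize(im[140:260,210:350],None,fx=5.5,fy=5,interpolation=cv2.INTER_CUBIC))
im,c=shot('top','t51'); cv2.imwrite('pics/t51z.png',cv2.resize(im[130:250,310:430],None,fx=6,fy=5,interpolation=cv2.INTER_CUBIC))"
```

```text
blade o [ 0.5759 -0.091   0.033 ] yaw -0.3094 noseup -0.0024 roll -0.0122
tcp [ 0.4619 -0.0539  0.0868] r 0.465 q3 2.22 q5 0.882 q6 -1.583 F [-0.4  0.3 -2. ] t 55.47 op 0.216
shift tool now (yaw kept) [-0.0018 -0.0004  0.001 ]
spin -0.0034 then shift in rotated tool [-0.0018 -0.0008  0.0011] or shift before [-0.0018 -0.0008  0.0011] tcp goal [ 0.4634 -0.0553  0.0858] r 0.467
```

View pics/s51z.png

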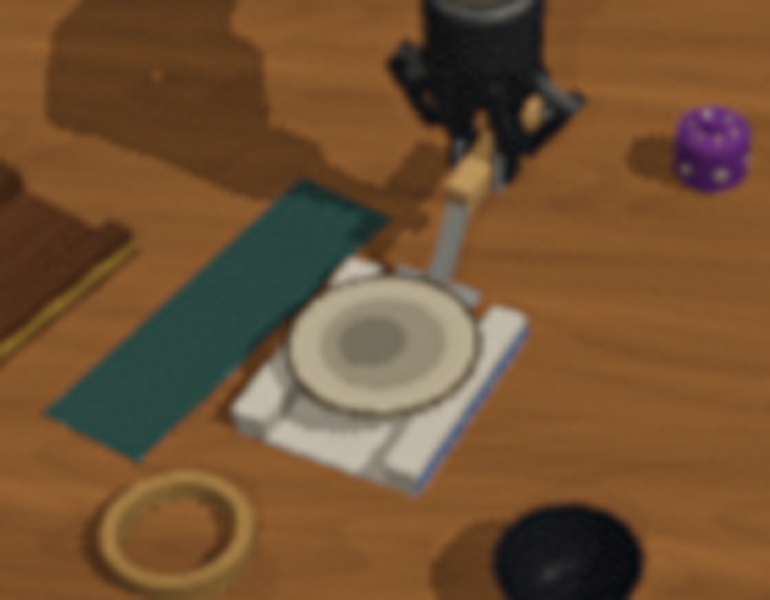

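View pics/t51z.png

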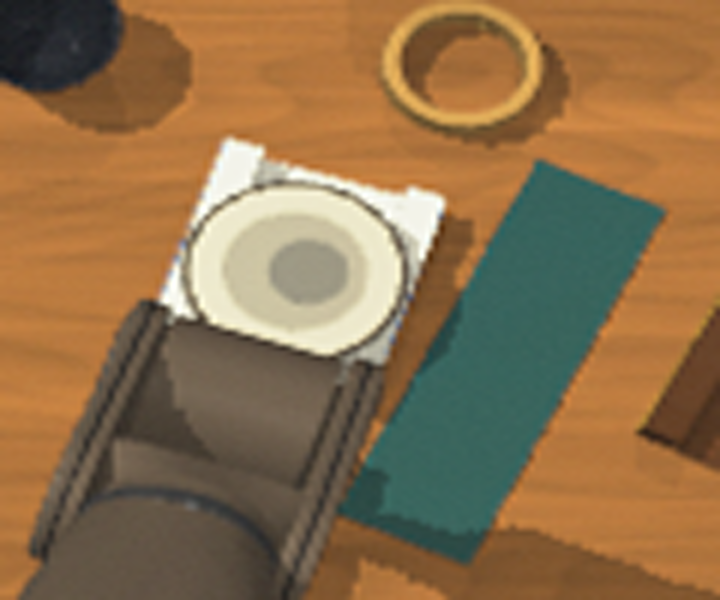

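```bash
cat > pb.py <<'E'
import sys
from h import *
np.set_printoptions(precision=4,suppress=True)
def pb(tu,su,z):
    s=vision.get_calibration('scene');t=vision.get_calibration('top')
    pt=onz(t,[np.array(tu)/[6,5]+[310,130]],z)[0]; ps=onz(s,[np.array(su)/[5.5,5]+[210,140]],z)[0]
    for n,d in(('top',pt[:2]-[.5952,-.1014]),('scene',ps[:2]-[.6005,-.0972])):
        print(n,d,"long",(d@[.953,-.303]).round(4),"lat",(d@[.303,.953]).round(4))
E
python3 -c "
from pb import *
pb([297.5,270],[384,344],.0435)"
```

```text
top [-0.0017 -0.0003] long -0.0016 lat -0.0009
scene [-0.0034  0.0014] long -0.0036 lat 0.0003
```

Emit:
jog_arm(series=[[-0.001, 0, 0.001, 0], [-0.0005, 0, 0.002, 0], [0, 0, 0.003, 0], [0, 0, 0.003, 0], [0, 0, 0.003, 0], [0, 0, 0.003, 0], [0, 0, 0.002, 0], [0, 0, 0, 0]])

```text
time: 56.23
eef_pos: [0.4675, -0.0563, 0.0714]
tcp_rot: [0.154, 0.988, -0.01, 0.027]
contact_force: [0.1, -1.2, -1.4]
opening: 0.214
```

```bash
python3 -c "
from h import *
ss([.5775,-.092,.014],-.306)
im,c=shot('scene','s52'); cv2.imwrite('pics/s52z.png',cv2.resize(im[140:260,210:350],None,fx=5.5,fy=5,interpolation=cv2.INTER_CUBIC))
im,c=shot('top','t52'); cv2.imwrite('pics/t52z.png',cv2.resize(im[130:250,310:430],None,fx=6,fy=5,interpolation=cv2.INTER_CUBIC))"
```

```text
blade o [ 0.5819 -0.0937  0.0186] yaw -0.31 noseup 0.0065 roll -0.0124
tcp [ 0.4675 -0.0563  0.0714] r 0.471 q3 2.217 q5 0.838 q6 -1.583 F [ 0.1 -1.2 -1.4] t 56.23 op 0.214
shift tool now (yaw kept) [0.005  0.0003 0.0044]
spin -0.004 then shift in rotated tool [ 0.005  -0.0002  0.0044] or shift before [ 0.005  -0.0002  0.0044] tcp goal [ 0.4629 -0.0551  0.0668] r 0.466
```

View pics/s52z.png

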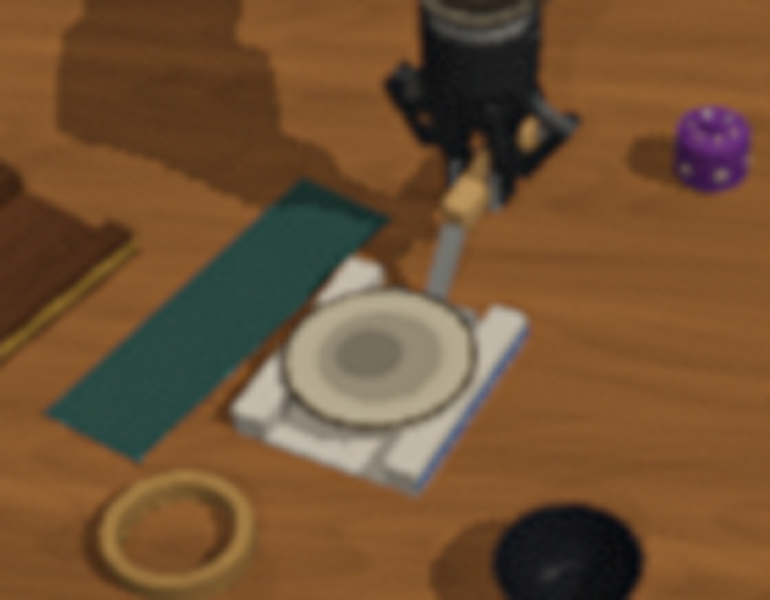

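View pics/t52z.png

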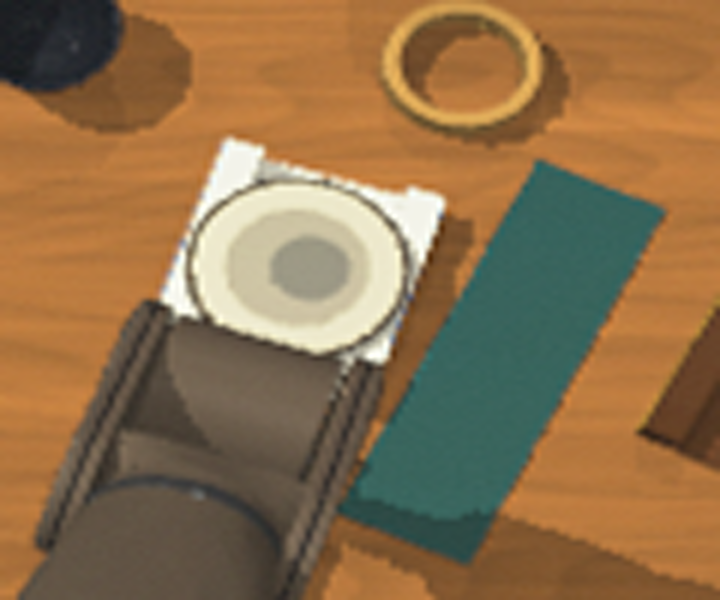

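```bash
python3 -c "
from pb import *
pb([299,267.5],[379.5,359],.034)"
```

```text
top [ 0.0023 -0.002 ] long 0.0029 lat -0.0012
scene [ 0.0027 -0.0011] long 0.0029 lat -0.0003
```

Emit:
jog_arm(series=[[0, 0, 0.002, 0], [0, 0, 0.001, 0], [0, 0, 0, 0], [0.002, 0, 0, 0], [0.004, 0, 0, 0], [0.005, 0, 0, 0], [0.004, 0, 0, 0], [0.002, 0, 0, 0]])

```text
time: 57.0
eef_pos: [0.4512, -0.0512, 0.0683]
tcp_rot: [0.154, 0.988, -0.011, 0.029]
contact_force: [-0.4, 1.5, -1.2]
opening: 0.215
```

```bash
python3 -c "
from h import *
ss([.483,-.065,.013])"
```

```text
blade o [ 0.5657 -0.0886  0.0159] yaw -0.3099 noseup 0.0092 roll -0.0125
tcp [ 0.4512 -0.0512  0.0683] r 0.454 q3 2.259 q5 0.828 q6 -1.583 F [-0.4  1.5 -1.2] t 57.0 op 0.215
shift tool now (yaw kept) [ 0.086  -0.0027 -0.0022]
```

Emit:
jog_arm(series=[[0.002, 0, 0.001, 0], [0.004, 0, 0.001, 0], [0.005, 0, 0, 0], [0.006, 0, 0, 0], [0.006, 0, 0, 0], [0.005, 0, 0, 0], [0.003, 0, 0, 0], [0.001, 0, 0, 0]])

```text
time: 57.67
eef_pos: [0.4164, -0.04, 0.0637]
tcp_rot: [0.154, 0.988, -0.011, 0.028]
contact_force: [-0.5, -0.7, -1.5]
opening: 0.211
```

```bash
python3 -c "
from h import *
ss([.483,-.065,.013])"
```

```text
blade o [ 0.5309 -0.0773  0.0111] yaw -0.3097 noseup 0.0085 roll -0.0124
tcp [ 0.4164 -0.04    0.0637] r 0.418 q3 2.342 q5 0.821 q6 -1.586 F [-0.5 -0.7 -1.5] t 57.67 op 0.211
shift tool now (yaw kept) [ 0.0491 -0.0028 -0.0047]
```

Emit:
jog_arm(series=[[0.002, 0, -0.001, 0], [0.004, 0, -0.001, 0], [0.006, 0, -0.001, 0], [0.006, 0, -0.001, 0], [0.006, 0, 0, 0], [0.005, 0, 0, 0], [0.003, 0, 0, 0], [0.001, 0, 0, 0]])

```text
time: 58.33
eef_pos: [0.3815, -0.0288, 0.0662]
tcp_rot: [0.153, 0.988, -0.011, 0.029]
contact_force: [-0.2, 0.3, -1.4]
opening: 0.217
```

```bash
python3 -c "
from h import *
ss([.483,-.065,.013])
im,c=shot('scene','s54'); cv2.imwrite('pics/s54z.png',cv2.resize(im[140:260,210:350],None,fx=5.5,fy=5,interpolation=cv2.INTER_CUBIC))"
```

```text
blade o [ 0.4961 -0.0662  0.0138] yaw -0.3096 noseup 0.0095 roll -0.0125
tcp [ 0.3815 -0.0288  0.0662] r 0.383 q3 2.424 q5 0.84 q6 -1.588 F [-0.2  0.3 -1.4] t 58.33 op 0.217
shift tool now (yaw kept) [ 0.0129 -0.0028  0.0001]
```

View pics/s54z.png

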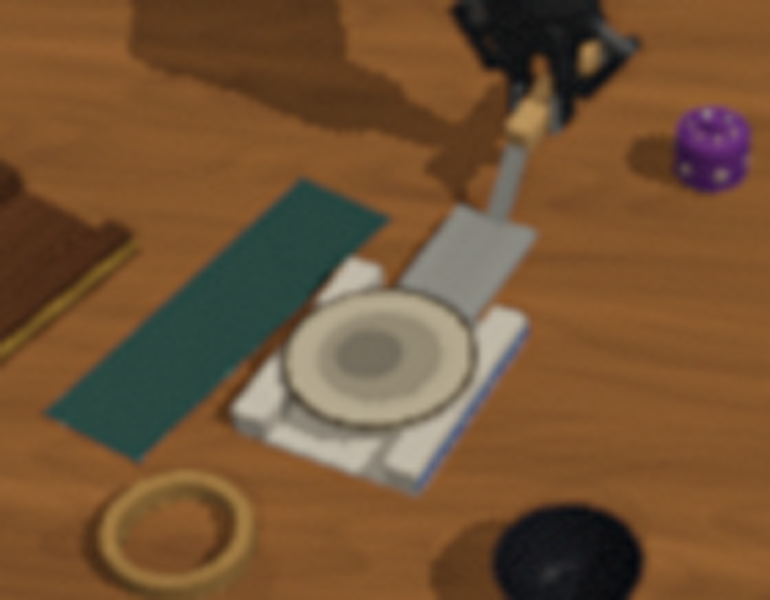

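Emit:
jog_arm(series=[[0.001, 0, 0, 0], [0.002, 0, 0, 0], [0.003, 0, 0, 0], [0.002, 0, 0, 0], [0.001, 0, 0, 0], [0, 0, 0, 0], [0, 0, 0, 0], [0, 0, 0, 0]])

```text
time: 59.05
eef_pos: [0.3727, -0.0261, 0.0658]
tcp_rot: [0.154, 0.988, -0.011, 0.029]
contact_force: [0.6, -0.2, -0.9]
opening: 0.213
```

```bash
python3 -c "
from h import *
ss([.483,-.065,.013])
im,c=shot('scene','s55'); cv2.imwrite('pics/s55z.png',cv2.resize(im[140:260,210:350],None,fx=5.5,fy=5,interpolation=cv2.INTER_CUBIC))
im,c=shot('top','t55'); cv2.imwrite('pics/t55z.png',cv2.resize(im[130:250,310:430],None,fx=6,fy=5,interpolation=cv2.INTER_CUBIC))"
```

```text
blade o [ 0.4873 -0.0635  0.0135] yaw -0.3099 noseup 0.0104 roll -0.0125
tcp [ 0.3727 -0.0261  0.0658] r 0.374 q3 2.445 q5 0.843 q6 -1.589 F [ 0.6 -0.2 -0.9] t 59.05 op 0.213
shift tool now (yaw kept) [ 0.0037 -0.0027  0.0004]
```

View pics/s55z.png

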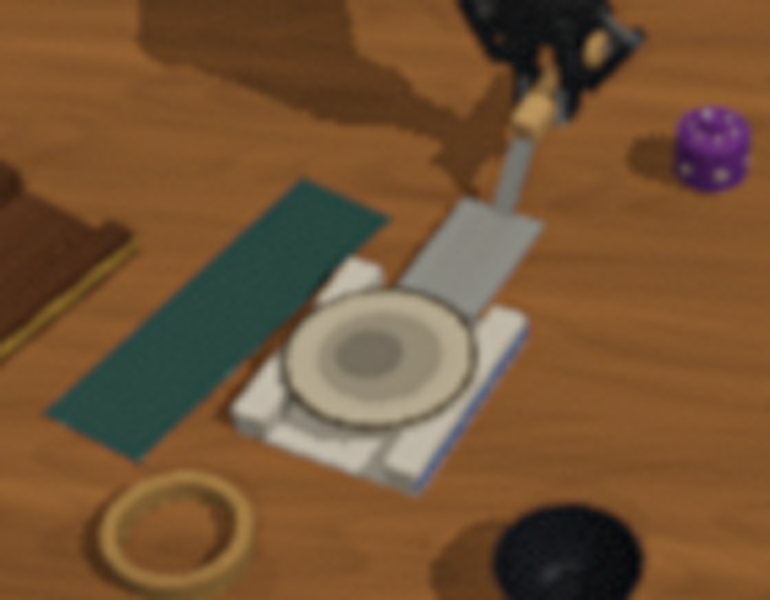

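View pics/t55z.png

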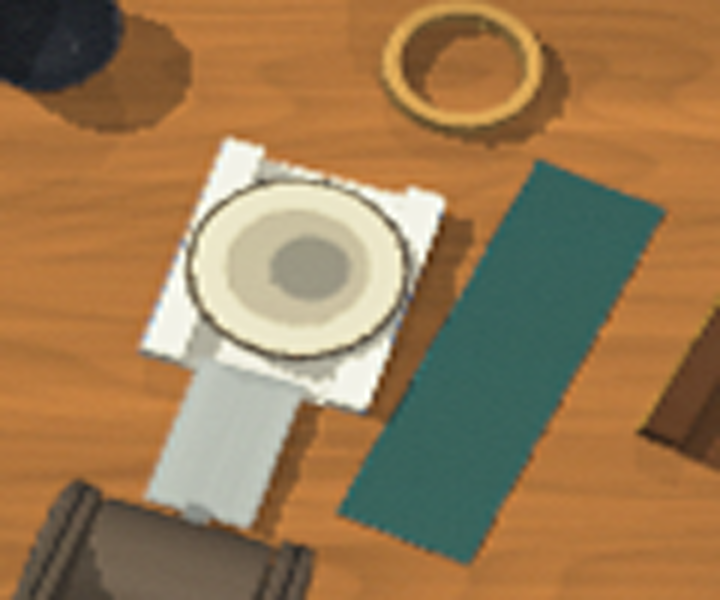

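Emit:
jog_arm(series=[[0, 0, -0.002, 0], [0, 0, -0.004, 0], [0, 0, -0.006, 0], [0, 0, -0.008, 0], [0, 0, -0.01, 0], [0, 0, -0.01, 0], [0, 0, -0.008, 0], [0, 0, -0.004, 0]])

```text
time: 59.82
eef_pos: [0.3695, -0.0243, 0.1225]
tcp_rot: [0.154, 0.988, -0.011, 0.029]
contact_force: [0.4, -0.0, -1.5]
opening: 0.211
```

```bash
python3 -c "
from h import *
ss([.6045,-.2463,.065],-.443)
im,c=shot('scene','s56'); cv2.imwrite('pics/s56z.png',cv2.resize(im[120:260,190:350],None,fx=5,fy=4.2,interpolation=cv2.INTER_CUBIC))"
```

```text
blade o [ 0.484  -0.0617  0.0701] yaw -0.3098 noseup 0.0096 roll -0.0125
tcp [ 0.3695 -0.0243  0.1225] r 0.37 q3 2.419 q5 0.999 q6 -1.59 F [ 0.4 -0.  -1.5] t 59.82 op 0.211
shift tool now (yaw kept) [-0.1701 -0.1392  0.0172]
spin 0.1332 then shift in rotated tool [-0.1862 -0.0992  0.0177] or shift before [-0.1713 -0.1232  0.0171] tcp goal [ 0.4959 -0.194   0.1174] r 0.533
```

View pics/s56z.png

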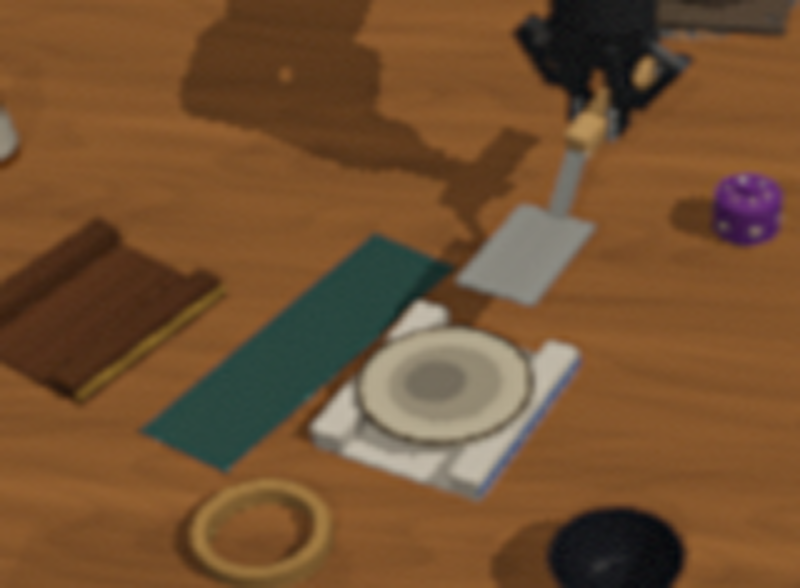

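Emit:
jog_arm(series=[[-0.002, -0.003, -0.001, 0], [-0.004, -0.007, -0.001, 0.01], [-0.006, -0.011, -0.001, 0.012], [-0.009, -0.012, -0.001, 0.012], [-0.011, -0.012, 0, 0.012], [-0.013, -0.012, 0, 0.012], [-0.014, -0.012, 0, 0.012], [-0.014, -0.01, 0, 0.012]])

```text
time: 60.53
eef_pos: [0.4102, -0.1284, 0.13]
tcp_rot: [0.195, 0.98, -0.009, 0.027]
contact_force: [-0.3, -0.4, -1.4]
opening: 0.211
```

```bash
python3 -c "
from h import *
ss([.6037,-.247,.05],-.443)"
```

```text
blade o [ 0.5211 -0.175   0.0773] yaw -0.3942 noseup 0.0065 roll -0.0071
tcp [ 0.4102 -0.1284  0.13  ] r 0.43 q3 2.282 q5 0.981 q6 -1.72 F [-0.3 -0.4 -1.4] t 60.53 op 0.211
shift tool now (yaw kept) [-0.1021 -0.0347  0.0334]
spin 0.0488 then shift in rotated tool [-0.1036 -0.0237  0.0334] or shift before [-0.1023 -0.0289  0.0334] tcp goal [ 0.4951 -0.1951  0.1028] r 0.532
```

Emit:
jog_arm(series=[[-0.014, -0.006, 0.001, 0.012], [-0.014, -0.005, 0.002, 0.012], [-0.014, -0.004, 0.003, 0.012], [-0.014, -0.003, 0.004, 0.008], [-0.013, -0.003, 0.004, 0], [-0.011, -0.002, 0.004, 0], [-0.008, -0.001, 0.003, 0], [-0.004, 0, 0.001, 0]])

```text
time: 61.2
eef_pos: [0.487, -0.2014, 0.1072]
tcp_rot: [0.223, 0.974, -0.008, 0.024]
contact_force: [-0.5, 0.3, -1.7]
opening: 0.216
```

Emit:
jog_arm(series=[[-0.001, 0, 0, 0], [0, 0, 0, 0], [0, 0, 0, 0], [0, 0, 0, 0], [0, 0, 0, 0], [0, 0, 0, 0], [0, 0, 0, 0], [0, 0, 0, 0]])

```text
time: 61.87
eef_pos: [0.486, -0.2019, 0.1058]
tcp_rot: [0.224, 0.974, -0.008, 0.022]
contact_force: [0.1, 0.1, -0.9]
opening: 0.213
```

```bash
python3 -c "
from h import *
ss([.6037,-.247,.03],-.443)
im,c=shot('scene','s57'); cv2.imwrite('pics/s57z.png',cv2.resize(im[130:250,190:310],None,fx=6,fy=5,interpolation=cv2.INTER_CUBIC))
im,c=shot('top','t57'); cv2.imwrite('pics/t57z.png',cv2.resize(im[140:260,340:460],None,fx=6,fy=5,interpolation=cv2.INTER_CUBIC))
shot('wrist','w57')"
```

```text
blade o [ 0.5935 -0.2546  0.0516] yaw -0.4529 noseup -0.0051 roll -0.0055
tcp [ 0.486  -0.2019  0.1058] r 0.526 q3 2.069 q5 0.931 q6 -1.707 F [ 0.1  0.1 -0.9] t 61.87 op 0.213
shift tool now (yaw kept) [-0.0049  0.0114  0.0218]
spin -0.0099 then shift in rotated tool [-0.005   0.0101  0.0218] or shift before [-0.0049  0.0102  0.0218] tcp goal [ 0.4957 -0.1954  0.0842] r 0.533
```

View pics/s57z.png

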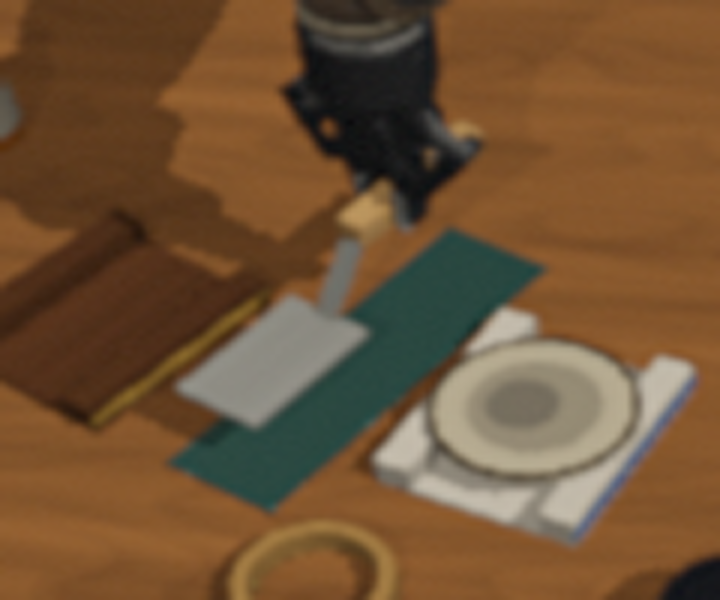

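View pics/t57z.png

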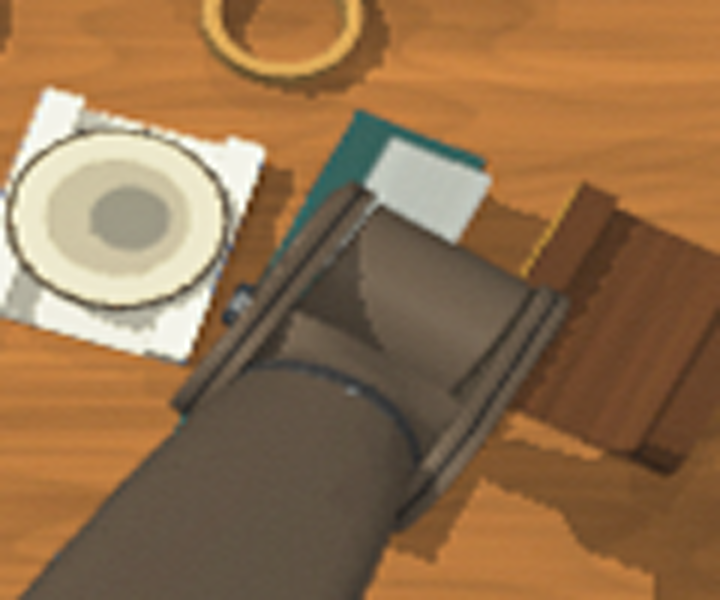

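View pics/w57.png

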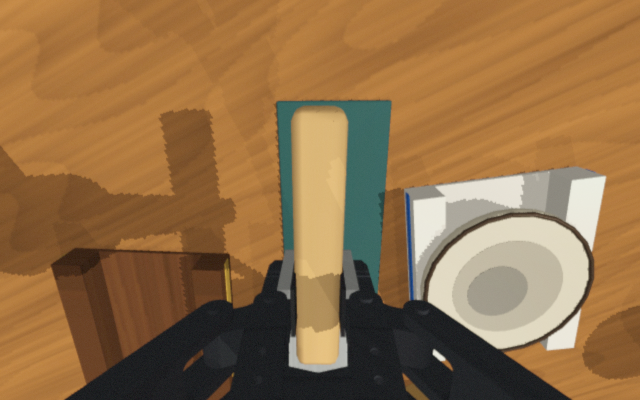

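Emit:
jog_arm(series=[[0, 0.003, 0.003, -0.005], [-0.001, 0.004, 0.005, -0.005], [-0.001, 0.003, 0.006, 0], [-0.001, 0, 0.006, 0], [0, 0, 0.006, 0], [0, 0, 0.005, 0], [0, 0, 0.003, 0], [0, 0, 0, 0]])

```text
time: 62.68
eef_pos: [0.495, -0.1937, 0.0672]
tcp_rot: [0.218, 0.976, -0.008, 0.021]
contact_force: [-0.4, 0.7, -1.9]
opening: 0.216
```

```bash
python3 -c "
from h import *
ss([.6037,-.247,.003],-.443)
im,c=shot('top','t58'); cv2.imwrite('pics/t58z.png',cv2.resize(im[140:260,340:460],None,fx=6,fy=5,interpolation=cv2.INTER_CUBIC))
shot('wrist','w58')"
```

```text
blade o [ 0.6031 -0.2451  0.0128] yaw -0.4412 noseup -0.0069 roll -0.0057
tcp [ 0.495  -0.1937  0.0672] r 0.532 q3 2.07 q5 0.857 q6 -1.695 F [-0.4  0.7 -1.9] t 62.68 op 0.216
shift tool now (yaw kept) [-0.001  -0.0014  0.0099]
spin 0.0018 then shift in rotated tool [-0.001  -0.0012  0.0099] or shift before [-0.001  -0.0012  0.0099] tcp goal [ 0.4958 -0.1954  0.0574] r 0.533
```

View pics/t58z.png

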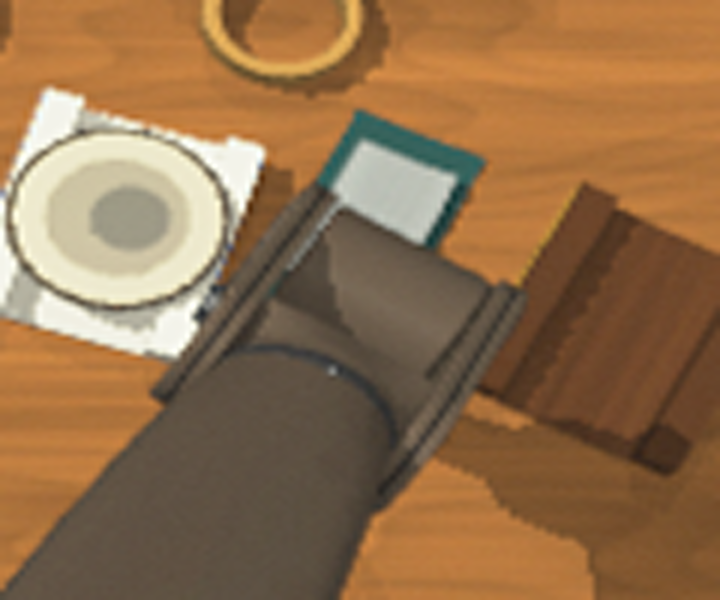

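View pics/w58.png

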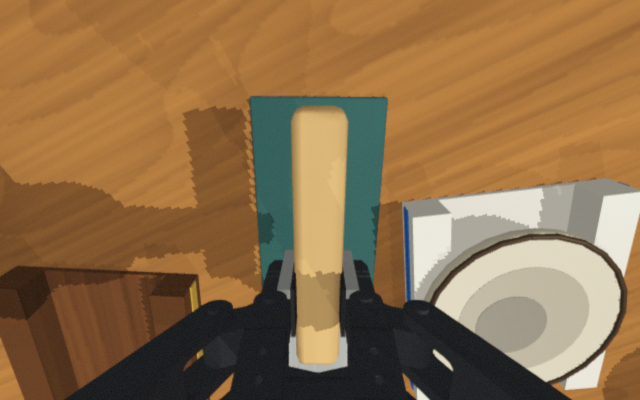

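Emit:
jog_arm(series=[[0, 0, 0.002, 0], [0, 0, 0.003, 0], [0, 0, 0.002, 0], [0, 0, 0.001, 0], [0, 0, 0.0005, 0], [0, 0, 0, 0], [0, 0, 0, 0], [0, 0, 0, 0]])

```text
time: 63.45
eef_pos: [0.4967, -0.1951, 0.0602]
tcp_rot: [0.218, 0.976, -0.008, 0.023]
contact_force: [-0.6, 0.2, -1.8]
opening: 0.213
```

```bash
python3 -c "
from h import *
ss([.6037,-.247,.003],-.443)"
```

```text
blade o [ 0.6049 -0.2467  0.0064] yaw -0.4418 noseup -0.0024 roll -0.0063
tcp [ 0.4967 -0.1951  0.0602] r 0.534 q3 2.069 q5 0.838 q6 -1.695 F [-0.6  0.2 -1.8] t 63.45 op 0.213
shift tool now (yaw kept) [ 0.0011 -0.0008  0.0033]
spin 0.0012 then shift in rotated tool [ 0.0011 -0.0006  0.0033] or shift before [ 0.0011 -0.0006  0.0033] tcp goal [ 0.4955 -0.1953  0.0568] r 0.533
```

Emit:
jog_arm(series=[[0, 0, 0.0015, 0], [0, 0, 0.001, 0], [0, 0, 0.0005, 0], [0, 0, 0.0005, 0], [0, 0, 0, 0], [0, 0, 0, 0], [0, 0, 0, 0], [0, 0, 0, 0]])

```text
time: 64.12
eef_pos: [0.4973, -0.1955, 0.057]
tcp_rot: [0.218, 0.976, -0.009, 0.024]
contact_force: [0.7, 0.7, -1.2]
opening: 0.219
```

```bash
python3 -c "
from h import *
ss([.6037,-.247,.003],-.443)"
```

```text
blade o [ 0.6055 -0.2471  0.0033] yaw -0.4418 noseup -0.001 roll -0.0064
tcp [ 0.4973 -0.1955  0.057 ] r 0.534 q3 2.069 q5 0.831 q6 -1.695 F [ 0.7  0.7 -1.2] t 64.12 op 0.219
shift tool now (yaw kept) [ 0.0017 -0.0007  0.0002]
spin 0.0012 then shift in rotated tool [ 0.0017 -0.0006  0.0002] or shift before [ 0.0017 -0.0006  0.0002] tcp goal [ 0.4955 -0.1953  0.0567] r 0.533
```

Emit:
jog_arm(series=[[0, 0, 0.0005, 0], [0, 0, 0, 0], [0, 0, 0, 0], [0, 0, 0, 0], [0, 0, -0.004, 0], [0, 0, -0.01, 0], [0, 0, -0.015, 0], [0, 0, -0.02, 0]], grip=0.05, grip_force=50)

```text
time: 64.78
eef_pos: [0.4939, -0.1935, 0.1054]
tcp_rot: [0.219, 0.976, -0.008, 0.022]
contact_force: [0.5, -0.4, 0.4]
opening: 0.588
```

Emit:
jog_arm(series=[[0, 0, -0.025, 0], [0, 0, -0.025, 0], [0, 0, -0.025, 0], [0.01, 0, -0.02, 0], [0.01, 0, -0.015, 0], [0.01, 0, -0.01, 0], [0, 0, 0, 0], [0, 0, 0, 0]])

```text
time: 65.45
eef_pos: [0.4631, -0.1783, 0.2432]
tcp_rot: [0.218, 0.975, -0.011, 0.03]
contact_force: [1.3, 0.6, 0.2]
opening: 0.584
```

```bash
python3 -c "
from h import *
st()
shot('wrist','w60')
im,c=shot('scene','s60'); cv2.imwrite('pics/s60z.png',cv2.resize(im[120:260,170:450],None,fx=2.8,fy=2.8,interpolation=cv2.INTER_CUBIC))"
```

```text
p [ 0.4631 -0.1783  0.2432] zrad 0.0635 ztan -0.0128 open 0.584 F [1.3 0.6 0.2] t 65.45 yawy 1.13
q [-0.5724 -0.1529  2.039   0.0004  1.1907 -1.7028]
```

View pics/w60.png

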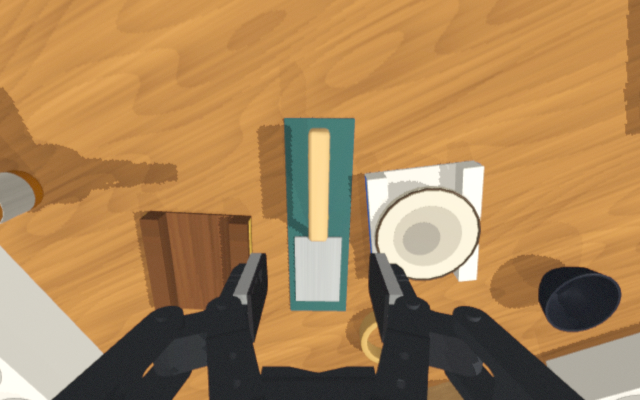

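View pics/s60z.png

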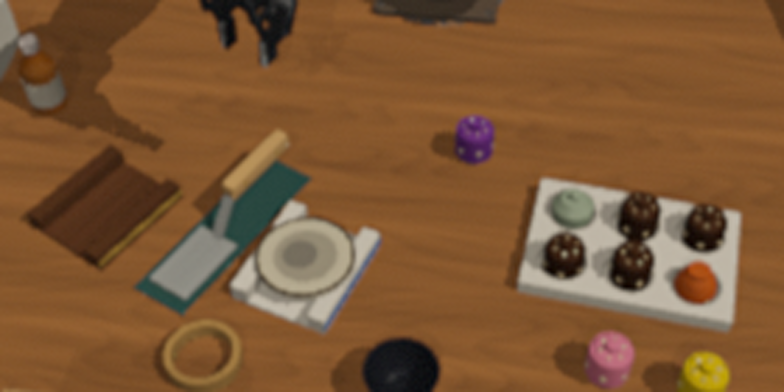

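```bash
python3 -c "
from h import *
im,c=shot('top','t61'); cv2.imwrite('pics/t61z.png',cv2.resize(im[120:260,180:490],None,fx=2.55,fy=2.55,interpolation=cv2.INTER_CUBIC))
cv2.imwrite('pics/t61p.png',cv2.resize(im[130:250,310:430],None,fx=6,fy=5,interpolation=cv2.INTER_CUBIC))
st()"
```

```text
p [ 0.4629 -0.1781  0.2414] zrad 0.06 ztan -0.0121 open 0.586 F [0.4 0.7 0.3] t 65.6 yawy 1.13
q [-0.5724 -0.1498  2.0397  0.0004  1.1905 -1.7028]
```

View pics/t61z.png

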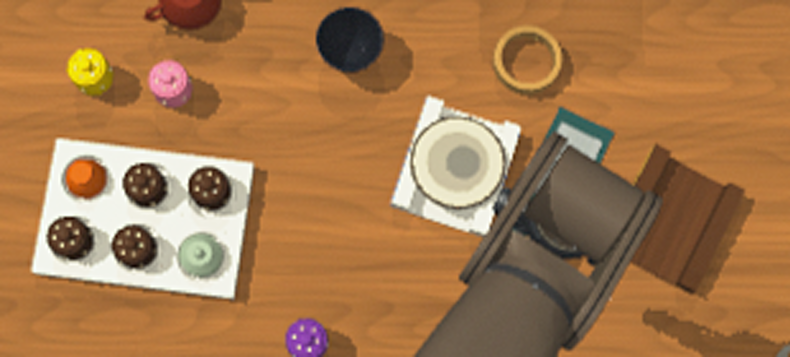

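View pics/t61p.png

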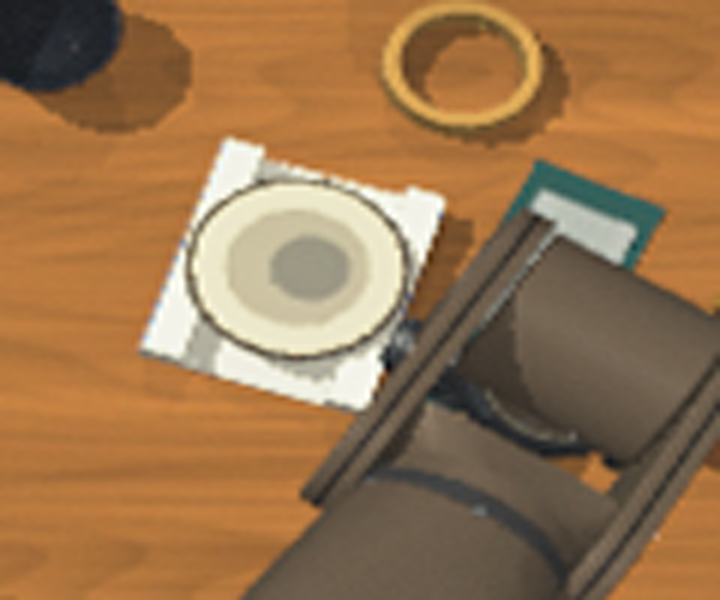

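```bash
python3 -c "
from h import *
print(workorder.sign_off())"
```

```text
the job is handed in; nothing more can be done
None
```

I packed the order and handed it in at 65.6 s of the 208 s allowed.

**Jars:** All four dotted brown jars stand upright in pockets of their own, as the final top and scene pictures show. The orange bowl, green pot and bystanders look unmoved, and none of the jars appeared to be knocked aside during the run.

**Plate:** It went across on the spatula alone. It lies on both ribs of the blue-trimmed rest, about 3 mm beyond centre along the channel and about 1 mm or less sideways. The top and scene cameras agreed on this, and the plate still looked the same in the last pictures.

**Spatula:** It is back flat on the teal mat, lengthways and pointing the same way as before. The blade is about 65 mm from the mat's centre. It now lies parallel to the mat; at the start it was about 3° off.

**Checks that disagreed or drifted:**
- The cameras' absolute positions differed by up to about 1 cm at the wooden stand. I therefore aligned the blade and plate against their supports within the same picture.
- The tool tilted by up to about 5° while I was moving the jars. It stayed within about 1° with the plate on the blade.
- Drawing the spatula out took the gripper to about 0.37 m from the base, inside the stated 0.425 m. The elbow joint reached 2.445 rad against its 2.48 limit.

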